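Load a mould board into the sloped stand and wedge it

TASK

Lay the carved wooden mould board, hollows up, on the upper part of the steel slope of the mould stand, between the side fence and the skewed rail, and let go of it there, so that it slides down by itself into the corner of the two fences. Then put the wooden wedge, thin end down the slope and flat on the steel, into the gap between the board and the skewed rail and press it down the slope, by feel, with about 10 N until it jams and clamps the board; do not force it harder, and let go. Leave the other things on the table alone.

Things in the scene. Friction and masses are not known exactly. Their poses are not given: they have to be found in the camera images.
- deck: Sloping waxed-steel deck of the wooden mould stand (fixed), 203 x 170 mm; smooth wood slides down it by itself. Origin: the locating corner on the steel, where the inner faces of its two fences would meet. +x up the slope (20 degrees, away from the robot), +y across, to the left and also uphill (14 degrees), +z square to the steel. Steel: x -18 to 185, y -18 to 152 mm.
- board_home (a point): Where the board's centre is when home, at deck x 28, y 46, z 12 mm (deck axes). The end fence, 16 mm high, stops it at deck x = 0 and runs from y = 14 to 88 mm; the side fence, 16 mm high, stops it at y = 0 and runs from x = 14 to 160 mm.
- gap_mouth (a point): Point of the deck (x 56, y 92, z 0 mm; deck axes) where the upper free corner of the homed board lies. The wedge goes in here, between board side (y = 92) and a fixed wooden rail, 22 mm thick, top 20 mm (screws 24) above the steel, from x = 0 to 112 mm. The rail's inner face runs y = a + x/6: the gap narrows down the slope. a is set by hand, 98.5 to 103.5 mm, and not known.
- mould_mid (a point): Centre (half-way up) of the wooden mould board, a loose block 56 x 92 x 24 mm (its x, y, z), 0.15 kg, with two round carved flower hollows in its top (+z). Take it across the 56 mm (x). Home in the corner, a long side (either) rests on the end fence, a short side on the side fence.
- wedge_grip (a point): Point in the grip block of the loose wooden wedge, 44 mm above its underside. +x towards the thick end, +z up. The block stands on the thick end: 30 mm along x, 18 mm along y (take it across these), 16 to 56 mm above the underside. The wedge, bare wood, 0.07 kg, 90 mm long, 20 mm high, 12 mm thick at the thin end, 27 mm at the thick end (1 in 6), stays put on the slope.
- wedge_thick_end (a point): Middle of the wedge's upright thick end face, 12 mm above its underside, 15 mm in +x from wedge_grip: push here, down the slope. A push of about 10 N presses on the board with 9 to 14 N, which is right; over 22 N on the board is too much. Jammed, it takes about 3 N more push for each mm, and stays in when let go.
- wedge_thin_end (a point): Lower corner of the wedge's thin end and its straight face (its -y side, a plane along its x, which goes against the board; the skewed +y side goes against the rail). 75 mm in -x and 12.75 mm in -y from wedge_grip. The wedge jams with this point between about 4 and 37 mm from the end fence (deck x).
- bowl_white: Bystander: white bowl, 94 mm wide, 60 mm high; origin at the centre of its underside. To be left alone.
- dye_cup_red: Bystander: small white cup of red dye, 62 mm wide, 32 mm high; origin at the centre of its underside. To be left alone.
- dye_cup_green: Bystander: small white cup of green dye, 62 mm wide, 32 mm high; origin at the centre of its underside. To be left alone.
- dough_pot: Bystander: dried dough pot figure with noodle hair, 54 mm wide, 66 mm high; origin at the centre of its underside. To be left alone.
- dough_roll: Bystander: roll of white dough, 57 x 105 x 29 mm; origin at the centre of its underside. To be left alone.
- cutter: Bystander: metal dough cutter, a bent strip, 58 mm wide, 23 mm high; origin at the centre of its underside. To be left alone.

How it is judged:
By the outcome, as a careful person would: the job done as asked, in the order asked, and still so for the second after the job is handed in, with the robot touching nothing.
It also fails if it takes over 66 s, if anything falls off the work surface, if the arm or the gripper's body presses on something with over 40 N, if the wrist force passes 120 N, or if a joint passes its speed limit or range.

ROBOT

A 6-joint arm with a two-finger parallel gripper is mounted at the origin on a cart in front of the work surface, level with it; the furniture and walls round the work are solid. World frame = base frame: x ahead of the robot, y to its left, z up, the work surface at z = 0. Lengths are in mm, angles in rad, forces in N, time in s.
With the tool pointing down it reaches from about 300 to 775 mm from the base axis. Payload 14.6 kg.
Tool frame: the origin (TCP) lies between the finger pads; the fingertips stand manip.finger_overhang ahead of it and the grasp point (between the pads) lies 2 mm behind it (manip.finger_overhang is the distance from the TCP to the fingertips, in mm); z points along the fingers, y is the direction in which the jaws open and shut (so a half turn about z gives the same grasp; the last joint's range is limited). The gripper opens to 94 mm and grips with 3 to 60 N. Pads are 16 mm wide; open, the fingers measure 119 mm over their backs; the gripper's body (75 mm by 177 mm) begins 78 mm behind the grasp point.
Start: joints at [1.262, 0.3, 1.521, -0, 1.321, -0.067], TCP at [131.696, 533.99, 222.446] pointing down, gripper open.
Joint ranges: [-3.03, 3.03], [-0.79, 2.21], [0.23, 2.52], [-1.04, 4.18], [0, 3.07], [-2.55, 2.55]. Speed limits (rad/s): [2.22, 2.22, 2.57, 3.14, 3.14, 3.14].

INTERFACE

Orientations are given as [roll, pitch, yaw] about the fixed x, y, z axes, in that order (R = Rz(yaw) Ry(pitch) Rx(roll)).
In Python, from cell import manip gives the robot as it stands.
- The arm moves only by the tool drive_tool, never from a script. Its argument "steps" is a list of rows, each an object with "delta_pos": the shift along the world's x, y, z in mm, a list of three; "yaw": the turn about the world's z in rad; "hand": the finger opening in mm, from 0 to 94. A call has 1 to 5 rows; each row shifts and turns the commanded pose from where the row before left it; what a row does not reach is not made up. A row lasts 1/12 s, in which the tool goes at most 41.7 mm and 7.16 degrees, less where a joint would pass 70% of its speed; a pose out of reach is approached as far as the arm can. A call is refused whole if a number of a shift passes 41.7 or a number of a turn 0.125, either way. A call with a gripper value outside its range is refused whole. The fingers move at their own pace and stop on an object; "squeeze" is the grip in N (left out, the last holds). Time passes only in rows, so rows that do not move let the fingers close. It gives the time, the measured TCP pose, the force and the opening at its end, in the units of the state.
- manip.read_state(): the state, without advancing time (a new reading comes with each control period).
- manip.camera(name): name is "scene" or "top"; returns a dict with "frame" (480x640x3 uint8, red, green, blue), "range_z" (480x640 float32, mm along the optical axis (not along the pixel's ray), 0 where there is no reading), "intrinsics" (3x3 intrinsics, pixels), "position" and "attitude" of the camera in the world. Camera axes: x right, y down, z forward; pixel columns grow to the right and rows downward; lengths in mm; the calibration is good to about 2 mm. A picture is of the moment at which its call begins.
- manip.sign_off(): hands the job in, once; it reports no verdict.
The state is a dict: "clock": time; "joints": joint angles; "qd": joint speeds; "effort": joint torques, N m; "eef_pos": TCP position; "eef_rot": TCP orientation; "wrist_force": force on the tool from outside, world axes, zero at the start; "moment": the same for the moment, N m; "finger_gap": finger opening in mm.
Only numpy, scipy, OpenCV 4.12 (cv2) and the standard library are available. Lean on these libraries where they do the work, as an engineer would, in place of code of your own. Each camera call takes 0.05 s, during which the arm holds its last target.

## Working session

There is one attempt and no reset: what is moved stays moved. The work goes in short steps, Python scripts to look and compute and a tool call to move; the robot and the scene stay as the last step left them, time stands still between calls to the robot, and variables do not carry over. Pictures are saved under pics/ and viewed, and the job is handed in when it is done.

Besides the shell and the picture viewer there is one more tool, called after "Request:" as a command line: name --argument value ..., lists and objects as JSON in quotes. drive_tool: Moves the arm, as the interface text tells. Its arguments: {"type":"object","properties":{"steps":{"type":"array"},"squeeze":{"type":"number"}},"required":["steps"]}

```bash
ls; mkdir -p pics
python3 - <<'E'
from cell import manip
import cv2,numpy as np
s=manip.read_state();print(s, manip.finger_overhang)
for n in("scene","top"):
    c=manip.camera(n);cv2.imwrite(f"pics/{n}0.png",c["frame"][:,:,::-1]);np.savez(f"{n}0.npz",**{k:np.array(v) for k,v in c.items()})
    print(n,c["intrinsics"],c["position"],c["attitude"])
E
```

```text
pics
{'clock': 0.0, 'joints': array([ 1.26241750e+00,  3.00489485e-01,  1.52159290e+00,  2.06276360e-05,
        1.32071234e+00, -6.65951109e-02]), 'qd': array([ 0.00162827, -0.00144112, -0.00163709,  0.00045523,  0.00017164,
       -0.00065261]), 'effort': array([ 2.04812983e-03, -5.31811059e+01, -3.52730048e+01,  7.09532993e-02,
        2.44644616e-02, -1.25809993e-04]), 'eef_pos': array([131.60810006, 533.76326116, 221.87123974]), 'eef_rot': array([-3.14039458e+00, -9.99283931e-05,  2.89980376e+00]), 'wrist_force': array([0.55224161, 0.31163727, 0.67413302]), 'moment': array([-0.00855561,  0.00322072, -0.00141762]), 'finger_gap': 93.96806212178664} 17.0
scene [[526.53146049   0.         305.49081693]
 [  0.         526.53146049 239.0125866 ]
 [  0.           0.           1.        ]] [-359.5171028  -492.72295585  698.53649076] [-2.097272    0.02149657 -1.07993261]
top [[433.63131809   0.         320.2032545 ]
 [  0.         433.63131809 236.15205459]
 [  0.           0.           1.        ]] [462.07995008  16.6961846  946.22969303] [-3.03623875 -0.00385171 -1.59532681]
```

View pics/top0.png

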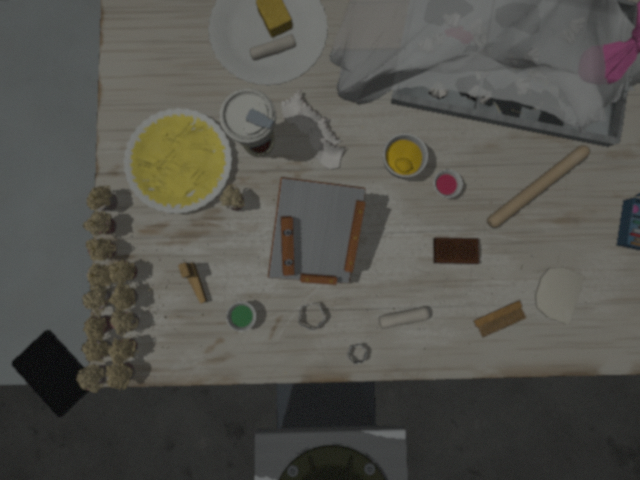

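View pics/scene0.png

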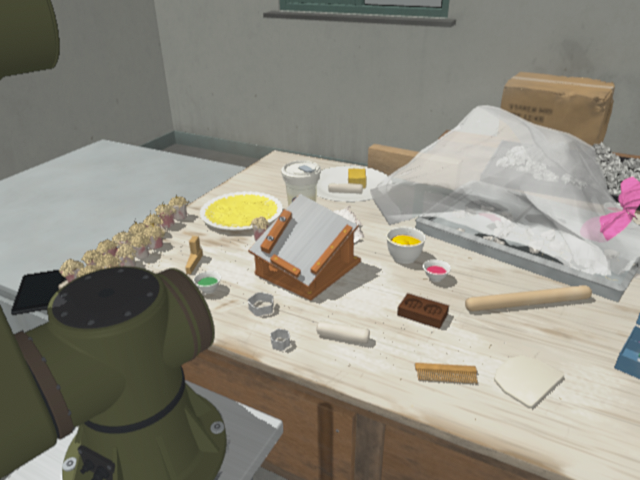

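The top view shows the stand at about (318,232), with the skewed rail on the left (288,245), the side fence on the right (355,236) and the end fence below (319,279). The board is at (456,250), and the wedge is at (193,282) with its grip block at about (187,270).

```bash
cat > h.py <<'E'
import numpy as np,cv2
from scipy.spatial.transform import Rotation as Ro
def load(f):
    d=np.load(f);return {k:d[k] for k in d.files}
def rot(c): return Ro.from_euler('xyz',c["attitude"]).as_matrix()
def cloud(c):
    z=c["range_z"];K=c["intrinsics"];v,u=np.mgrid[:480,:640]
    p=np.stack([(u-K[0,2])/K[0,0]*z,(v-K[1,2])/K[1,1]*z,z],-1)
    w=p@rot(c).T+c["position"]; w[z<=0]=np.nan;return w
def ray(c,u,v):
    K=c["intrinsics"];return rot(c)@np.array([(u-K[0,2])/K[0,0],(v-K[1,2])/K[1,1],1])
def onz(c,u,v,z):
    d=ray(c,u,v);p=c["position"];return p+d*(z-p[2])/d[2]
def onplane(c,u,v,n,d0):
    d=ray(c,u,v);p=c["position"];return p+d*(d0-n@p)/(n@d)
def grab(n,tag):
    from cell import manip
    c=manip.camera(n);c={k:np.array(x) for k,x in c.items()};np.savez(f"{n}{tag}.npz",**c);cv2.imwrite(f"pics/{n}{tag}.png",c["frame"][:,:,::-1]);return c
E
python3 - <<'E'
from h import *
np.set_printoptions(precision=1,suppress=True)
t=load("top0.npz");s=load("scene0.npz")
w=cloud(t);ws=cloud(s)
for n,(u,v) in dict(table=(400,350),board=(456,262),board2=(437,250),wedge=(196,290),grip=(187,270),deck=(320,200)).items(): print(n,w[v,u])
for n,(u,v) in dict(table=(400,330),board=(422,303),deck=(310,230)).items(): print(n,ws[v,u])
m=np.zeros((480,640),bool);m[195:265,303:340]=1
def fit(P):
    P=P[~np.isnan(P).any(1)]
    for _ in range(4):
        c=P.mean(0);n=np.linalg.svd(P-c,full_matrices=False)[2][2];n*=np.sign(n[2]);r=(P-c)@n;P=P[abs(r)<max(2*r.std(),.5)]
    return n,c,r.std(),len(P)
print(fit(w[m]))
ms=np.zeros((480,640),bool);ms[220:255,295:325]=1
print(fit(ws[ms]))
# crops
f=t["frame"]
def crop(n,f,y0,y1,x0,x1,k): cv2.imwrite(f"pics/{n}.png",cv2.resize(f[y0:y1,x0:x1,::-1],None,fx=k,fy=k,interpolation=cv2.INTER_CUBIC)*1)
g=np.clip(f.astype(float)*1.8,0,255).astype(np.uint8)
crop("t_stand",g,170,290,260,380,5)
crop("t_board",g,225,275,420,490,8)
crop("t_wedge",g,255,310,165,220,8)
crop("s_stand",s["frame"],190,300,245,365,5)
E
```

```text
table [ 313.2 -154.    -1.1]
board [ 497.4 -277.9   20.5]
board2 [ 523.9 -238.    22.8]
wedge [451.6 277.2  17.5]
grip [493.  284.7  57.2]
deck [619.4  10.  121.1]
table [ 455.5 -257.2   -1. ]
board [ 531.7 -277.1   22.3]
deck [578.6  11.3 103.7]
(array([-0.4, -0.2,  0.9]), array([564.5,   9.1,  96.7]), np.float64(1.1056242539553107), 2290)
(array([-0.4, -0.2,  0.9]), array([562.9,   4.8,  95. ]), np.float64(1.5387069780003386), 933)
```

View pics/t_stand.png

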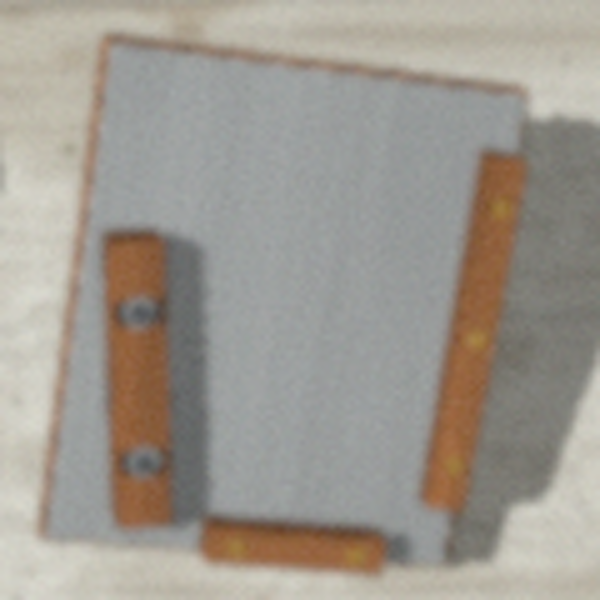

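View pics/t_board.png

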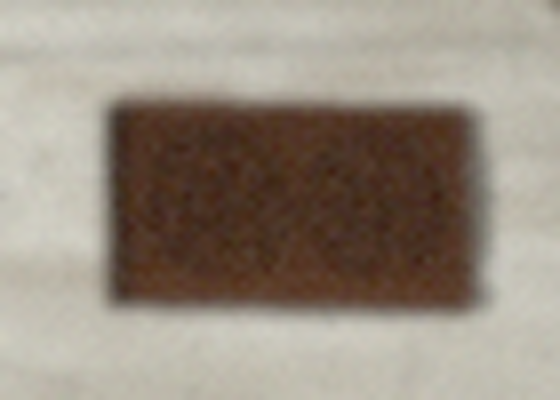

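View pics/t_wedge.png

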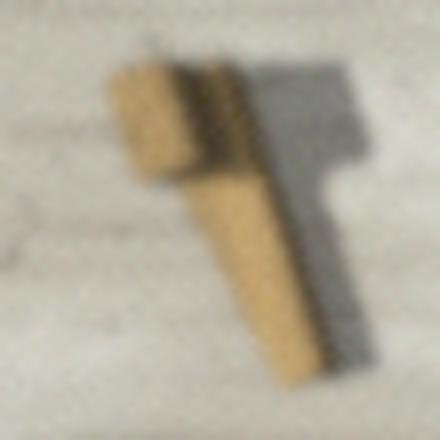

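View pics/s_stand.png

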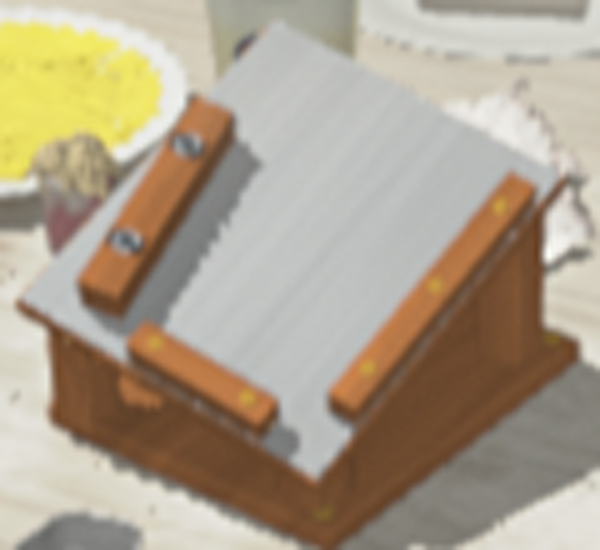

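```bash
cat >> h.py <<'E'
def fit(P):
    P=P[~np.isnan(P).any(1)]
    for _ in range(4):
        c=P.mean(0);n=np.linalg.svd(P-c,full_matrices=False)[2][2];n=n*np.sign(n[2]);r=(P-c)@n;P=P[abs(r)<max(2*r.std(),.5)]
    return n,c
E
cat > deck.py <<'E'
from h import *
np.set_printoptions(precision=2,suppress=True)
t=load("top0.npz");s=load("scene0.npz")
out=[]
for nm,c,box,corn in (("top",t,(195,265,303,340),[(108/5+260,38/5+170),(523/5+260,90/5+170),(445/5+260,563/5+170),(42/5+260,538/5+170)]),
   ("scene",s,(220,255,295,325),[(280/5+245,22/5+190),(568/5+245,183/5+190),(316/5+245,482/5+190),(20/5+245,300/5+190)])):
    w=cloud(c);n,p=fit(w[box[0]:box[1],box[2]:box[3]].reshape(-1,3))
    C=np.array([onplane(c,u-.5+.1,v-.5+.1,n,n@p) for u,v in corn])
    M=np.array([[185,152,0],[185,-18,0],[-18,-18,0],[-18,152,0.]])
    mc,mm=C.mean(0),M.mean(0)
    U,S,Vt=np.linalg.svd((M-mm).T@(C-mc)); D=np.diag([1,1,np.sign(np.linalg.det(U@Vt))]);R=(U@D@Vt).T
    o=mc-R@mm
    print(nm,"n",n,"sides",[np.linalg.norm(C[i]-C[(i+1)%4]) for i in range(4)])
    print("R\n",R,"\norigin",o,"res",np.linalg.norm(C-(M@R.T+o),axis=1))
    print("elev x,y",np.degrees(np.arcsin(R[2,:2])),"yaw",np.arctan2(R[1,0],R[0,0]))
    print("table z near", np.nanmedian(w[340:355,380:420,2]))
    out.append((R,o))
np.savez("deck.npz",R=out[0][0],o=out[0][1],Rs=out[1][0],os=out[1][1])
E
python3 deck.py
```

```text
top n [-0.37 -0.19  0.91] sides [np.float64(164.73226136953554), np.float64(198.78851387887335), np.float64(167.7796798443747), np.float64(200.00352642871786)]
R
 [[ 0.92  0.08 -0.37]
 [-0.17  0.97 -0.19]
 [ 0.34  0.24  0.91]] 
origin [476.36 -31.93  51.65] res [2.92 3.49 2.27 1.98]
elev x,y [20.12 14.01] yaw -0.17917515950431798
table z near -1.6566543663511766
scene n [-0.37 -0.19  0.91] sides [np.float64(167.64870077095998), np.float64(197.27686513301617), np.float64(165.22404468827042), np.float64(199.64981228625885)]
R
 [[ 0.92  0.1  -0.37]
 [-0.18  0.96 -0.19]
 [ 0.34  0.25  0.91]] 
origin [472.07 -33.94  49.86] res [2.   3.14 3.68 2.96]
elev x,y [19.63 14.27] yaw -0.19754512042118053
table z near -1.20987437050087
```

```bash
cat > meas.py <<'E'
from h import *
np.set_printoptions(precision=1,suppress=True)
t=load("top0.npz");s=load("scene0.npz")
def big(c,box,lo,hi,name):
    y0,y1,x0,x1=box
    hsv=cv2.cvtColor(c["frame"],cv2.COLOR_RGB2HSV)[y0:y1,x0:x1]
    m=cv2.inRange(hsv,lo,hi);cs,_=cv2.findContours(m,cv2.RETR_EXTERNAL,cv2.CHAIN_APPROX_NONE)
    k=max(cs,key=cv2.contourArea)[:,0]+[x0,y0];return k.astype(float)
print(cv2.cvtColor(t["frame"],cv2.COLOR_RGB2HSV)[[250,240,290,270],[456,420,196,187]])
for nm,c,box in(("top",t,(228,275,425,488)),("scene",s,(285,335,390,455))):
    k=big(c,box,(0,90,10),(25,255,140),"b")
    for z in (24,):
        P=np.array([onz(c,u,v,z) for u,v in k])[:,:2].astype(np.float32)
        r=cv2.minAreaRect(P);print(nm,z,r);print(cv2.boxPoints(r))
k=big(t,(255,310,165,220),(8,70,30),(30,255,255),"w")
print("wedge contour px bbox",k.min(0),k.max(0))
w=cloud(t)
# wedge grip block top: points z 50..60
sub=w[255:310,165:225].reshape(-1,3)
b=sub[(sub[:,2]>46)];r=cv2.minAreaRect(b[:,:2].astype(np.float32));print("block",len(b),np.median(b,0),r)
q=sub[(sub[:,2]>11)&(sub[:,2]<30)];r=cv2.minAreaRect(q[:,:2].astype(np.float32));print("wedge body",len(q),np.median(q,0),r);print(cv2.boxPoints(r))
E
python3 meas.py
```

```text
[[  7 137  39]
 [ 23  18 115]
 [ 19 111 108]
 [ 17 109  82]]
top 24 ((522.5077514648438, -278.154296875), (93.83740997314453, 50.99419021606445), 87.01211547851562)
[[ 494.6 -323.7]
 [ 545.5 -326.3]
 [ 550.4 -232.6]
 [ 499.5 -230. ]]
scene 24 ((507.92425537109375, -285.3606262207031), (94.84374237060547, 76.84362030029297), 88.03367614746094)
[[ 467.9 -331.4]
 [ 544.7 -334.1]
 [ 548.  -239.3]
 [ 471.2 -236.6]]
wedge contour px bbox [179. 263.] [205. 302.]
block 135 [493.4 291.6  54.1] ((493.61572265625, 291.9635009765625), (30.604934692382812, 17.793109893798828), 17.169130325317383)
wedge body 311 [462.2 276.8  18.5] ((465.73724365234375, 280.3819580078125), (89.49772644042969, 21.931957244873047), 19.106067657470703)
[[419.9 276.1]
 [427.  255.4]
 [511.6 284.7]
 [504.4 305.4]]
```

Request:
drive_tool --steps '[{"delta_pos": [30, -35, 0], "yaw": -0.12, "hand": 94}, {"delta_pos": [30, -35, 0], "yaw": -0.12, "hand": 94}, {"delta_pos": [30, -35, 0], "yaw": -0.12, "hand": 94}, {"delta_pos": [30, -35, 0], "yaw": -0.12, "hand": 94}, {"delta_pos": [30, -35, 0], "yaw": -0.12, "hand": 94}]'

```text
clock: 0.52
eef_pos: [267.9, 374.1, 222.3]
eef_rot: [-3.141, 0.0, 2.294]
wrist_force: [0.6, 0.6, -0.3]
finger_gap: 94.1
```

Request:
drive_tool --steps '[{"delta_pos": [25, -40, 0], "yaw": -0.12, "hand": 94}, {"delta_pos": [25, -40, 0], "yaw": -0.12, "hand": 94}, {"delta_pos": [25, -40, 0], "yaw": -0.12, "hand": 94}, {"delta_pos": [25, -40, 0], "yaw": -0.12, "hand": 94}, {"delta_pos": [25, -40, 0], "yaw": -0.12, "hand": 94}]'

```text
clock: 0.93
eef_pos: [378.2, 197.2, 222.5]
eef_rot: [3.142, -0.0, 1.694]
wrist_force: [1.1, 0.2, 0.4]
finger_gap: 93.8
```

Request:
drive_tool --steps '[{"delta_pos": [10, -40, 0], "yaw": -0.12, "hand": 94}, {"delta_pos": [10, -40, 0], "yaw": -0.055, "hand": 94}, {"delta_pos": [10, -40, 0], "yaw": 0, "hand": 94}, {"delta_pos": [10, -40, 0], "yaw": 0, "hand": 94}, {"delta_pos": [10, -40, 0], "yaw": 0, "hand": 94}]'

```text
clock: 1.35
eef_pos: [427.6, -2.9, 222.4]
eef_rot: [3.142, -0.0, 1.525]
wrist_force: [0.8, 1.2, 1.0]
finger_gap: 94.4
```

Request:
drive_tool --steps '[{"delta_pos": [13, -40, 0], "yaw": 0, "hand": 94}, {"delta_pos": [13, -40, 0], "yaw": 0, "hand": 94}, {"delta_pos": [13, -40, 0], "yaw": 0, "hand": 94}, {"delta_pos": [13, -40, 0], "yaw": 0, "hand": 94}, {"delta_pos": [13, -40, 0], "yaw": 0, "hand": 94}]'

```text
clock: 1.77
eef_pos: [492.1, -201.2, 222.2]
eef_rot: [-3.141, -0.0, 1.524]
wrist_force: [1.1, 1.2, -0.1]
finger_gap: 94.1
```

Request:
drive_tool --steps '[{"delta_pos": [13, -39, -20], "yaw": 0, "hand": 94}, {"delta_pos": [13, -38, -20], "yaw": 0, "hand": 94}, {"delta_pos": [0, 0, -40], "yaw": 0, "hand": 94}, {"delta_pos": [0, 0, -40], "yaw": 0, "hand": 94}, {"delta_pos": [0, 0, 0], "yaw": 0, "hand": 94}]'

```text
clock: 2.18
eef_pos: [512.7, -268.5, 97.9]
eef_rot: [-3.131, -0.006, 1.524]
wrist_force: [-1.2, 1.1, -1.2]
finger_gap: 93.9
```

Run:
```python
from h import *
c=grab("top","1");g=np.clip(c["frame"].astype(float)*1.8,0,255).astype(np.uint8)[190:310,390:530,::-1]
cv2.imwrite("pics/top1c.png",cv2.resize(g,None,fx=5,fy=5))
c=grab("scene","1")
cv2.imwrite("pics/scene1c.png",cv2.resize(c["frame"][200:340,340:500,::-1],None,fx=4,fy=4))
```

```text
(no output)
```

View pics/scene1c.png

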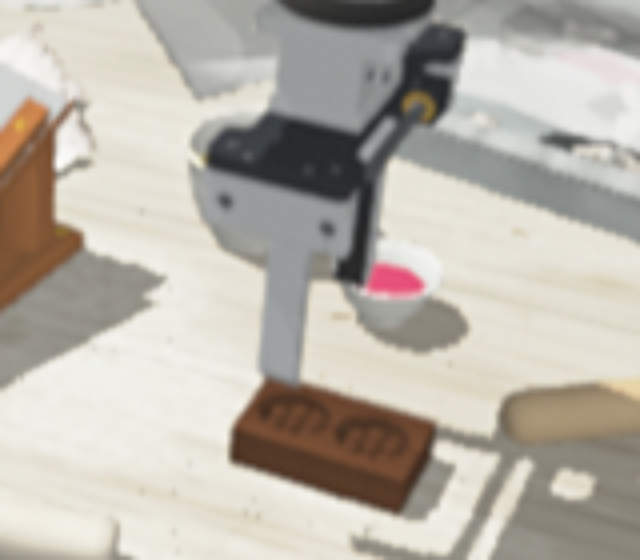

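```bash
python3 -c "
from cell import manip
s=manip.read_state();print(s['eef_pos'],s['eef_rot'])"
```

```text
[ 515.80028605 -269.57451039  105.77907564] [-3.13973167e+00 -1.01934455e-03  1.52493453e+00]
```

The scene crop shows the gripper hovering over the board, hollows up, with the near finger about 10 mm to its left. I'll correct that and go down.

Request:
drive_tool --steps '[{"delta_pos": [5, -11, -20], "yaw": 0, "hand": 94}, {"delta_pos": [0, 0, -20], "yaw": 0, "hand": 94}, {"delta_pos": [0, 0, -20], "yaw": 0, "hand": 94}, {"delta_pos": [0, 0, -12], "yaw": 0, "hand": 94}, {"delta_pos": [0, 0, -8], "yaw": 0, "hand": 94}]'

```text
clock: 2.7
eef_pos: [521.8, -280.9, 26.8]
eef_rot: [3.14, 0.001, 1.525]
wrist_force: [0.2, 0.4, 0.5]
finger_gap: 93.8
```

Request:
drive_tool --steps '[{"delta_pos": [0, 0, 0], "yaw": 0, "hand": 94}, {"delta_pos": [0, 0, 0], "yaw": 0, "hand": 50}, {"delta_pos": [0, 0, 0], "yaw": 0, "hand": 50}, {"delta_pos": [0, 0, 0], "yaw": 0, "hand": 50}, {"delta_pos": [0, 0, 0], "yaw": 0, "hand": 50}]' --squeeze 15

```text
clock: 3.12
eef_pos: [521.4, -281.0, 26.5]
eef_rot: [3.141, 0.001, 1.525]
wrist_force: [-0.1, -0.6, 0.3]
finger_gap: 70.6
```

Request:
drive_tool --steps '[{"delta_pos": [0, 0, 0], "yaw": 0, "hand": 50}, {"delta_pos": [0, 0, 0], "yaw": 0, "hand": 50}, {"delta_pos": [0, 0, 0], "yaw": 0, "hand": 50}, {"delta_pos": [0, 0, 5], "yaw": 0, "hand": 50}, {"delta_pos": [0, 0, 15], "yaw": 0, "hand": 50}]'

```text
clock: 3.53
eef_pos: [520.0, -280.2, 44.1]
eef_rot: [-3.138, -0.002, 1.525]
wrist_force: [0.5, -0.2, -1.2]
finger_gap: 56.2
```

```bash
cat >> h.py <<'E'
def deckframe():
    d=np.load("deck.npz"); o=(d["o"]+d["os"])/2+[0,0,1.2]
    R=Ro.from_matrix([d["R"],d["Rs"]]).mean().as_matrix(); return R,o
E
python3 - <<'E'
from h import *
np.set_printoptions(precision=3,suppress=True)
R,o=deckframe();print(R,o)
yaw=np.arctan2(R[1,0],R[0,0]);print("yaw",yaw, "y-axis yaw",np.arctan2(-R[0,1],R[1,1]))
n=R[:,2]
for (x,y) in [(112,56),(105,56)]:
    p=R@[x,y,0]+o
    for ps in (yaw,(yaw-np.arctan2(R[0,1],R[1,1]))/2):
        ex=np.array([np.cos(ps),np.sin(ps)]);ey=np.array([-ex[1],ex[0]])
        h=lambda q: o[2]-(n[0]*(q[0]-o[0])+n[1]*(q[1]-o[1]))/n[2]
        print(x,y,"world",p,"board yaw",ps,"tool yaw",ps+np.pi/2)
        for a in(-28,28):
            for b in(-46,46): print(a,b,"deck h at corner",h(p[:2]+a*ex+b*ey))
        for a in (-28-12.5,28+12.5): print("finger",a,h(p[:2]+a*ex+8*ey))
E
```

```text
[[ 0.924  0.094 -0.371]
 [-0.176  0.965 -0.194]
 [ 0.34   0.244  0.908]] [474.213 -32.936  51.954]
yaw -0.18837177366799787 y-axis yaw -0.09720357490619254
112 56 world [582.951   1.387 103.703] board yaw -0.18837177366799787 tool yaw 1.3824245531268986
-28 -46 deck h at corner 80.42740437284107
-28 46 deck h at corner 106.7380789886679
28 -46 deck h at corner 100.66758917538132
28 46 deck h at corner 126.97826379120812
finger -40.5 91.35272803653262
finger 40.5 120.62870962592122
112 56 world [582.951   1.387 103.703] board yaw -0.1427876742870952 tool yaw 1.4280086525078013
-28 -46 deck h at corner 80.84430232388684
-28 46 deck h at corner 105.61242067784029
28 -46 deck h at corner 101.79324748620891
28 46 deck h at corner 126.56136584016237
finger -40.5 90.70600709207096
finger 40.5 121.00715991614406
105 56 world [576.484   2.62  101.323] board yaw -0.18837177366799787 tool yaw 1.3824245531268986
-28 -46 deck h at corner 78.0480251859094
-28 46 deck h at corner 104.35869980173621
28 -46 deck h at corner 98.28820998844964
28 46 deck h at corner 124.59888460427644
finger -40.5 88.97334884960094
finger 40.5 118.24933043898953
105 56 world [576.484   2.62  101.323] board yaw -0.1427876742870952 tool yaw 1.4280086525078013
-28 -46 deck h at corner 78.46492313695515
-28 46 deck h at corner 103.23304149090862
28 -46 deck h at corner 99.41386829927724
28 46 deck h at corner 124.1819866532307
finger -40.5 88.32662790513928
finger 40.5 118.62778072921238
```

Request:
drive_tool --steps '[{"delta_pos": [0, 0, 35], "yaw": 0, "hand": 50}, {"delta_pos": [0, 0, 40], "yaw": 0, "hand": 50}, {"delta_pos": [0, 15, 40], "yaw": 0, "hand": 50}, {"delta_pos": [8, 30, 40], "yaw": -0.03, "hand": 50}, {"delta_pos": [8, 35, 8], "yaw": -0.03, "hand": 50}]'

```text
clock: 3.95
eef_pos: [536.6, -207.7, 206.7]
eef_rot: [3.134, 0.003, 1.461]
wrist_force: [1.5, -0.1, -0.5]
finger_gap: 55.6
```

Request:
drive_tool --steps '[{"delta_pos": [10, 35, 0], "yaw": -0.03, "hand": 50}, {"delta_pos": [10, 35, 0], "yaw": -0.03, "hand": 50}, {"delta_pos": [10, 35, 0], "yaw": 0, "hand": 50}, {"delta_pos": [10, 35, 0], "yaw": 0, "hand": 50}, {"delta_pos": [5, 30, 0], "yaw": 0, "hand": 50}]'

```text
clock: 4.37
eef_pos: [580.9, -34.2, 200.8]
eef_rot: [-3.142, -0.0, 1.405]
wrist_force: [-1.3, 0.8, -0.9]
finger_gap: 56.2
```

Request:
drive_tool --steps '[{"delta_pos": [3, 20, 0], "yaw": 0, "hand": 50}, {"delta_pos": [0, 5, 0], "yaw": 0, "hand": 50}, {"delta_pos": [0, 0, 0], "yaw": 0, "hand": 50}, {"delta_pos": [0, 0, 0], "yaw": 0, "hand": 50}]'

```text
clock: 4.7
eef_pos: [583.4, -12.2, 200.6]
eef_rot: [-3.141, 0.0, 1.405]
wrist_force: [0.1, 0.1, -1.5]
finger_gap: 55.6
```

Run:
```python
from h import *
from cell import manip
s=manip.read_state();print(s['eef_pos'],s['eef_rot'],s['wrist_force'],s['finger_gap'])
c=grab("scene","2")
cv2.imwrite("pics/scene2c.png",cv2.resize(c["frame"][130:310,200:400,::-1],None,fx=3.3,fy=3.3))
```

```text
[583.41084525 -12.15464572 200.62272605] [-3.14139894e+00  2.63695990e-04  1.40481429e+00] [ 0.14439584  0.05381254 -1.54266504] 55.628355311779245
```

View pics/scene2c.png

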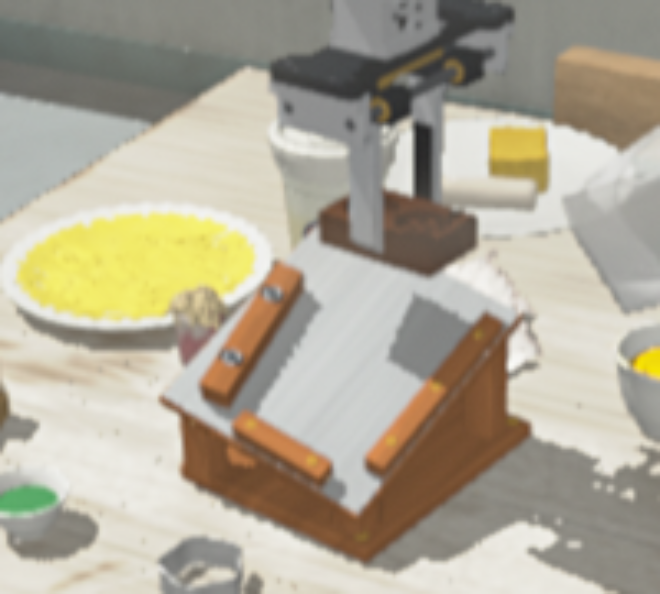

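Request:
drive_tool --steps '[{"delta_pos": [0, 12, -10], "yaw": 0, "hand": 50}, {"delta_pos": [0, 0, -18], "yaw": 0, "hand": 50}, {"delta_pos": [0, 0, -12], "yaw": 0, "hand": 50}, {"delta_pos": [0, 0, -4], "yaw": 0, "hand": 50}, {"delta_pos": [0, 0, 0], "yaw": 0, "hand": 50}]' --squeeze 7

```text
clock: 5.17
eef_pos: [583.0, 0.2, 155.1]
eef_rot: [-3.139, 0.0, 1.404]
wrist_force: [0.7, -0.8, -0.1]
finger_gap: 55.9
```

Request:
drive_tool --steps '[{"delta_pos": [0, 0, -2], "yaw": 0, "hand": 50}, {"delta_pos": [0, 0, -2], "yaw": 0, "hand": 50}, {"delta_pos": [0, 0, 0], "yaw": 0, "hand": 50}]'

```text
clock: 5.42
eef_pos: [583.7, 0.4, 152.8]
eef_rot: [3.141, -0.0, 1.405]
wrist_force: [-0.3, -0.3, -1.9]
finger_gap: 55.5
```

Request:
drive_tool --steps '[{"delta_pos": [0, 0, -2], "yaw": 0, "hand": 50}, {"delta_pos": [0, 0, -2], "yaw": 0, "hand": 50}, {"delta_pos": [0, 0, 0], "yaw": 0, "hand": 50}]'

```text
clock: 5.67
eef_pos: [583.5, 0.5, 148.3]
eef_rot: [-3.141, 0.0, 1.405]
wrist_force: [-0.9, -0.2, -0.4]
finger_gap: 55.8
```

Request:
drive_tool --steps '[{"delta_pos": [0, 0, -2], "yaw": 0, "hand": 50}, {"delta_pos": [0, 0, -2], "yaw": 0, "hand": 50}, {"delta_pos": [0, 0, 0], "yaw": 0, "hand": 50}]'

```text
clock: 5.92
eef_pos: [583.5, 0.5, 144.1]
eef_rot: [-3.141, 0.0, 1.405]
wrist_force: [-0.8, -0.8, -0.5]
finger_gap: 56.2
```

Run:
```python
from h import *
from cell import manip
s=manip.read_state();print(s['eef_pos'],s['eef_rot'],s['wrist_force'],s['finger_gap'])
c=grab("scene","3")
cv2.imwrite("pics/scene3c.png",cv2.resize(c["frame"][150:310,220:380,::-1],None,fx=3.6,fy=3.6))
```

```text
[5.83451160e+02 5.10626359e-01 1.44136639e+02] [-3.14111332e+00  5.92807097e-05  1.40480353e+00] [-0.76542179 -0.80513245 -0.53107707] 56.15162664329231
```

View pics/scene3c.png

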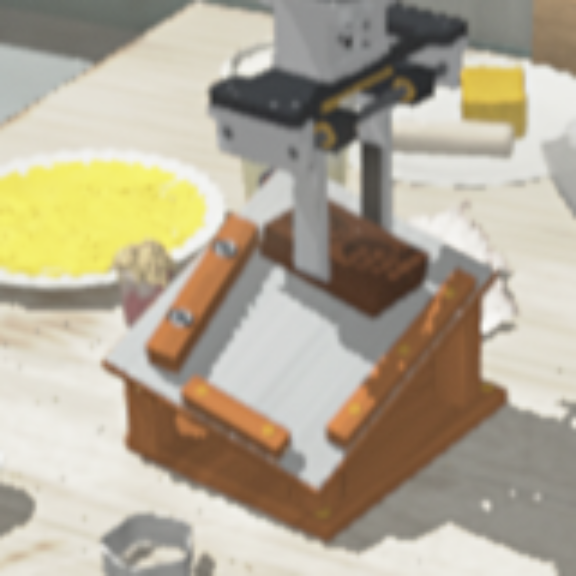

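The board has pivoted on the pads and its front face now runs parallel to the end fence. I'll go slightly lower, then open slowly.

Request:
drive_tool --steps '[{"delta_pos": [0, 0, -2], "yaw": 0, "hand": 50}, {"delta_pos": [0, 0, -1], "yaw": 0, "hand": 50}, {"delta_pos": [0, 0, 0], "yaw": 0, "hand": 50}]'

```text
clock: 6.22
eef_pos: [583.5, 0.5, 141.3]
eef_rot: [-3.141, 0.0, 1.405]
wrist_force: [0.1, -0.8, -1.3]
finger_gap: 55.9
```

Request:
drive_tool --steps '[{"delta_pos": [0, 0, 0], "yaw": 0, "hand": 59}, {"delta_pos": [0, 0, 0], "yaw": 0, "hand": 62}, {"delta_pos": [0, 0, 0], "yaw": 0, "hand": 65}, {"delta_pos": [0, 0, 0], "yaw": 0, "hand": 70}, {"delta_pos": [0, 0, 0], "yaw": 0, "hand": 75}]'

```text
clock: 6.63
eef_pos: [583.6, 0.5, 141.7]
eef_rot: [3.141, -0.0, 1.405]
wrist_force: [0.2, 0.7, 0.3]
finger_gap: 73.3
```

Run:
```python
from h import *
from cell import manip
s=manip.read_state();print(s['eef_pos'],s['eef_rot'],s['wrist_force'],s['finger_gap'])
c=grab("scene","4")
cv2.imwrite("pics/scene4c.png",cv2.resize(c["frame"][150:310,220:380,::-1],None,fx=3.6,fy=3.6))
```

```text
[5.83630650e+02 5.27751836e-01 1.41673521e+02] [ 3.14140900e+00 -2.78306863e-05  1.40484425e+00] [0.21655631 0.68528196 0.33643508] 73.30510850848916
```

View pics/scene4c.png

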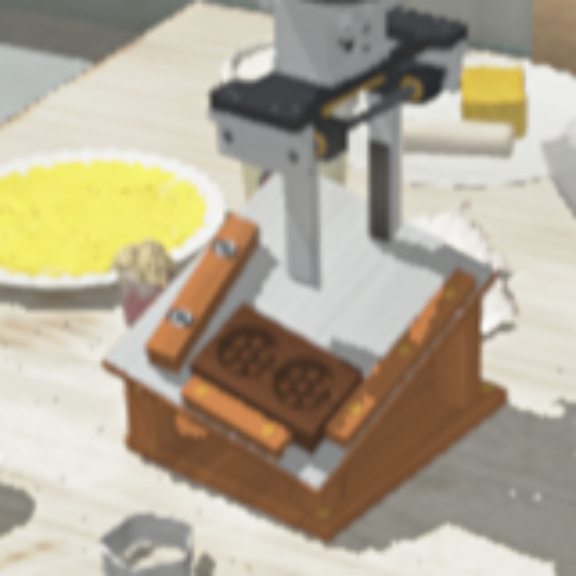

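The board slid straight into the corner. I'll lift and go over to the wedge.

Request:
drive_tool --steps '[{"delta_pos": [0, 0, 20], "yaw": 0, "hand": 75}, {"delta_pos": [0, 0, 30], "yaw": -0.05, "hand": 75}, {"delta_pos": [-5, 10, 38], "yaw": -0.12, "hand": 75}, {"delta_pos": [-10, 35, 0], "yaw": -0.12, "hand": 70}, {"delta_pos": [-10, 38, 0], "yaw": -0.12, "hand": 60}]'

```text
clock: 7.1
eef_pos: [559.3, 82.5, 231.8]
eef_rot: [3.138, -0.003, 0.989]
wrist_force: [0.8, 0.7, -0.7]
finger_gap: 66.6
```

Request:
drive_tool --steps '[{"delta_pos": [-10, 38, 0], "yaw": -0.12, "hand": 50}, {"delta_pos": [-10, 38, 0], "yaw": -0.12, "hand": 45}, {"delta_pos": [-10, 38, 0], "yaw": -0.12, "hand": 45}, {"delta_pos": [-10, 38, 0], "yaw": -0.12, "hand": 45}, {"delta_pos": [-10, 38, 0], "yaw": -0.12, "hand": 45}]'

```text
clock: 7.52
eef_pos: [509.9, 268.2, 229.8]
eef_rot: [-3.142, -0.0, 0.411]
wrist_force: [0.5, -0.0, -0.3]
finger_gap: 45.3
```

Run:
```python
from h import *
from cell import manip
s=manip.read_state();print(s['eef_pos'],s['eef_rot'],s['finger_gap'])
c=grab("scene","5")
cv2.imwrite("pics/scene5c.png",cv2.resize(c["frame"][190:310,245:365,::-1],None,fx=5,fy=5,interpolation=cv2.INTER_CUBIC))
c=grab("top","5");g=np.clip(c["frame"].astype(float)*1.8,0,255).astype(np.uint8)
cv2.imwrite("pics/top5c.png",cv2.resize(g[170:290,260:380,::-1],None,fx=5,fy=5,interpolation=cv2.INTER_CUBIC))
```

```text
[509.90301186 268.21152847 229.80403536] [-3.14154006e+00 -3.98270545e-04  4.11178101e-01] 45.30060661492556
```

View pics/scene5c.png

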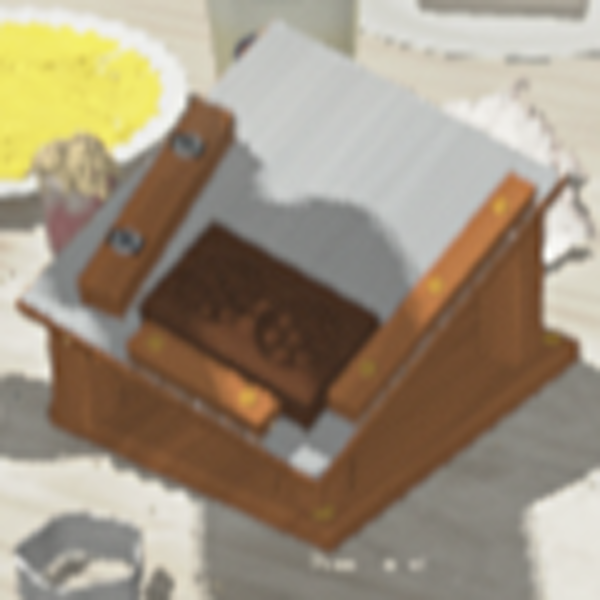

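View pics/top5c.png

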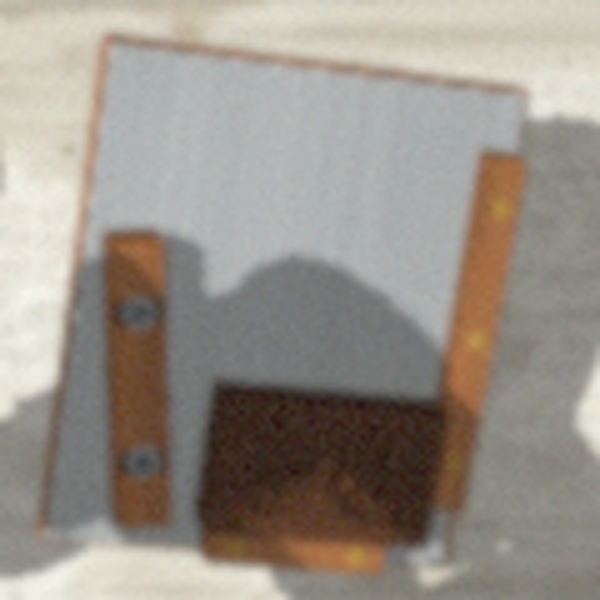

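The board is square in the corner, with the gap between its left side (215,385)-(198,535) and the rail's inner edge (163,235)-(172,522) in the 5x crop.

Run:
```python
from h import *
np.set_printoptions(precision=1,suppress=True)
R,o=deckframe();n=R[:,2]
t=load("top5.npz");s=load("scene5.npz")
def dk(c,cx,cy,k,ox,oy,z):
    p=onplane(c,cx/k+ox-.4,cy/k+oy-.4,n,n@o+z);return R.T@(p-o)
for nm,pt,z in [("rail in up",(163,235),20),("rail in mid",(167,380),20),("rail in low",(171,522),20),("board +x+y",(215,383),24),("board +x-y",(443,403),24),("board left mid",(206,460),24),("sidefence inner up",(482,155),16),("end fence top L",(203,520),16),("deck TL",(108,38),0),("deck BR",(445,563),0)]:
    print(nm,dk(t,*pt,5,260,170,z))
print('scene')
for nm,pt,z in [("rail in up",(235,117),20),("rail in low",(128,293),20),("board +x+y",(213,222),24),("board +x-y",(378,325),24),("board -x+y",(143,305),24),("sf in up",(513,175),16)]:
    print(nm,dk(s,*pt,5,245,190,z))
```

```text
rail in up [115.7 124.7  20. ]
rail in mid [ 59.5 115.2  20. ]
rail in low [  2.3 105.4  20. ]
board +x+y [61.2 97.3 24. ]
board +x-y [61.7  5.5 24. ]
board left mid [30.1 96.2 24. ]
sidefence inner up [159.8   5.   16. ]
end fence top L [ 2.7 92.1 16. ]
deck TL [184.  152.4   0. ]
deck BR [-13.6 -15.6  -0. ]
scene
rail in up [109.8 119.8  20. ]
rail in low [  3.3 100.   20. ]
board +x+y [53.7 90.3 24. ]
board +x-y [50.5 -2.3 24. ]
board -x+y [ 0.1 88.7 24. ]
sf in up [157.6  -3.1  16. ]
```

Run:
```python
from h import *
np.set_printoptions(precision=1,suppress=True)
R,o=deckframe()
t=load("top5.npz");s=load("scene5.npz")
def tri(pt,ps):
    A=[];b=[]
    for c,(u,v) in((t,(pt[0]/5+259.6,pt[1]/5+169.6)),(s,(ps[0]/5+244.6,ps[1]/5+189.6))):
        d=ray(c,u,v);d/=np.linalg.norm(d);M=np.eye(3)-np.outer(d,d);A.append(M);b.append(M@c["position"])
    A=np.vstack(A);b=np.hstack(b);x=np.linalg.lstsq(A,b,rcond=None)[0];return x,np.linalg.norm(A@x-b)
obs=[]
for nm,a,b,true in [("board+x+y",(215,383),(213,222),(56,92,24)),("board+x-y",(443,403),(378,325),(56,0,24)),("rail in up",(163,235),(235,117),(112,101.3+18.7,20)),("rail low",(171,522),(128,293),(0,101.3,20)),("sf up",(482,155),(513,175),(160,0,16)),
  ("deckTL",(108,38),(280,22),(185,152,0)),("TR",(523,90),(568,183),(185,-18,0)),("BR",(445,563),(316,482),(-18,-18,0)),("BL",(42,538),(20,300),(-18,152,0))]:
    x,r=tri(a,b);obs.append((x,true));print(nm,x,"deck",R.T@(x-o),"true",true,"miss",r)
X=np.array([q[0] for q in obs]);M=np.array([q[1] for q in obs],float)
mc,mm=X.mean(0),M.mean(0);Rr,_=Ro.align_vectors(X-mc,M-mm);Rr=Rr.as_matrix();oo=mc-Rr@mm
np.set_printoptions(precision=3,suppress=True)
print(Rr,oo,np.linalg.norm(X-M@Rr.T-oo,axis=1)); print(np.degrees(np.arcsin(Rr[2,:2])),np.arctan2(Rr[1,0],Rr[0,0]))
np.savez("deck2.npz",R=Rr,o=oo)
```

```text
board+x+y [532.   45.6 108.3] deck [58.7 95.  14.5] true (56, 92, 24) miss 0.4135731868426474
board+x-y [523.4 -43.5  82.5] deck [57.7  1.9 11.5] true (56, 0, 24) miss 0.959936066237385
rail in up [586.6  63.6 132.5] deck [114.2 123.4  12.7] true (112, 120.0, 20) miss 0.02632899428164407
rail low [480.1  62.6  94.2] deck [  3.  103.1  17.6] true (0, 101.3, 20) miss 3.4624675020012883
sf up [618.9 -62.  115.1] deck [160.2   1.    9.3] true (160, 0, 16) miss 3.281668754764106
deckTL [660.5  81.  146.3] deck [184.1 150.6  -5.6] true (185, 152, 0) miss 1.8731349437846156
TR [646.5 -79.3 101.6] deck [184.2 -16.4  -9.9] true (185, -18, 0) miss 1.576916835872484
BR [459.8 -45.2  38.6] deck [-15.7 -16.5  -4.4] true (-18, -18, 0) miss 1.0628927654146942
BL [474.6 116.1  79.3] deck [-16.6 150.5  -4.1] true (-18, 152, 0) miss 1.4815220454143403
[[ 0.929  0.09  -0.359]
 [-0.175  0.962 -0.21 ]
 [ 0.326  0.258  0.91 ]] [477.783 -30.313  46.637] [4.009 5.034 2.525 3.243 2.597 3.82  1.765 2.599 3.054]
[19.015 14.962] -0.18593227850494645
```

Request:
drive_tool --steps '[{"delta_pos": [-16, 23, -30], "yaw": -0.11, "hand": 45}, {"delta_pos": [0, 0, -40], "yaw": 0, "hand": 45}, {"delta_pos": [0, 0, -38], "yaw": 0, "hand": 45}, {"delta_pos": [0, 0, 0], "yaw": 0, "hand": 45}, {"delta_pos": [0, 0, 0], "yaw": 0, "hand": 45}]'

```text
clock: 8.03
eef_pos: [494.5, 288.9, 121.3]
eef_rot: [3.141, 0.003, 0.308]
wrist_force: [0.7, -0.2, 0.9]
finger_gap: 44.8
```

Run:
```python
from h import *
from cell import manip
s=manip.read_state();print(s['eef_pos'],s['eef_rot'],s['finger_gap'])
c=grab("scene","6")
cv2.imwrite("pics/scene6c.png",cv2.resize(c["frame"][180:310,140:270,::-1],None,fx=4.5,fy=4.5,interpolation=cv2.INTER_CUBIC))
```

```text
[494.50248416 288.9009653  121.27938758] [3.14109682e+00 2.64818605e-03 3.07507616e-01] 44.75815972225939
```

View pics/scene6c.png

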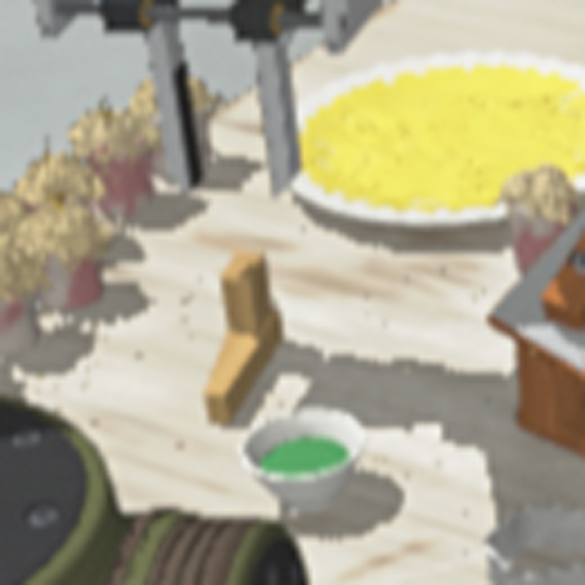

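Request:
drive_tool --steps '[{"delta_pos": [-1, 2, -30], "yaw": 0, "hand": 45}, {"delta_pos": [0, 0, -25], "yaw": 0, "hand": 45}, {"delta_pos": [0, 0, -16], "yaw": 0, "hand": 45}, {"delta_pos": [0, 0, -8], "yaw": 0, "hand": 45}, {"delta_pos": [0, 0, 0], "yaw": 0, "hand": 45}]'

```text
clock: 8.5
eef_pos: [494.4, 291.5, 43.4]
eef_rot: [-3.141, -0.001, 0.307]
wrist_force: [-0.7, -0.6, 0.2]
finger_gap: 45.0
```

Request:
drive_tool --steps '[{"delta_pos": [0, 0, 0], "yaw": 0, "hand": 12}, {"delta_pos": [0, 0, 0], "yaw": 0, "hand": 12}, {"delta_pos": [0, 0, 0], "yaw": 0, "hand": 12}, {"delta_pos": [0, 0, 0], "yaw": 0, "hand": 12}, {"delta_pos": [0, 0, 0], "yaw": 0, "hand": 12}]' --squeeze 12

```text
clock: 8.92
eef_pos: [494.0, 291.7, 43.4]
eef_rot: [-3.141, -0.001, 0.307]
wrist_force: [-0.4, 0.3, 4.9]
finger_gap: 17.9
```

Request:
drive_tool --steps '[{"delta_pos": [0, 0, 0], "yaw": 0, "hand": 12}, {"delta_pos": [0, 0, 10], "yaw": 0, "hand": 12}, {"delta_pos": [0, 0, 35], "yaw": 0, "hand": 12}, {"delta_pos": [0, 0, 40], "yaw": -0.05, "hand": 12}, {"delta_pos": [0, 0, 40], "yaw": -0.05, "hand": 12}]'

```text
clock: 9.33
eef_pos: [493.1, 291.2, 169.3]
eef_rot: [3.141, 0.001, 0.205]
wrist_force: [0.4, 0.2, -0.4]
finger_gap: 18.1
```

Run:
```python
from h import *
np.set_printoptions(precision=1,suppress=True)
R,_=deckframe();o=np.array([476,-31.5,51.]);n=R[:,2]
h=lambda q: o[2]-(n[0]*(q[0]-o[0])+n[1]*(q[1]-o[1]))/n[2]
for xt,yf in((75,94.5),(60,94.5)):
    g=R@[xt+75,yf+12.75,44]+o;print(xt,"grip flat",g,"TCP",g-[0,0,2], "deck pt below",R@[xt+75,yf+12.75,0]+o)
    ps=-.187;ex=np.array([np.cos(ps),np.sin(ps)]);ey=np.array([-ex[1],ex[0]])
    # vertical wedge, thick-end corner touching
    for q in (g[:2],(R@[xt+75,yf+12.75,0]+o)[:2]):
      print(" at",q,"deck heights: thick +y",h(q+15*ex+14*ey),"thick -y",h(q+15*ex-13*ey),"thin",h(q-75*ex-6*ey))
    # rail top heights
print("rail top up end",R@[112,120,20]+o,"screw",R@[100,130,24]+o)
```

```text
75 grip flat [608.3  37.1 168.1] TCP [608.3  37.1 166.1] deck pt below [624.7  45.6 128.2]
 at [608.3  37.1] deck heights: thick +y 129.11970822096447 thick -y 121.41149112687768 thin 90.84577228951359
 at [624.7  45.6] deck heights: thick +y 137.60805176274928 thick -y 129.8998346686625 thin 99.3341158312984
60 grip flat [594.5  39.7 163. ] TCP [594.5  39.7 161. ] deck pt below [610.8  48.2 123.1]
 at [594.5  39.7] deck heights: thick +y 124.02103853468235 thick -y 116.31282144059556 thin 85.74710260323147
 at [610.8  48.2] deck heights: thick +y 132.50938207646715 thick -y 124.80116498238037 thin 94.23544614501628
rail top up end [583.3  60.7 136.5] screw [571.7  71.7 138.5]
```

Request:
drive_tool --steps '[{"delta_pos": [0, 0, 40], "yaw": -0.05, "hand": 12}, {"delta_pos": [10, -20, 10], "yaw": -0.1, "hand": 12}, {"delta_pos": [17, -35, 0], "yaw": -0.1, "hand": 12}, {"delta_pos": [17, -35, 0], "yaw": -0.1, "hand": 12}, {"delta_pos": [17, -35, 0], "yaw": -0.04, "hand": 12}]'

```text
clock: 9.75
eef_pos: [554.9, 165.2, 218.6]
eef_rot: [-3.141, -0.001, -0.188]
wrist_force: [0.5, 1.2, -0.4]
finger_gap: 18.2
```

Request:
drive_tool --steps '[{"delta_pos": [17, -35, 0], "yaw": 0, "hand": 12}, {"delta_pos": [17, -35, 0], "yaw": 0, "hand": 12}, {"delta_pos": [17, -30, 0], "yaw": 0, "hand": 12}, {"delta_pos": [5, -15, 0], "yaw": 0, "hand": 12}, {"delta_pos": [0, 0, 0], "yaw": 0, "hand": 12}]'

```text
clock: 10.17
eef_pos: [611.2, 48.6, 217.6]
eef_rot: [3.141, 0.0, -0.186]
wrist_force: [-0.7, -0.4, -1.7]
finger_gap: 18.0
```

Run:
```python
from h import *
from cell import manip
s=manip.read_state();print(s['eef_pos'],s['eef_rot'],s['finger_gap'],s['wrist_force'])
c=grab("scene","7")
cv2.imwrite("pics/scene7c.png",cv2.resize(c["frame"][150:310,220:380,::-1],None,fx=3.7,fy=3.7,interpolation=cv2.INTER_CUBIC))
```

```text
[611.20111584  48.60543639 217.56194158] [ 3.14115914e+00  3.62472883e-04 -1.86385178e-01] 17.950942940835784 [-0.66918083 -0.42463827 -1.68054921]
```

View pics/scene7c.png

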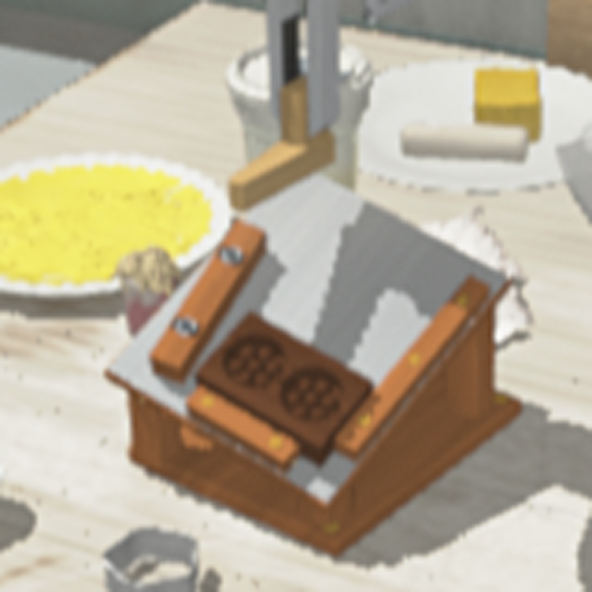

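Request:
drive_tool --steps '[{"delta_pos": [0, 0, -20], "yaw": 0, "hand": 12}, {"delta_pos": [0, 0, -14], "yaw": 0, "hand": 12}, {"delta_pos": [0, 0, -3], "yaw": 0, "hand": 12}, {"delta_pos": [0, 0, 0], "yaw": 0, "hand": 12}]' --squeeze 4

```text
clock: 10.55
eef_pos: [610.1, 52.9, 180.5]
eef_rot: [3.142, 0.001, -0.182]
wrist_force: [-0.1, -0.1, -0.1]
finger_gap: 17.8
```

Request:
drive_tool --steps '[{"delta_pos": [0, 0, -2], "yaw": 0, "hand": 12}, {"delta_pos": [0, 0, -1], "yaw": 0, "hand": 12}, {"delta_pos": [0, 0, 0], "yaw": 0, "hand": 12}]'

```text
clock: 10.8
eef_pos: [610.9, 51.9, 178.4]
eef_rot: [-3.141, -0.001, -0.183]
wrist_force: [0.4, 0.0, 1.9]
finger_gap: 17.8
```

Request:
drive_tool --steps '[{"delta_pos": [0, 0, -2], "yaw": 0, "hand": 12}, {"delta_pos": [0, 0, 0], "yaw": 0, "hand": 12}]'

```text
clock: 10.97
eef_pos: [611.1, 51.5, 176.2]
eef_rot: [-3.141, -0.002, -0.183]
wrist_force: [2.8, 0.7, 4.5]
finger_gap: 17.6
```

Run:
```python
from h import *
from cell import manip
s=manip.read_state();print(s['eef_pos'],s['eef_rot'],s['finger_gap'],s['wrist_force'])
c=grab("scene","8")
cv2.imwrite("pics/scene8c.png",cv2.resize(c["frame"][150:310,220:380,::-1],None,fx=3.7,fy=3.7,interpolation=cv2.INTER_CUBIC))
```

```text
[611.14833826  51.51740375 176.19791856] [-3.14120680e+00 -1.83468273e-03 -1.83078020e-01] 17.633307673489888 [2.75376522 0.72174953 4.53350558]
```

View pics/scene8c.png

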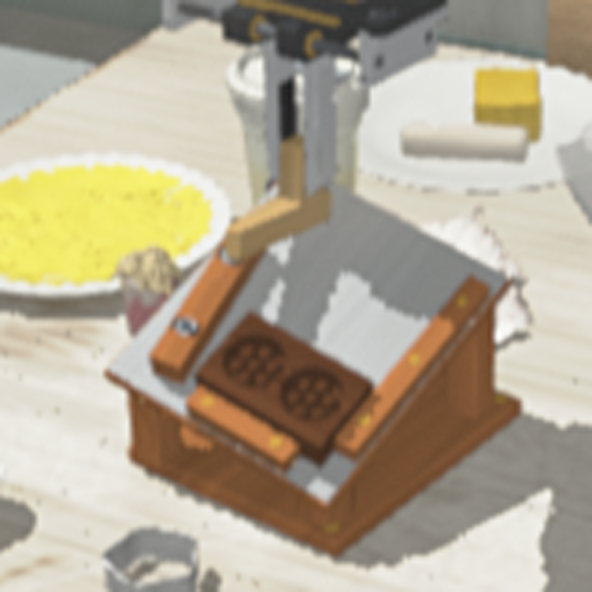

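Request:
drive_tool --steps '[{"delta_pos": [7, -5, 4], "yaw": 0, "hand": 12}, {"delta_pos": [0, 0, 0], "yaw": 0, "hand": 12}, {"delta_pos": [0, 0, -2], "yaw": 0, "hand": 12}, {"delta_pos": [0, 0, -2], "yaw": 0, "hand": 12}]' --squeeze 3

```text
clock: 11.35
eef_pos: [617.4, 46.5, 175.3]
eef_rot: [3.141, 0.0, -0.183]
wrist_force: [-1.9, -2.2, 4.9]
finger_gap: 18.2
```

Request:
drive_tool --steps '[{"delta_pos": [0, 0, -2], "yaw": 0, "hand": 12}, {"delta_pos": [0, 0, 0], "yaw": 0, "hand": 12}]'

```text
clock: 11.52
eef_pos: [617.3, 46.5, 173.1]
eef_rot: [3.141, 0.001, -0.183]
wrist_force: [-1.5, -2.4, 1.7]
finger_gap: 18.0
```

Run:
```python
from h import *
from cell import manip
s=manip.read_state();print(s['eef_pos'],s['eef_rot'],s['finger_gap'],s['wrist_force'])
c=grab("scene","9")
cv2.imwrite("pics/scene9c.png",cv2.resize(c["frame"][150:310,220:380,::-1],None,fx=3.7,fy=3.7,interpolation=cv2.INTER_CUBIC))
```

```text
[617.32372397  46.54352807 173.10685183] [ 3.14128359e+00  7.37434837e-04 -1.82892345e-01] 18.029344986839096 [-1.47773849 -2.37950433  1.668997  ]
```

View pics/scene9c.png

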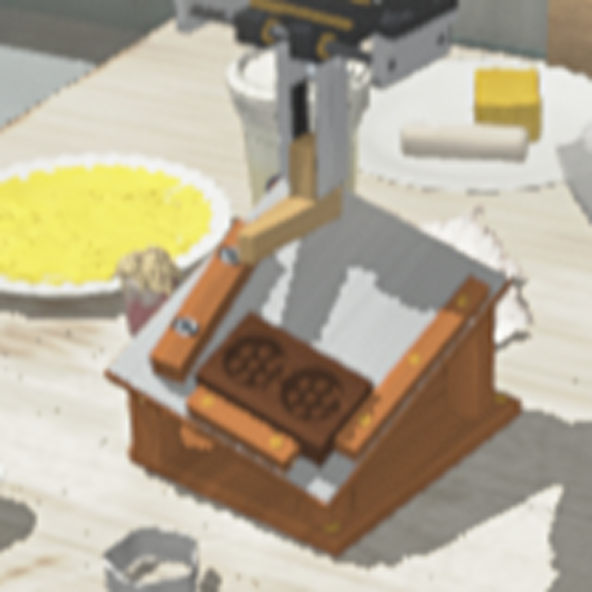

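Request:
drive_tool --steps '[{"delta_pos": [0, 0, -2], "yaw": 0, "hand": 12}, {"delta_pos": [0, 0, -2], "yaw": 0, "hand": 12}, {"delta_pos": [0, 0, 0], "yaw": 0, "hand": 12}]'

```text
clock: 11.82
eef_pos: [617.7, 46.5, 171.3]
eef_rot: [-3.141, -0.001, -0.183]
wrist_force: [-9.8, -1.8, 18.1]
finger_gap: 17.9
```

Run:
```python
from h import *
from cell import manip
s=manip.read_state();print(s['eef_pos'],s['eef_rot'],s['finger_gap'],s['wrist_force'])
c=grab("scene","10")
cv2.imwrite("pics/scene10c.png",cv2.resize(c["frame"][170:290,240:360,::-1],None,fx=5,fy=5,interpolation=cv2.INTER_CUBIC))
```

```text
[617.69547708  46.52683154 171.27693879] [-3.14146583e+00 -1.16530763e-03 -1.82826670e-01] 17.877630172322 [-9.75097723 -1.84189916 18.13566531]
```

View pics/scene10c.png

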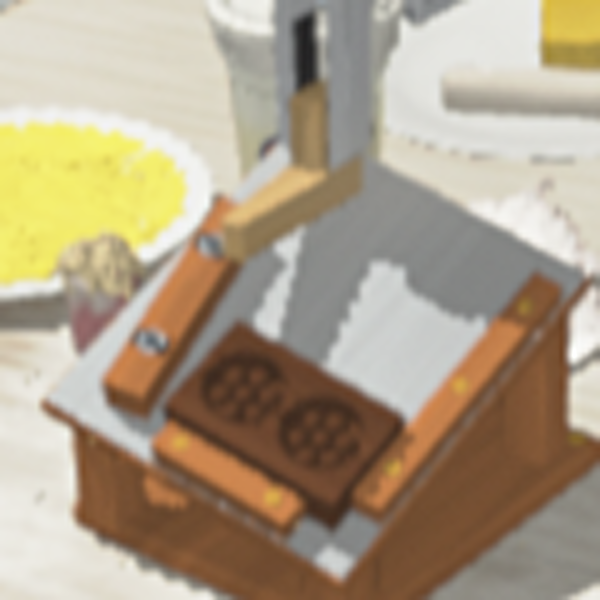

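Request:
drive_tool --steps '[{"delta_pos": [0, 0, 3], "yaw": 0, "hand": 12}, {"delta_pos": [0, 0, 1], "yaw": 0, "hand": 12}, {"delta_pos": [0, 0, 0], "yaw": 0, "hand": 12}]'

```text
clock: 12.12
eef_pos: [617.7, 46.7, 173.3]
eef_rot: [-3.141, 0.0, -0.183]
wrist_force: [0.4, 0.7, -0.9]
finger_gap: 18.2
```

Request:
drive_tool --steps '[{"delta_pos": [0, 0, 0], "yaw": 0, "hand": 19}, {"delta_pos": [0, 0, 0], "yaw": 0, "hand": 20}, {"delta_pos": [0, 0, 0], "yaw": 0, "hand": 21}, {"delta_pos": [0, 0, 0], "yaw": 0, "hand": 23}, {"delta_pos": [0, 0, 0], "yaw": 0, "hand": 25}]'

```text
clock: 12.53
eef_pos: [617.7, 46.5, 173.4]
eef_rot: [-3.142, 0.0, -0.183]
wrist_force: [-0.8, 0.3, -0.1]
finger_gap: 24.4
```

Run:
```python
from h import *
from cell import manip
s=manip.read_state();print(s['eef_pos'],s['eef_rot'],s['finger_gap'],s['wrist_force'])
c=grab("scene","11")
cv2.imwrite("pics/scene11c.png",cv2.resize(c["frame"][170:290,240:360,::-1],None,fx=5,fy=5,interpolation=cv2.INTER_CUBIC))
```

```text
[617.68133247  46.530929   173.44495823] [-3.14156617e+00  1.45747044e-04 -1.82982971e-01] 24.397066916666027 [-0.81020394  0.3127813  -0.10164959]
```

View pics/scene11c.png

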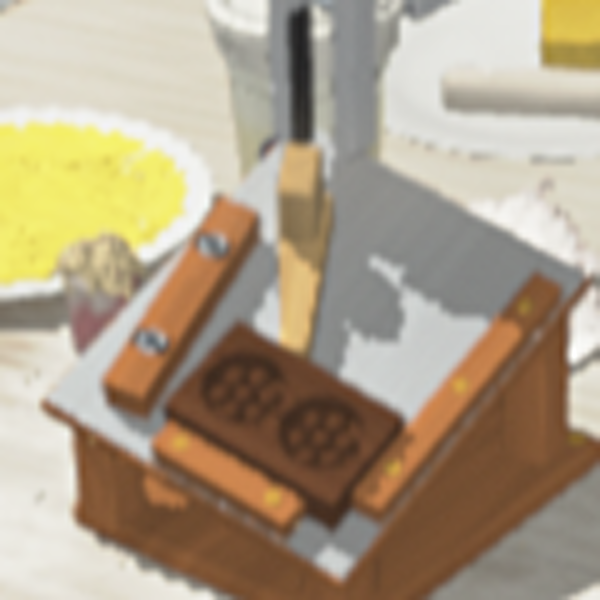

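The wedge dropped flat on the steel, but it yawed so that its thin end (295,350) rests by the board's upper edge. I'll back off, measure it and regrip it, since it now has the right pitch.

Request:
drive_tool --steps '[{"delta_pos": [0, 0, 15], "yaw": 0, "hand": 35}, {"delta_pos": [0, 0, 30], "yaw": 0, "hand": 40}, {"delta_pos": [0, 35, 20], "yaw": 0, "hand": 40}, {"delta_pos": [0, 40, 0], "yaw": 0, "hand": 40}, {"delta_pos": [0, 40, 0], "yaw": 0, "hand": 40}]'

```text
clock: 13.0
eef_pos: [618.0, 162.5, 240.3]
eef_rot: [-3.14, -0.003, -0.185]
wrist_force: [0.5, -0.6, 0.0]
finger_gap: 40.0
```

Request:
drive_tool --steps '[{"delta_pos": [-10, 40, 0], "yaw": 0, "hand": 40}, {"delta_pos": [0, 0, 0], "yaw": 0, "hand": 40}]'

```text
clock: 13.17
eef_pos: [605.9, 207.7, 238.4]
eef_rot: [-3.141, 0.001, -0.178]
wrist_force: [0.1, -1.1, 0.2]
finger_gap: 39.9
```

Run:
```python
from h import *
np.set_printoptions(precision=1,suppress=True)
from cell import manip
s=manip.read_state();print(s['eef_pos'],s['eef_rot'],s['finger_gap'],s['wrist_force'])
c=grab("scene","12")
cv2.imwrite("pics/scene12c.png",cv2.resize(c["frame"][170:290,240:360,::-1],None,fx=5,fy=5,interpolation=cv2.INTER_CUBIC))
c=grab("top","12");g=np.clip(c["frame"].astype(float)*1.8,0,255).astype(np.uint8)
cv2.imwrite("pics/top12c.png",cv2.resize(g[170:290,260:380,::-1],None,fx=5,fy=5,interpolation=cv2.INTER_CUBIC))
R,_=deckframe();o=np.array([476,-31.5,51.])
w=cloud(c)[170:275,265:365].reshape(-1,3);w=w[~np.isnan(w).any(1)];d=(w-o)@R
inn=(d[:,0]>58)&(d[:,0]<184)&(d[:,1]>15)&(d[:,1]<150)
b=d[inn&(d[:,2]>46)&(d[:,2]<70)];print("block top",len(b),np.median(b,0));
if len(b)>5:
    r=cv2.minAreaRect(b[:,:2].astype(np.float32));print(r)
q=d[inn&(d[:,2]>12)&(d[:,2]<28)&(d[:,1]<108)];print(len(q),cv2.minAreaRect(q[:,:2].astype(np.float32)),q.min(0),q.max(0))
```

```text
[605.9 207.7 238.4] [-3.1  0.  -0.2] 39.915746225602774 [ 0.1 -1.1  0.2]
block top 167 [121.4 104.4  56.2]
((120.98585510253906, 103.66700744628906), (29.894119262695312, 18.389493942260742), 27.202590942382812)
228 ((94.71678161621094, 88.2337646484375), (89.85076141357422, 22.644161224365234), 27.63312339782715) [58.  57.9 13.5] [138.5 107.4  24.9]
```

View pics/top12c.png

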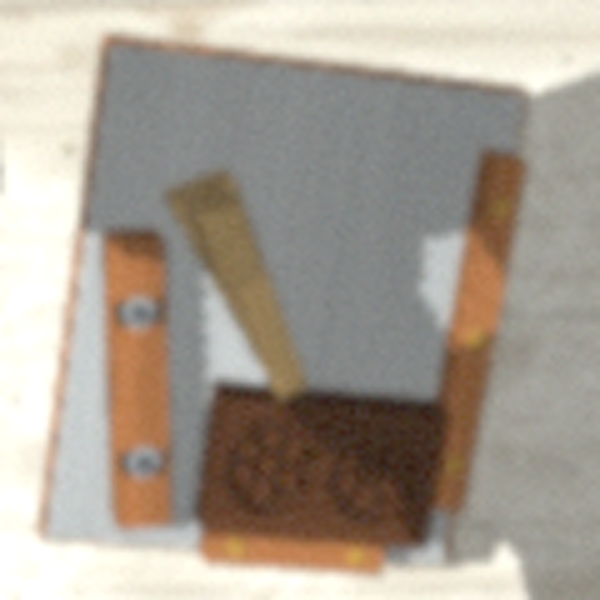

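View pics/scene12c.png

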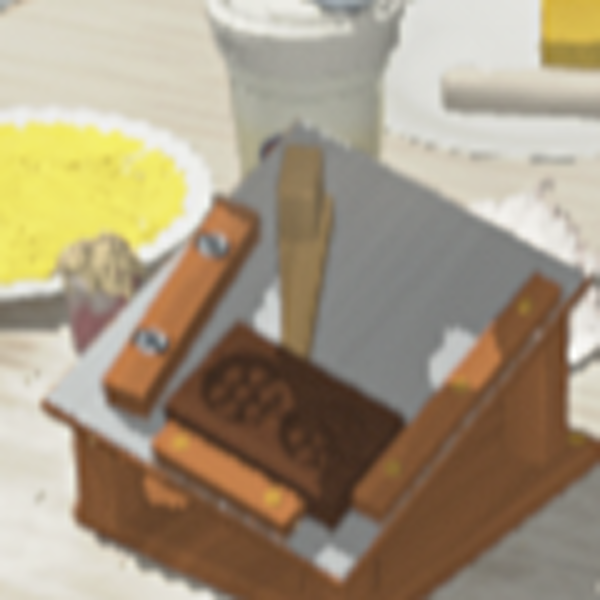

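```bash
cat > wp.py <<'E'
from h import *
np.set_printoptions(precision=2,suppress=True)
R,_=deckframe();o=np.array([476,-31.5,51.])
def go(gx,gy,yw,z=44):
    g=R@[gx,gy,z]+o; xw=R@[np.cos(yw),np.sin(yw),0];yv=R@[-np.sin(yw),np.cos(yw),0]
    print((gx,gy,yw),"grip",g,"yaw",np.arctan2(xw[1],xw[0]),"elev",np.degrees(np.arcsin([xw[2],yv[2]])))
    return g
E
python3 - <<'E'
from wp import *
go(121,104,.477)
for x in(130,137,145):go(x,107.3,0)
E
```

```text
(121, 104, 0.477) grip [581.24  39.04 157.49] yaw 0.32038119873664445 elev [24.46  3.49]
(130, 107.3, 0) grip [589.87  40.64 161.36] yaw -0.18837177366799787 elev [19.87 14.14]
(137, 107.3, 0) grip [596.33  39.41 163.74] yaw -0.18837177366799787 elev [19.87 14.14]
(145, 107.3, 0) grip [603.72  38.   166.46] yaw -0.18837177366799787 elev [19.87 14.14]
```

Request:
drive_tool --steps '[{"delta_pos": [-5, -35, 0], "yaw": 0.12, "hand": 30}, {"delta_pos": [-5, -38, 0], "yaw": 0.12, "hand": 30}, {"delta_pos": [-5, -38, 0], "yaw": 0.12, "hand": 30}, {"delta_pos": [-5, -38, 0], "yaw": 0.12, "hand": 30}, {"delta_pos": [-5, -20, 0], "yaw": 0.018, "hand": 30}]'

```text
clock: 13.68
eef_pos: [582.2, 27.8, 238.7]
eef_rot: [3.141, 0.0, 0.319]
wrist_force: [0.1, 0.1, 0.5]
finger_gap: 29.9
```

Request:
drive_tool --steps '[{"delta_pos": [0, 0, 0], "yaw": 0, "hand": 30}, {"delta_pos": [0, 0, -10], "yaw": 0, "hand": 30}, {"delta_pos": [0, 0, 0], "yaw": 0, "hand": 30}]'

```text
clock: 13.93
eef_pos: [582.3, 32.5, 226.7]
eef_rot: [-3.141, 0.002, 0.313]
wrist_force: [0.1, 0.5, -1.5]
finger_gap: 30.1
```

Request:
drive_tool --steps '[{"delta_pos": [-1, 6, -18], "yaw": 0, "hand": 30}, {"delta_pos": [0, 0, -12], "yaw": 0, "hand": 30}, {"delta_pos": [0, 0, 0], "yaw": 0, "hand": 30}, {"delta_pos": [0, 0, 0], "yaw": 0, "hand": 30}]'

```text
clock: 14.27
eef_pos: [581.5, 39.0, 197.9]
eef_rot: [-3.141, 0.002, 0.316]
wrist_force: [0.1, 1.1, -0.2]
finger_gap: 29.6
```

Run:
```python
from h import *
c=grab("scene","13")
cv2.imwrite("pics/scene13c.png",cv2.resize(c["frame"][150:290,230:370,::-1],None,fx=4.2,fy=4.2,interpolation=cv2.INTER_CUBIC))
```

```text
(no output)
```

View pics/scene13c.png

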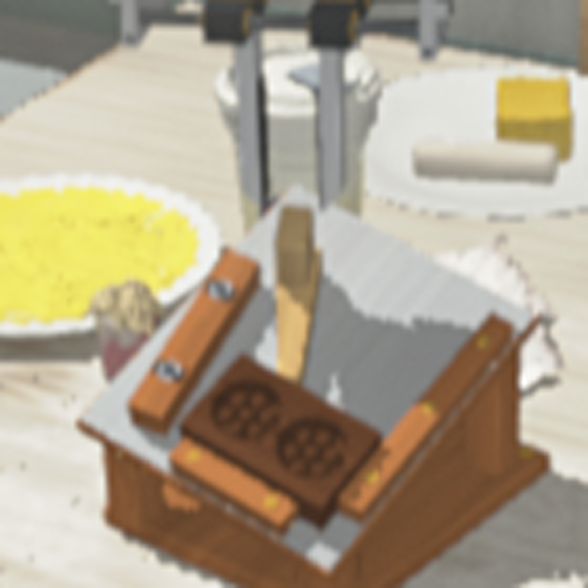

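Fingers are centred over the block (295,230). Going down to z about 158.5 to grip.

Request:
drive_tool --steps '[{"delta_pos": [0, 0, -15], "yaw": 0, "hand": 30}, {"delta_pos": [0, 0, -14], "yaw": 0, "hand": 30}, {"delta_pos": [0, 0, -7], "yaw": 0, "hand": 30}, {"delta_pos": [0, 0, -3], "yaw": 0, "hand": 30}, {"delta_pos": [0, 0, 0], "yaw": 0, "hand": 30}]'

```text
clock: 14.73
eef_pos: [581.7, 38.6, 159.6]
eef_rot: [-3.142, 0.0, 0.315]
wrist_force: [-0.7, -0.5, 0.3]
finger_gap: 30.0
```

Request:
drive_tool --steps '[{"delta_pos": [0, 0, 0], "yaw": 0, "hand": 12}, {"delta_pos": [0, 0, 0], "yaw": 0, "hand": 12}, {"delta_pos": [0, 0, 0], "yaw": 0, "hand": 12}, {"delta_pos": [0, 0, 0], "yaw": 0, "hand": 12}]' --squeeze 12

```text
clock: 15.07
eef_pos: [582.0, 38.6, 160.4]
eef_rot: [3.141, -0.001, 0.315]
wrist_force: [-1.9, -0.0, 4.8]
finger_gap: 18.0
```

Request:
drive_tool --steps '[{"delta_pos": [4, 0, 12], "yaw": 0, "hand": 12}, {"delta_pos": [4, 1, 20], "yaw": -0.1, "hand": 12}, {"delta_pos": [4, 2, 0], "yaw": -0.12, "hand": 12}, {"delta_pos": [2, 2, 0], "yaw": -0.12, "hand": 12}, {"delta_pos": [0, 2, 0], "yaw": -0.12, "hand": 12}]'

```text
clock: 15.48
eef_pos: [596.0, 45.6, 191.9]
eef_rot: [-3.142, -0.001, -0.151]
wrist_force: [0.0, 0.9, -1.5]
finger_gap: 18.1
```

Request:
drive_tool --steps '[{"delta_pos": [0, 0, 0], "yaw": -0.04, "hand": 12}, {"delta_pos": [0, 0, 0], "yaw": 0, "hand": 12}]'

```text
clock: 15.65
eef_pos: [595.7, 45.6, 191.6]
eef_rot: [3.142, 0.0, -0.187]
wrist_force: [-0.5, 0.7, -1.8]
finger_gap: 17.6
```

Run:
```python
from h import *
from cell import manip
s=manip.read_state();print(s['eef_pos'],s['eef_rot'],s['finger_gap'],s['wrist_force'])
c=grab("scene","14")
cv2.imwrite("pics/scene14c.png",cv2.resize(c["frame"][150:290,230:370,::-1],None,fx=4.2,fy=4.2,interpolation=cv2.INTER_CUBIC))
```

```text
[595.67192881  45.62905808 191.59899684] [ 3.14157451e+00  5.71396037e-05 -1.86919306e-01] 17.593763693743973 [-0.48419024  0.68956019 -1.76239686]
```

View pics/scene14c.png

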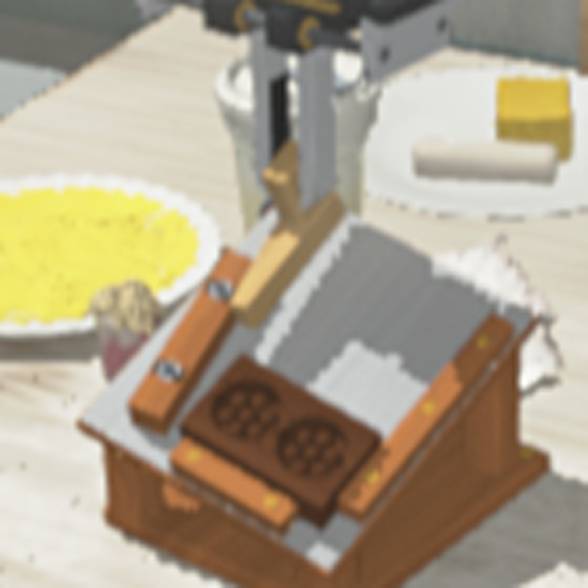

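The wedge is held pitched parallel to the slope. Lowering until it touches.

Request:
drive_tool --steps '[{"delta_pos": [0, 0, -10], "yaw": 0, "hand": 12}, {"delta_pos": [0, 0, -6], "yaw": 0, "hand": 12}, {"delta_pos": [0, 0, -2], "yaw": 0, "hand": 12}, {"delta_pos": [0, 0, 0], "yaw": 0, "hand": 12}]' --squeeze 6

```text
clock: 16.03
eef_pos: [595.3, 45.5, 172.4]
eef_rot: [3.141, 0.002, -0.184]
wrist_force: [-0.1, -0.8, -0.1]
finger_gap: 18.1
```

Request:
drive_tool --steps '[{"delta_pos": [0, 0, -2], "yaw": 0, "hand": 12}, {"delta_pos": [0, 0, -1], "yaw": 0, "hand": 12}, {"delta_pos": [0, 0, 0], "yaw": 0, "hand": 12}]'

```text
clock: 16.28
eef_pos: [595.7, 45.5, 170.6]
eef_rot: [3.142, -0.0, -0.185]
wrist_force: [-0.3, -0.4, 0.1]
finger_gap: 17.9
```

Run:
```python
from h import *
from cell import manip
s=manip.read_state();print(s['eef_pos'],s['eef_rot'],s['finger_gap'],s['wrist_force'])
c=grab("scene","15")
cv2.imwrite("pics/scene15c.png",cv2.resize(c["frame"][150:290,230:370,::-1],None,fx=4.2,fy=4.2,interpolation=cv2.INTER_CUBIC))
c=grab("top","15")
cv2.imwrite("pics/top15c.png",cv2.resize(np.clip(c["frame"][170:290,260:380,::-1]*1.7,0,255).astype(np.uint8),None,fx=5,fy=5,interpolation=cv2.INTER_CUBIC))
```

```text
[595.70117828  45.48741421 170.59481428] [ 3.14150563e+00 -6.28687938e-05 -1.84922072e-01] 17.93539303785312 [-0.29615035 -0.41632859  0.05247693]
```

View pics/scene15c.png

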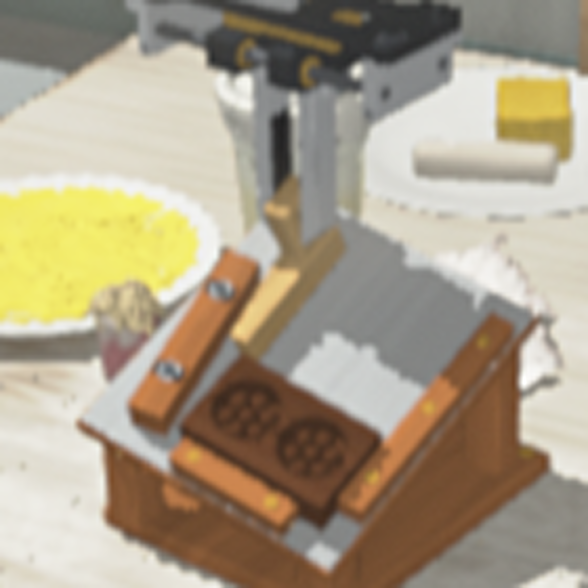

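View pics/top15c.png

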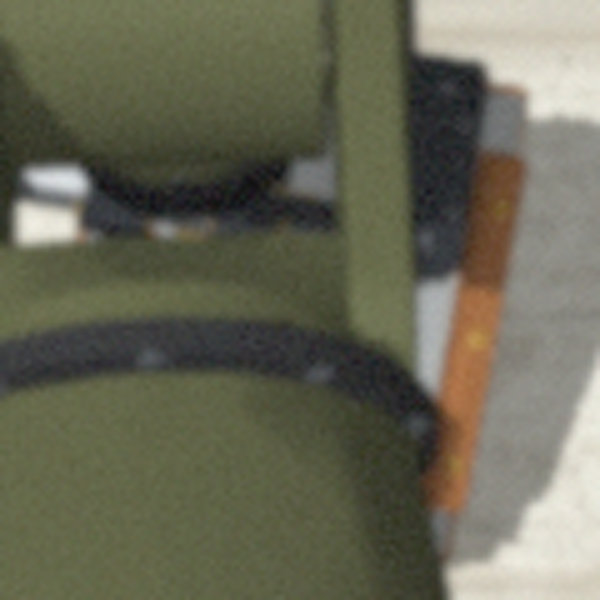

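Request:
drive_tool --steps '[{"delta_pos": [0, 0, -1.5], "yaw": 0, "hand": 12}, {"delta_pos": [0, 0, -1], "yaw": 0, "hand": 12}, {"delta_pos": [0, 0, 0], "yaw": 0, "hand": 12}]'

```text
clock: 16.63
eef_pos: [595.8, 45.5, 168.3]
eef_rot: [-3.142, -0.001, -0.185]
wrist_force: [-1.2, -1.5, 2.4]
finger_gap: 17.9
```

Request:
drive_tool --steps '[{"delta_pos": [0, 0, -0.5], "yaw": 0, "hand": 12}, {"delta_pos": [0, 0, 0], "yaw": 0, "hand": 18.5}, {"delta_pos": [0, 0, 0], "yaw": 0, "hand": 19.5}, {"delta_pos": [0, 0, 0], "yaw": 0, "hand": 21}, {"delta_pos": [0, 0, 0], "yaw": 0, "hand": 24}]'

```text
clock: 17.05
eef_pos: [595.6, 45.6, 167.3]
eef_rot: [3.142, 0.0, -0.185]
wrist_force: [-0.5, 0.3, -0.2]
finger_gap: 23.0
```

Run:
```python
from h import *
from cell import manip
s=manip.read_state();print(s['eef_pos'],s['eef_rot'],s['finger_gap'],s['wrist_force'])
c=grab("scene","16")
cv2.imwrite("pics/scene16c.png",cv2.resize(c["frame"][150:290,230:370,::-1],None,fx=4.2,fy=4.2,interpolation=cv2.INTER_CUBIC))
```

```text
[595.60013441  45.59965747 167.33281936] [ 3.14158920e+00  4.07405562e-04 -1.85047918e-01] 23.01680380179034 [-0.45074691  0.3486327  -0.20110605]
```

View pics/scene16c.png

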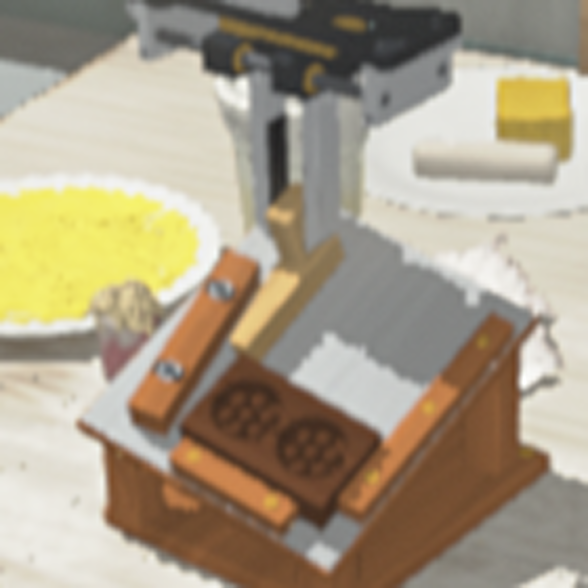

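Request:
drive_tool --steps '[{"delta_pos": [0, 0, 0], "yaw": 0, "hand": 30}, {"delta_pos": [0, 0, 0], "yaw": 0, "hand": 30}, {"delta_pos": [0, 0, 20], "yaw": 0, "hand": 36}, {"delta_pos": [0, 0, 35], "yaw": 0, "hand": 36}, {"delta_pos": [0, 35, 15], "yaw": 0, "hand": 40}]'

```text
clock: 17.52
eef_pos: [596.7, 77.1, 241.3]
eef_rot: [3.142, -0.004, -0.19]
wrist_force: [1.3, -0.5, 1.5]
finger_gap: 39.0
```

Request:
drive_tool --steps '[{"delta_pos": [0, 40, 0], "yaw": 0, "hand": 20}, {"delta_pos": [0, 40, 0], "yaw": 0, "hand": 0}, {"delta_pos": [0, 40, 0], "yaw": 0, "hand": 0}, {"delta_pos": [0, 0, 0], "yaw": 0, "hand": 0}]'

```text
clock: 17.85
eef_pos: [594.7, 206.5, 237.3]
eef_rot: [-3.141, 0.0, -0.18]
wrist_force: [0.2, -0.2, -1.3]
finger_gap: 16.8
```

```bash
cat > look.py <<'E'
import sys
from wp import *
from cell import manip
tag=sys.argv[1]
s=manip.read_state();print(s['clock'],s['eef_pos'],s['eef_rot'],s['finger_gap'],s['wrist_force'])
c=grab("scene",tag)
cv2.imwrite(f"pics/scene{tag}c.png",cv2.resize(c["frame"][170:290,240:360,::-1],None,fx=5,fy=5,interpolation=cv2.INTER_CUBIC))
c=grab("top",tag);g=np.clip(c["frame"].astype(float)*1.8,0,255).astype(np.uint8)
cv2.imwrite(f"pics/top{tag}c.png",cv2.resize(g[170:290,260:380,::-1],None,fx=5,fy=5,interpolation=cv2.INTER_CUBIC))
w=cloud(c)[170:290,260:380].reshape(-1,3);w=w[~np.isnan(w).any(1)];d=(w-o)@R
inn=(d[:,0]>20)&(d[:,0]<184)&(d[:,1]>15)&(d[:,1]<150)
b=d[inn&(d[:,2]>44)&(d[:,2]<70)];print("block top",len(b),np.median(b,0));
if len(b)>5: print(cv2.minAreaRect(b[:,:2].astype(np.float32)))
q=d[inn&(d[:,0]>60)&(d[:,2]>12)&(d[:,2]<28)&(d[:,1]<110)];print("body",len(q),cv2.minAreaRect(q[:,:2].astype(np.float32)) if len(q)>5 else '')
E
python3 look.py 17
```

```text
17.85 [594.73 206.53 237.3 ] [-3.14  0.   -0.18] 16.764595814974367 [ 0.2  -0.22 -1.28]
block top 179 [130.45  95.68  56.15]
((129.70677185058594, 94.32384490966797), (18.737462997436523, 29.92192268371582), 89.76212310791016)
body 300 ((102.5189208984375, 95.73900604248047), (27.445755004882812, 84.15409851074219), 88.23429870605469)
```

View pics/scene17c.png

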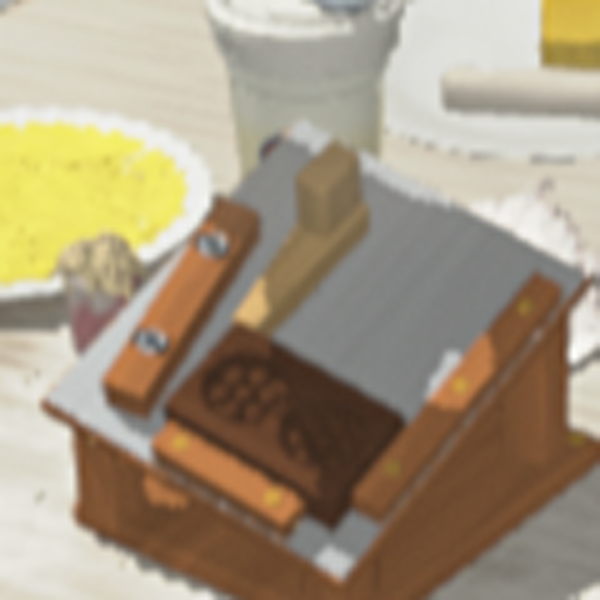

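View pics/top17c.png

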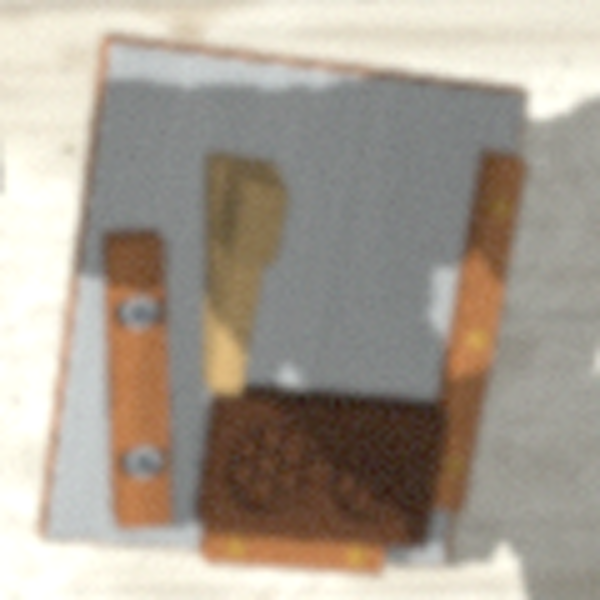

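The wedge now lies flat and square, with its thin end on the board's upper side, about 14 mm short of the gap in y. I'll nudge it sideways with the closed fingers, low on the straight face near its mass centre.

Run:
```python
from wp import *
ps=-.14;ex=np.array([np.cos(ps),np.sin(ps),0]);ey=np.array([-ex[1],ex[0],0])
for yf in (81.5,95.5):
    c=R@[114,yf,0]+o
    print(yf,"contact",c,"TCP touching",c-12.5*ey+[0,0,8+17])
print(R[:,1])
```

```text
81.5 contact [588.99  27.08 109.66] TCP touching [587.24  14.7  134.66]
95.5 contact [590.3   40.59 113.08] TCP touching [588.56  28.22 138.08]
[0.09 0.97 0.24]
```

Request:
drive_tool --steps '[{"delta_pos": [-2, -38, 0], "yaw": 0.04, "hand": 0}, {"delta_pos": [-2, -40, 0], "yaw": 0.04, "hand": 0}, {"delta_pos": [-2, -40, 0], "yaw": 0, "hand": 0}, {"delta_pos": [-2, -40, 0], "yaw": 0, "hand": 0}, {"delta_pos": [0, -40, 0], "yaw": 0, "hand": 0}]'

```text
clock: 18.37
eef_pos: [586.9, -0.7, 237.8]
eef_rot: [3.141, -0.0, -0.106]
wrist_force: [1.7, 0.5, 0.8]
finger_gap: 0.4
```

Request:
drive_tool --steps '[{"delta_pos": [0, -8, 0], "yaw": 0, "hand": 0}, {"delta_pos": [0, 0, -5], "yaw": 0, "hand": 0}, {"delta_pos": [0, 0, -5], "yaw": 0, "hand": 0}, {"delta_pos": [0, 0, 0], "yaw": 0, "hand": 0}]'

```text
clock: 18.7
eef_pos: [587.2, -4.6, 226.1]
eef_rot: [-3.141, 0.002, -0.105]
wrist_force: [1.0, 0.0, -0.4]
finger_gap: 0.4
```

Request:
drive_tool --steps '[{"delta_pos": [0, 0, -25], "yaw": 0, "hand": 0}, {"delta_pos": [0, 0, -30], "yaw": 0, "hand": 0}, {"delta_pos": [0, 2, -22], "yaw": 0, "hand": 0}, {"delta_pos": [0, 2, -10], "yaw": 0, "hand": 0}, {"delta_pos": [0, 2, -4], "yaw": 0, "hand": 0}]'

```text
clock: 19.12
eef_pos: [587.1, 1.8, 134.9]
eef_rot: [3.142, 0.003, -0.104]
wrist_force: [0.7, 0.4, 0.0]
finger_gap: 0.2
```

```bash
python3 look.py 18
```

```text
19.1167 [587.08   1.85 134.91] [ 3.14  0.   -0.1 ] 0.24416385940440624 [0.73 0.39 0.01]
block top 2 [115.08  98.19  55.17]
body 6 ((106.5926284790039, 97.98893737792969), (0.9783493876457214, 8.859660148620605), 13.728233337402344)
```

View pics/scene18c.png

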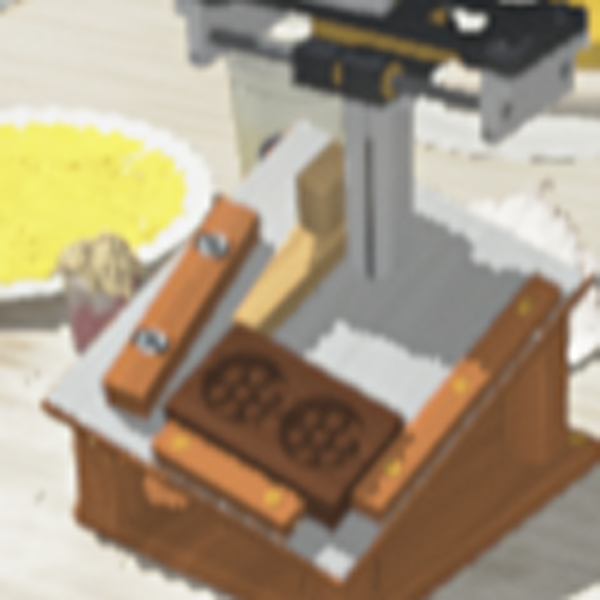

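Request:
drive_tool --steps '[{"delta_pos": [0, 4, 0], "yaw": 0, "hand": 0}, {"delta_pos": [0, 4, 0.5], "yaw": 0, "hand": 0}, {"delta_pos": [0, 3, 0.7], "yaw": 0, "hand": 0}, {"delta_pos": [0, 2, 0.5], "yaw": 0, "hand": 0}, {"delta_pos": [0, 0, 0], "yaw": 0, "hand": 0}]'

```text
clock: 19.63
eef_pos: [587.9, 14.0, 138.9]
eef_rot: [-3.141, -0.001, -0.105]
wrist_force: [0.7, 0.1, -0.4]
finger_gap: 0.5
```

Request:
drive_tool --steps '[{"delta_pos": [0.2, 2, 0.5], "yaw": 0, "hand": 0}, {"delta_pos": [0.2, 2, 0.5], "yaw": 0, "hand": 0}, {"delta_pos": [0.2, 2, 0.5], "yaw": 0, "hand": 0}, {"delta_pos": [0.2, 2, 0.5], "yaw": 0, "hand": 0}, {"delta_pos": [0, 0, 0], "yaw": 0, "hand": 0}]'

```text
clock: 20.05
eef_pos: [588.6, 21.9, 140.4]
eef_rot: [-3.141, -0.0, -0.105]
wrist_force: [-0.3, 0.1, -0.1]
finger_gap: 0.8
```

```bash
python3 look.py 19
```

```text
20.05 [588.56  21.93 140.39] [-3.14 -0.   -0.1 ] 0.8254367188613867 [-0.3   0.07 -0.12]
block top 0 [nan nan nan]
body 0
  return _methods._mean(a, axis=axis, dtype=dtype,
  ret = um.true_divide(
```

View pics/scene19c.png

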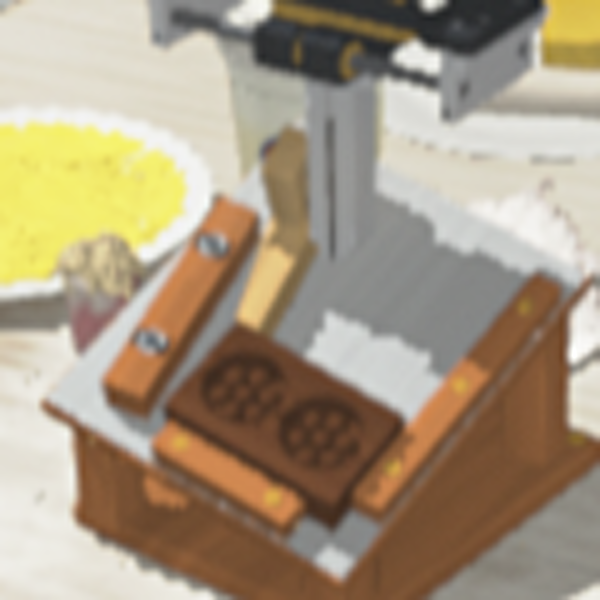

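Request:
drive_tool --steps '[{"delta_pos": [0, -6, 0], "yaw": 0, "hand": 0}, {"delta_pos": [-4, -6, 0], "yaw": 0, "hand": 0}, {"delta_pos": [-14, 2, -5], "yaw": 0, "hand": 0}, {"delta_pos": [-13, 2, -6], "yaw": 0, "hand": 0}, {"delta_pos": [0, 0, -2], "yaw": 0, "hand": 0}]'

```text
clock: 20.57
eef_pos: [555.6, 13.1, 126.6]
eef_rot: [3.141, 0.002, -0.106]
wrist_force: [0.8, 0.8, 0.8]
finger_gap: 0.7
```

```bash
python3 look.py 20 2>/dev/null
```

```text
20.5667 [555.62  13.14 126.56] [ 3.14  0.   -0.11] 0.7061908303606462 [0.84 0.83 0.85]
block top 0 [nan nan nan]
body 16 ((62.78871536254883, 91.18863677978516), (15.360038757324219, 6.884641170501709), 62.64268112182617)
```

View pics/scene20c.png

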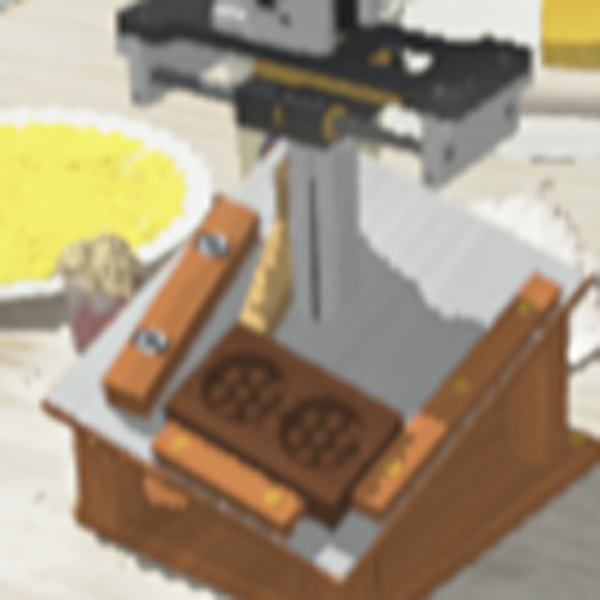

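Request:
drive_tool --steps '[{"delta_pos": [1, 5, 0.8], "yaw": 0, "hand": 0}, {"delta_pos": [1, 4, 1], "yaw": 0, "hand": 0}, {"delta_pos": [0.2, 3, 0.7], "yaw": 0, "hand": 0}, {"delta_pos": [0.2, 2, 0.5], "yaw": 0, "hand": 0}, {"delta_pos": [0.2, 2, 0.5], "yaw": 0, "hand": 0}]'

```text
clock: 21.08
eef_pos: [560.0, 29.2, 131.0]
eef_rot: [3.14, 0.001, -0.105]
wrist_force: [-7.9, -11.0, 5.4]
finger_gap: 0.5
```

Request:
drive_tool --steps '[{"delta_pos": [0.2, 2, 0.5], "yaw": 0, "hand": 0}, {"delta_pos": [0.2, 1, 0.3], "yaw": 0, "hand": 0}, {"delta_pos": [0, 0, 0], "yaw": 0, "hand": 0}]'

```text
clock: 21.33
eef_pos: [559.3, 30.7, 131.5]
eef_rot: [3.138, 0.003, -0.105]
wrist_force: [-13.7, -18.1, 6.2]
finger_gap: 0.3
```

```bash
python3 look.py 21 2>/dev/null
```

```text
21.3333 [559.29  30.73 131.54] [ 3.14  0.   -0.11] 0.3365540104589251 [-13.73 -18.1    6.15]
block top 0 [nan nan nan]
body 14 ((61.902915954589844, 100.4401626586914), (2.9048688411712646, 11.980326652526855), 5.162662506103516)
```

View pics/scene21c.png

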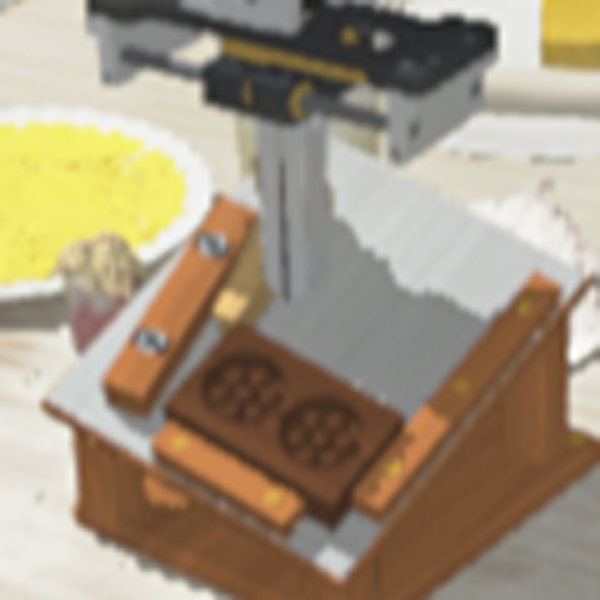

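Request:
drive_tool --steps '[{"delta_pos": [0, -6, 0], "yaw": 0, "hand": 0}, {"delta_pos": [0, -10, 10], "yaw": 0, "hand": 0}, {"delta_pos": [0, -20, 40], "yaw": 0, "hand": 0}, {"delta_pos": [0, -40, 40], "yaw": 0, "hand": 0}, {"delta_pos": [0, -40, 10], "yaw": 0, "hand": 0}]'

```text
clock: 21.85
eef_pos: [561.8, -71.7, 223.9]
eef_rot: [3.142, -0.007, -0.102]
wrist_force: [1.3, 0.1, 0.1]
finger_gap: 0.4
```

Request:
drive_tool --steps '[{"delta_pos": [0, -40, 0], "yaw": 0, "hand": 0}, {"delta_pos": [0, -40, 0], "yaw": 0, "hand": 0}]'

```text
clock: 22.02
eef_pos: [560.7, -153.6, 220.4]
eef_rot: [3.141, -0.003, -0.104]
wrist_force: [0.2, -0.0, -0.1]
finger_gap: 0.4
```

```bash
python3 look.py 22 2>/dev/null
```

```text
22.0167 [ 560.66 -153.56  220.45] [ 3.14 -0.   -0.1 ] 0.42534229796204676 [ 0.2  -0.05 -0.15]
block top 182 [128.84 112.7   56.08]
((128.043212890625, 111.58654022216797), (29.37362289428711, 18.185293197631836), 6.823912143707275)
body 192 ((101.57992553710938, 102.98210144042969), (83.69550323486328, 16.368820190429688), 3.4239068031311035)
```

View pics/scene22c.png

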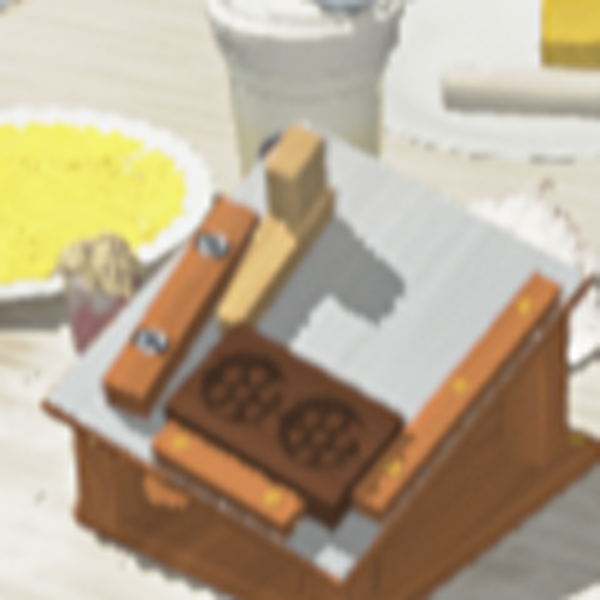

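View pics/top22c.png

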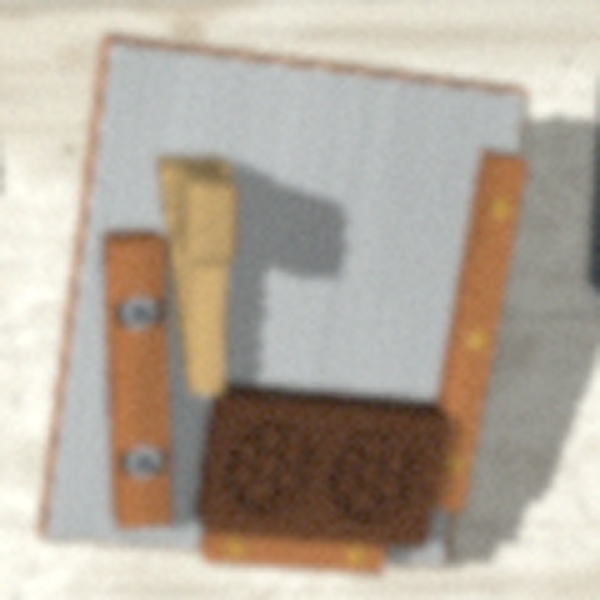

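The wedge is now beside the gap mouth but yawed about +7° (thick end towards the rail), and its thin straight corner is just on the board's corner at about (222,393) in the top crop. On that push the vertical fingers hit the leaning block, which explains the 18 N. I'll push the thick end back from the rail side, low down.

Run:
```python
from wp import *
ps=-.1;ey=np.array([-np.sin(ps),np.cos(ps),0])
for x,y in((132,125),(132,117)):
    c=R@[x,y,0]+o; print("contact",c,"TCP",c+12.5*ey+[0,0,14+17])
```

```text
contact [609.71  65.89 126.4 ] TCP [610.96  78.33 157.4 ]
contact [608.96  58.17 124.45] TCP [610.2   70.61 155.45]
```

Request:
drive_tool --steps '[{"delta_pos": [10, 36, 4], "yaw": 0, "hand": 0}, {"delta_pos": [10, 40, 4], "yaw": 0, "hand": 0}, {"delta_pos": [10, 40, 0], "yaw": 0, "hand": 0}, {"delta_pos": [10, 40, 0], "yaw": 0, "hand": 0}, {"delta_pos": [10, 40, 0], "yaw": 0, "hand": 0}]'

```text
clock: 22.53
eef_pos: [610.7, 46.8, 227.3]
eef_rot: [-3.141, -0.001, -0.105]
wrist_force: [1.0, 0.0, 0.1]
finger_gap: 0.6
```

Request:
drive_tool --steps '[{"delta_pos": [0, 40, 0], "yaw": 0, "hand": 0}, {"delta_pos": [0, 14, 0], "yaw": 0, "hand": 0}, {"delta_pos": [0, 0, -10], "yaw": 0, "hand": 0}, {"delta_pos": [0, 0, -10], "yaw": 0, "hand": 0}, {"delta_pos": [0, 0, 0], "yaw": 0, "hand": 0}]'

```text
clock: 22.95
eef_pos: [609.7, 97.2, 203.8]
eef_rot: [3.141, 0.003, -0.106]
wrist_force: [-0.0, 0.1, -0.3]
finger_gap: 0.5
```

Request:
drive_tool --steps '[{"delta_pos": [1, -6, -18], "yaw": 0, "hand": 0}, {"delta_pos": [0, 0, -14], "yaw": 0, "hand": 0}, {"delta_pos": [0, 0, -8], "yaw": 0, "hand": 0}, {"delta_pos": [0, -2, -3], "yaw": 0, "hand": 0}, {"delta_pos": [0, -1, 0], "yaw": 0, "hand": 0}]'

```text
clock: 23.37
eef_pos: [611.4, 88.4, 162.9]
eef_rot: [3.141, 0.001, -0.106]
wrist_force: [0.6, 0.4, 0.2]
finger_gap: 0.5
```

```bash
python3 look.py 23 2>/dev/null
```

```text
23.3667 [611.37  88.4  162.9 ] [ 3.14  0.   -0.11] 0.45951659801437633 [0.6  0.42 0.16]
block top 0 [nan nan nan]
body 0
```

View pics/scene23c.png

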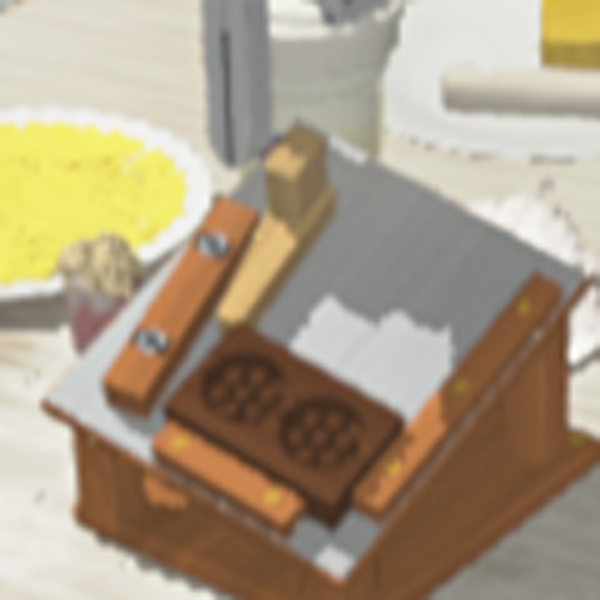

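Request:
drive_tool --steps '[{"delta_pos": [0, -3, -2], "yaw": 0, "hand": 0}, {"delta_pos": [0, -3, -2], "yaw": 0, "hand": 0}, {"delta_pos": [0, -3, -1.5], "yaw": 0, "hand": 0}, {"delta_pos": [0, -2, -0.5], "yaw": 0, "hand": 0}, {"delta_pos": [0, 0, 0], "yaw": 0, "hand": 0}]'

```text
clock: 23.88
eef_pos: [611.5, 78.0, 157.2]
eef_rot: [3.142, 0.0, -0.105]
wrist_force: [0.1, -0.6, 0.6]
finger_gap: 0.3
```

Request:
drive_tool --steps '[{"delta_pos": [0, -2, -0.5], "yaw": 0, "hand": 0}, {"delta_pos": [0, -2, -0.5], "yaw": 0, "hand": 0}, {"delta_pos": [0, -1.5, -0.4], "yaw": 0, "hand": 0}, {"delta_pos": [0, 0, 0], "yaw": 0, "hand": 0}]'

```text
clock: 24.22
eef_pos: [611.5, 72.7, 155.8]
eef_rot: [3.142, 0.0, -0.105]
wrist_force: [0.1, -0.1, 0.6]
finger_gap: 0.5
```

```bash
python3 look.py 24 2>/dev/null
```

```text
24.2167 [611.47  72.66 155.83] [ 3.14  0.   -0.11] 0.4593339165116469 [ 0.09 -0.1   0.58]
block top 0 [nan nan nan]
body 0
```

View pics/scene24c.png

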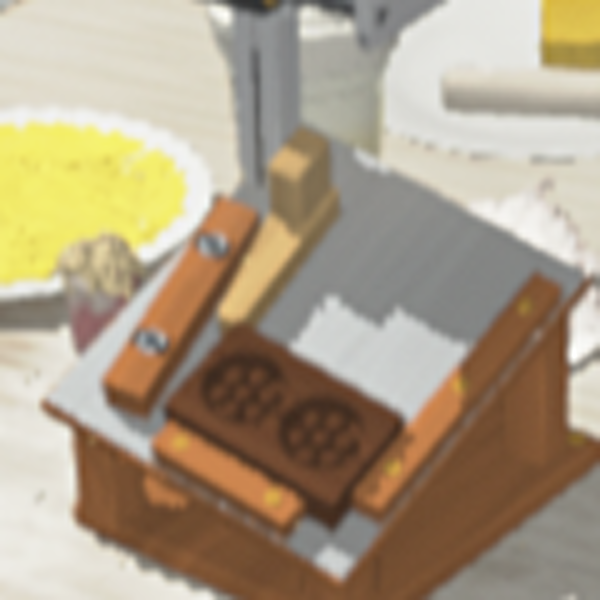

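Request:
drive_tool --steps '[{"delta_pos": [0, -2, -0.5], "yaw": 0, "hand": 0}, {"delta_pos": [0, -2, -0.5], "yaw": 0, "hand": 0}, {"delta_pos": [0, -1, -0.2], "yaw": 0, "hand": 0}, {"delta_pos": [0, 0, 0], "yaw": 0, "hand": 0}]'

```text
clock: 24.65
eef_pos: [611.5, 67.7, 154.6]
eef_rot: [3.142, 0.0, -0.105]
wrist_force: [-0.3, -0.2, 0.8]
finger_gap: 0.5
```

Request:
drive_tool --steps '[{"delta_pos": [0, 10, 5], "yaw": 0, "hand": 0}, {"delta_pos": [0, 35, 30], "yaw": 0, "hand": 0}, {"delta_pos": [0, 40, 30], "yaw": 0, "hand": 0}, {"delta_pos": [0, 40, 0], "yaw": 0, "hand": 0}, {"delta_pos": [-15, 15, 0], "yaw": 0, "hand": 0}]'

```text
clock: 25.07
eef_pos: [597.2, 202.6, 213.6]
eef_rot: [-3.14, -0.003, -0.103]
wrist_force: [-0.2, -0.6, -1.4]
finger_gap: 0.2
```

```bash
python3 look.py 25 2>/dev/null
```

```text
25.0667 [597.15 202.59 213.57] [-3.14 -0.   -0.1 ] 0.16271622721448523 [-0.23 -0.57 -1.39]
block top 184 [129.81 106.38  56.  ]
((129.44252014160156, 105.39462280273438), (30.24901580810547, 18.710927963256836), 3.7085728645324707)
body 225 ((102.31243896484375, 100.76490020751953), (83.37244415283203, 18.456226348876953), 1.1264692544937134)
```

View pics/top25c.png

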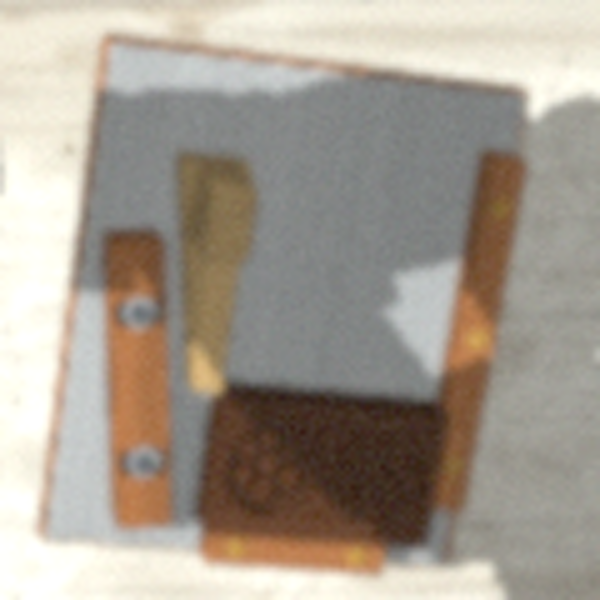

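View pics/scene25c.png

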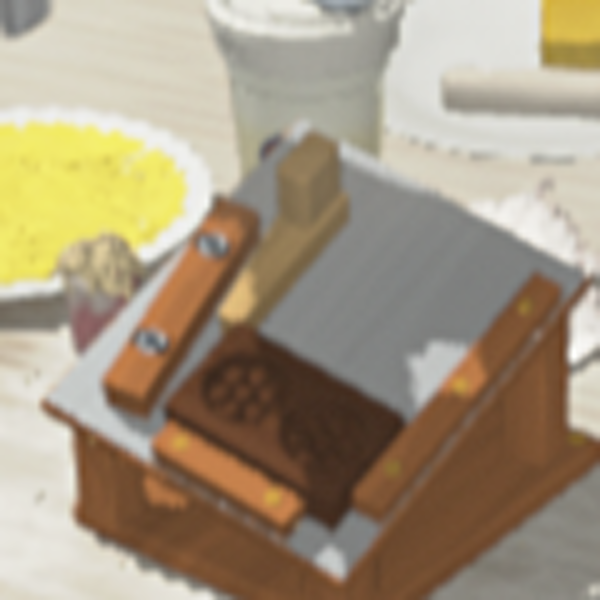

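Run:
```python
from wp import *
ps=-.1;ey=np.array([-np.sin(ps),np.cos(ps),0])
for x,y in((68,89.5),(68,95)):
    c=R@[x,y,18]+o; d=R@[x,y,0]+o;h=d[2]
    n=R[:,2]; hh=o[2]-(n[0]*(c[0]-o[0])+n[1]*(c[1]-o[1]))/n[2]
    print("contact",c,"deck below",hh,"TCP",c-12.5*ey," z for tip 9 above deck:",hh+26)
```

```text
contact [540.56  39.42 112.32] deck below 92.50295121182504 TCP [539.32  26.98 112.32]  z for tip 9 above deck: 118.50295121182504
contact [541.08  44.73 113.67] deck below 93.84639449438838 TCP [539.83  32.29 113.67]  z for tip 9 above deck: 119.84639449438838
```

Request:
drive_tool --steps '[{"delta_pos": [-5, -36, 8], "yaw": 0, "hand": 0}, {"delta_pos": [-10, -40, 4], "yaw": 0, "hand": 0}, {"delta_pos": [-12, -40, 0], "yaw": 0, "hand": 0}, {"delta_pos": [-12, -40, 0], "yaw": 0, "hand": 0}, {"delta_pos": [-12, -36, 0], "yaw": 0, "hand": 0}]'

```text
clock: 25.58
eef_pos: [544.7, 3.9, 224.2]
eef_rot: [3.141, -0.0, -0.106]
wrist_force: [0.4, -1.0, 0.7]
finger_gap: 0.1
```

Request:
drive_tool --steps '[{"delta_pos": [0, 0, 0], "yaw": 0, "hand": 0}, {"delta_pos": [0, 0, -15], "yaw": 0, "hand": 0}, {"delta_pos": [0, 0, -15], "yaw": 0, "hand": 0}, {"delta_pos": [0, 0, 0], "yaw": 0, "hand": 0}]'

```text
clock: 25.92
eef_pos: [544.6, 5.9, 191.6]
eef_rot: [3.141, 0.004, -0.106]
wrist_force: [-0.1, -0.5, -0.7]
finger_gap: 0.5
```

Request:
drive_tool --steps '[{"delta_pos": [0, 2, -25], "yaw": 0, "hand": 0}, {"delta_pos": [0, 4, -25], "yaw": 0, "hand": 0}, {"delta_pos": [0, 4, -14], "yaw": 0, "hand": 0}, {"delta_pos": [0, 0, -5], "yaw": 0, "hand": 0}, {"delta_pos": [0, 0, 0], "yaw": 0, "hand": 0}]'

```text
clock: 26.33
eef_pos: [545.5, 16.3, 124.6]
eef_rot: [3.141, 0.001, -0.105]
wrist_force: [0.3, -0.8, 0.5]
finger_gap: 0.4
```

```bash
python3 look.py 26 2>/dev/null
```

```text
26.3333 [545.47  16.27 124.58] [ 3.14  0.   -0.1 ] 0.41071459250491826 [ 0.31 -0.76  0.49]
block top 0 [nan nan nan]
body 0
```

View pics/scene26c.png

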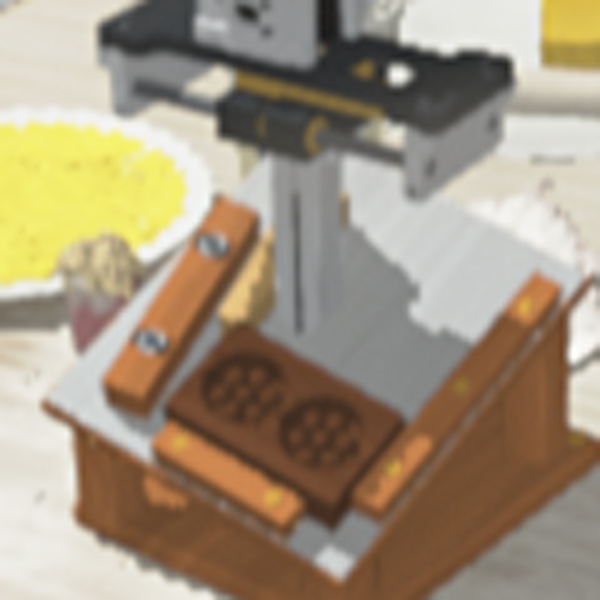

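Request:
drive_tool --steps '[{"delta_pos": [0, 4, -2], "yaw": 0, "hand": 0}, {"delta_pos": [0, 4, 0], "yaw": 0, "hand": 0}, {"delta_pos": [0, 2, 0.3], "yaw": 0, "hand": 0}, {"delta_pos": [0, 2, 0.3], "yaw": 0, "hand": 0}, {"delta_pos": [0, 0, 0], "yaw": 0, "hand": 0}]'

```text
clock: 26.85
eef_pos: [545.6, 28.5, 123.8]
eef_rot: [-3.142, -0.0, -0.105]
wrist_force: [0.4, 0.2, -0.7]
finger_gap: 0.3
```

```bash
python3 look.py 27 2>/dev/null
```

```text
26.85 [545.63  28.49 123.77] [-3.14 -0.   -0.1 ] 0.3024714696709645 [ 0.39  0.17 -0.7 ]
block top 0 [nan nan nan]
body 0
```

View pics/scene27c.png

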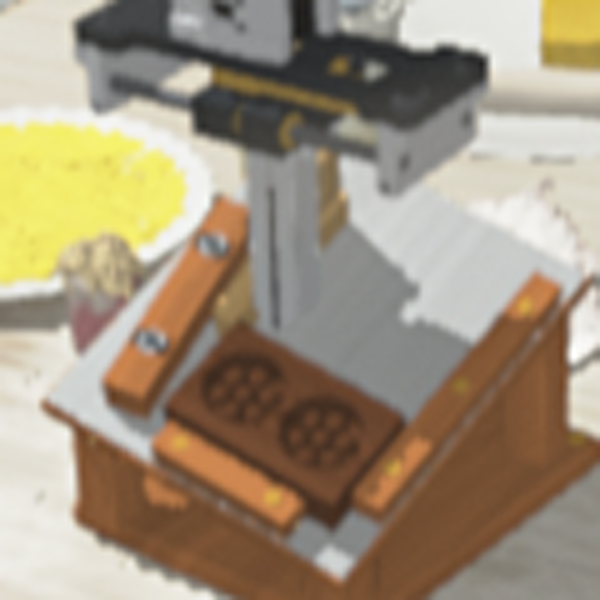

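Request:
drive_tool --steps '[{"delta_pos": [0, 1.5, 0.3], "yaw": 0, "hand": 0}, {"delta_pos": [0, 1.5, 0.3], "yaw": 0, "hand": 0}, {"delta_pos": [0, 0, 0], "yaw": 0, "hand": 0}]'

```text
clock: 27.2
eef_pos: [545.5, 31.3, 124.1]
eef_rot: [3.142, 0.0, -0.105]
wrist_force: [-0.2, -0.0, -0.0]
finger_gap: 0.6
```

```bash
python3 look.py 28 2>/dev/null; python3 -c "
from h import *
a=[cv2.imread(f'pics/scene{t}.png')[215:255,265:305] for t in (25,28)]
cv2.imwrite('pics/cmp28.png',cv2.resize(np.hstack(a),None,fx=9,fy=9,interpolation=cv2.INTER_CUBIC))"
```

```text
27.2 [545.54  31.26 124.06] [ 3.14  0.   -0.11] 0.580957701960732 [-0.22 -0.04 -0.03]
block top 0 [nan nan nan]
body 0
```

View pics/cmp28.png

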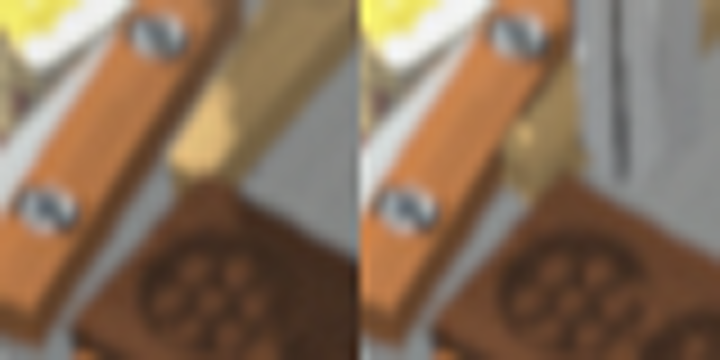

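Request:
drive_tool --steps '[{"delta_pos": [0, -8, 0], "yaw": 0, "hand": 0}, {"delta_pos": [0, -10, 20], "yaw": 0, "hand": 0}, {"delta_pos": [0, -30, 40], "yaw": 0, "hand": 0}, {"delta_pos": [0, -40, 40], "yaw": 0, "hand": 0}, {"delta_pos": [0, -40, 0], "yaw": 0, "hand": 0}]'

```text
clock: 27.72
eef_pos: [547.2, -82.2, 212.9]
eef_rot: [3.141, -0.008, -0.103]
wrist_force: [1.3, 1.0, 0.6]
finger_gap: 0.7
```

Request:
drive_tool --steps '[{"delta_pos": [0, -40, 0], "yaw": 0, "hand": 0}, {"delta_pos": [0, -20, 0], "yaw": 0, "hand": 0}]'

```text
clock: 27.88
eef_pos: [545.1, -145.5, 207.3]
eef_rot: [3.141, -0.001, -0.107]
wrist_force: [-0.1, -0.7, -1.2]
finger_gap: 0.7
```

```bash
python3 look.py 29 2>/dev/null
```

```text
27.8833 [ 545.07 -145.49  207.34] [ 3.14 -0.   -0.11] 0.6796270342669056 [-0.14 -0.71 -1.15]
block top 174 [111.05  87.72  56.19]
((109.21585083007812, 86.06352996826172), (19.423643112182617, 29.963764190673828), 70.66819763183594)
body 239 ((91.83767700195312, 91.21021270751953), (26.36244010925293, 67.35496520996094), 74.87133026123047)
```

View pics/top29c.png

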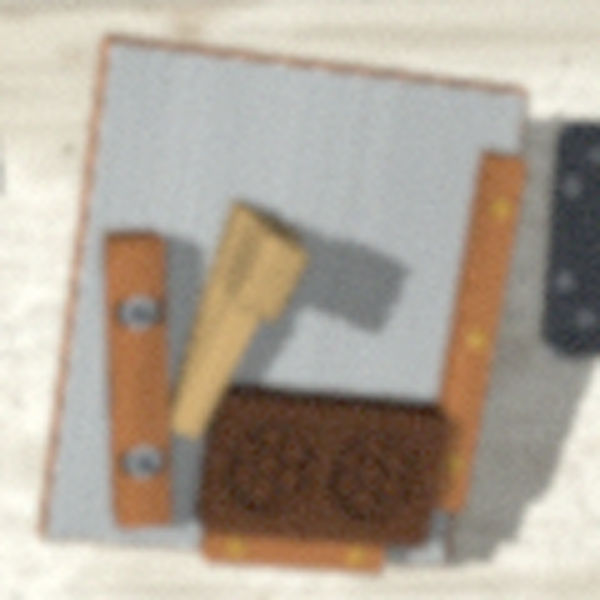

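View pics/scene29c.png

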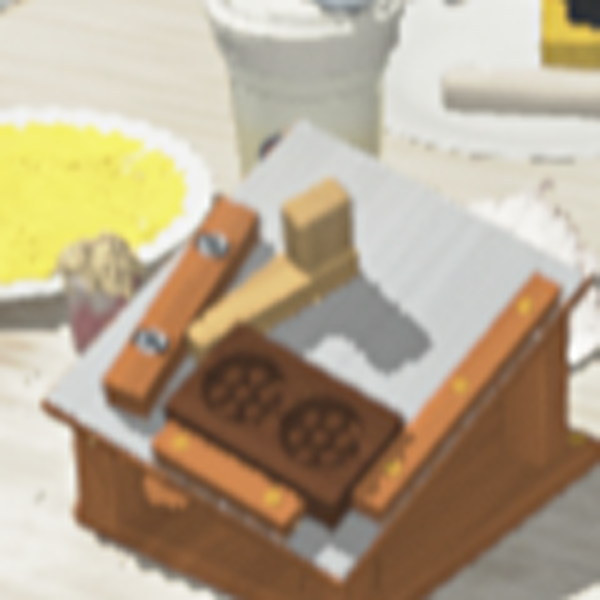

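The wedge slid into the gap mouth by itself: it is flat, with its thin end about 20 mm in, but yawed about -19° (thick end towards -y). Pushing the block towards +y should turn it about the board corner.

Run:
```python
from wp import *
ps=-.15;ex=np.array([np.cos(ps),np.sin(ps),0]);ey=np.array([-np.sin(ps),np.cos(ps),0])
th=-.337
for th,bx,by in((-.337,109.2,86),(0,113,105)):
  for a in (-15,0,15):
    p=np.array([bx+np.cos(th)*a+9*np.sin(th),by+np.sin(th)*a-9*np.cos(th),56]);c=R@p+o;print(th,a,"block top -y edge",c,"deck under",(R@[p[0],p[1],0]+o),"TCP if centred",c-12.5*ey)
```

```text
-0.337 -15 block top -y edge [548.03  21.03 153.3 ] deck under [568.82  31.88 102.44] TCP if centred [546.17   8.67 153.3 ]
-0.337 0 block top -y edge [560.65  13.75 156.9 ] deck under [581.43  24.6  106.04] TCP if centred [558.78   1.39 156.9 ]
-0.337 15 block top -y edge [573.26   6.47 160.5 ] deck under [594.04  17.32 109.64] TCP if centred [571.39  -5.89 160.5 ]
0 -15 block top -y edge [554.79  33.05 158.62] deck under [575.57  43.89 107.76] TCP if centred [552.92  20.69 158.62]
0 0 block top -y edge [568.65  30.41 163.72] deck under [589.43  41.25 112.86] TCP if centred [566.78  18.05 163.72]
0 15 block top -y edge [582.5   27.77 168.82] deck under [603.28  38.61 117.96] TCP if centred [580.64  15.41 168.82]
```

Request:
drive_tool --steps '[{"delta_pos": [6, 36, 0], "yaw": 0, "hand": 0}, {"delta_pos": [7, 38, 0], "yaw": 0, "hand": 0}, {"delta_pos": [6, 32, 0], "yaw": 0, "hand": 0}, {"delta_pos": [6, 16, -20], "yaw": 0, "hand": 0}, {"delta_pos": [0, 0, -20], "yaw": 0, "hand": 0}]'

```text
clock: 28.4
eef_pos: [571.4, -15.6, 167.2]
eef_rot: [-3.141, -0.003, -0.101]
wrist_force: [0.3, -0.5, 0.2]
finger_gap: 0.6
```

Request:
drive_tool --steps '[{"delta_pos": [0, 0, -12], "yaw": 0, "hand": 0}, {"delta_pos": [0, 0, 0], "yaw": 0, "hand": 0}, {"delta_pos": [0, 0, 0], "yaw": 0, "hand": 0}]'

```text
clock: 28.65
eef_pos: [570.4, -19.6, 154.9]
eef_rot: [3.142, 0.001, -0.105]
wrist_force: [0.2, 0.4, 0.7]
finger_gap: 0.5
```

```bash
python3 look.py 30 2>/dev/null
```

```text
28.65 [570.36 -19.57 154.89] [ 3.14  0.   -0.11] 0.46939691679930295 [0.23 0.44 0.7 ]
block top 23 [98.46 85.84 55.97]
((98.47059631347656, 85.78096008300781), (9.383750915527344, 9.2023286819458), 77.72885131835938)
body 3
```

View pics/scene30c.png

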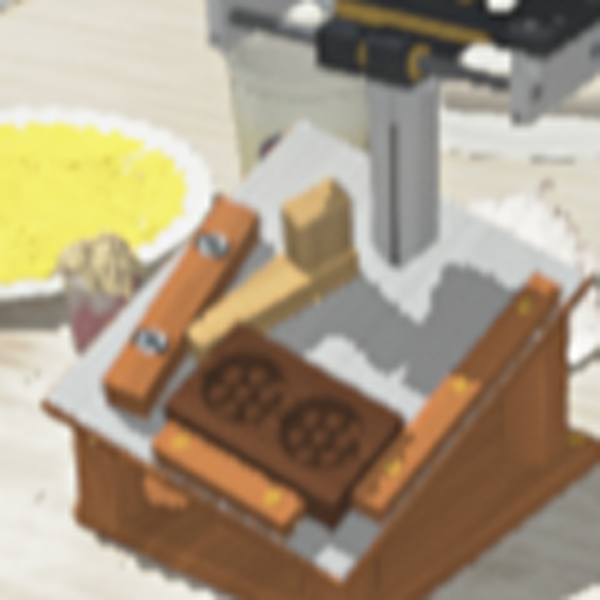

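Good position. Approaching to contact, then pushing slowly.

Request:
drive_tool --steps '[{"delta_pos": [0, 5, -1], "yaw": 0, "hand": 0}, {"delta_pos": [0, 5, -1], "yaw": 0, "hand": 0}, {"delta_pos": [0, 3, 0], "yaw": 0, "hand": 0}, {"delta_pos": [0, 2, 0], "yaw": 0, "hand": 0}, {"delta_pos": [0, 2, 0], "yaw": 0, "hand": 0}]'

```text
clock: 29.17
eef_pos: [570.6, -2.1, 153.0]
eef_rot: [3.142, -0.0, -0.105]
wrist_force: [0.9, -0.5, 0.8]
finger_gap: 0.6
```

Request:
drive_tool --steps '[{"delta_pos": [0.2, 1.5, 0], "yaw": 0, "hand": 0}, {"delta_pos": [0.2, 1.5, 0], "yaw": 0, "hand": 0}, {"delta_pos": [0.2, 1.5, 0], "yaw": 0, "hand": 0}, {"delta_pos": [0.2, 1.5, 0], "yaw": 0, "hand": 0}]'

```text
clock: 29.5
eef_pos: [571.3, 3.7, 152.8]
eef_rot: [3.142, 0.0, -0.105]
wrist_force: [-0.1, -0.8, -0.0]
finger_gap: 0.6
```

```bash
python3 look.py 31 2>/dev/null
```

```text
29.5 [571.34   3.72 152.79] [ 3.14  0.   -0.11] 0.6379880497166309 [-0.06 -0.78 -0.04]
block top 20 [ 96.09 100.21  55.52]
((96.23249053955078, 99.43924713134766), (11.484739303588867, 5.884122371673584), 76.947998046875)
body 50 ((84.913330078125, 97.83830261230469), (13.384543418884277, 18.619735717773438), 9.332235336303711)
```

View pics/scene31c.png

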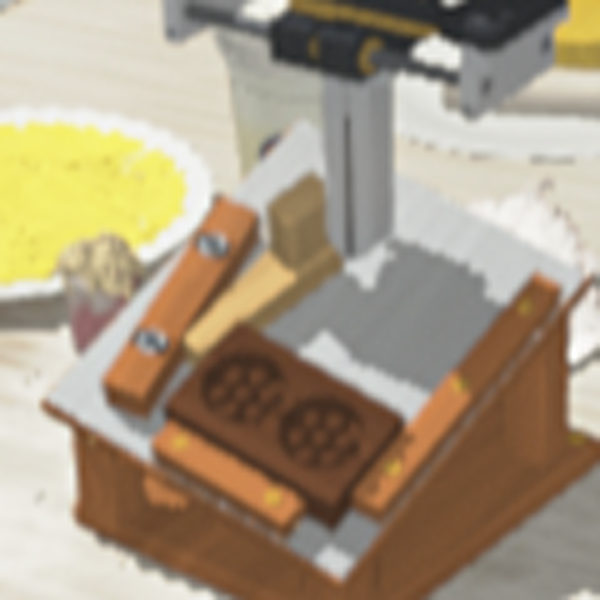

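Request:
drive_tool --steps '[{"delta_pos": [0.1, 1.5, 0], "yaw": 0, "hand": 0}, {"delta_pos": [0.1, 1.5, 0], "yaw": 0, "hand": 0}, {"delta_pos": [0.1, 1.5, 0], "yaw": 0, "hand": 0}, {"delta_pos": [0.1, 1.5, 0], "yaw": 0, "hand": 0}]'

```text
clock: 29.93
eef_pos: [571.8, 9.8, 152.8]
eef_rot: [-3.142, -0.0, -0.105]
wrist_force: [-0.2, 0.3, 0.8]
finger_gap: 0.4
```

Request:
drive_tool --steps '[{"delta_pos": [0, 1.2, 0], "yaw": 0, "hand": 0}, {"delta_pos": [0, 1.2, 0], "yaw": 0, "hand": 0}, {"delta_pos": [0, 0, 0], "yaw": 0, "hand": 0}]'

```text
clock: 30.18
eef_pos: [571.7, 12.3, 152.8]
eef_rot: [-3.142, -0.0, -0.105]
wrist_force: [0.3, -0.1, 0.6]
finger_gap: 0.5
```

```bash
python3 look.py 32 2>/dev/null
```

```text
30.1833 [571.75  12.28 152.84] [-3.14 -0.   -0.1 ] 0.5182950287494973 [ 0.27 -0.14  0.57]
block top 24 [ 93.11 106.48  55.43]
((93.34123992919922, 102.52815246582031), (16.837034225463867, 6.6472978591918945), 75.20186614990234)
body 31 ((84.86607360839844, 101.3733139038086), (15.086277961730957, 18.667682647705078), 9.950613975524902)
```

View pics/scene32c.png

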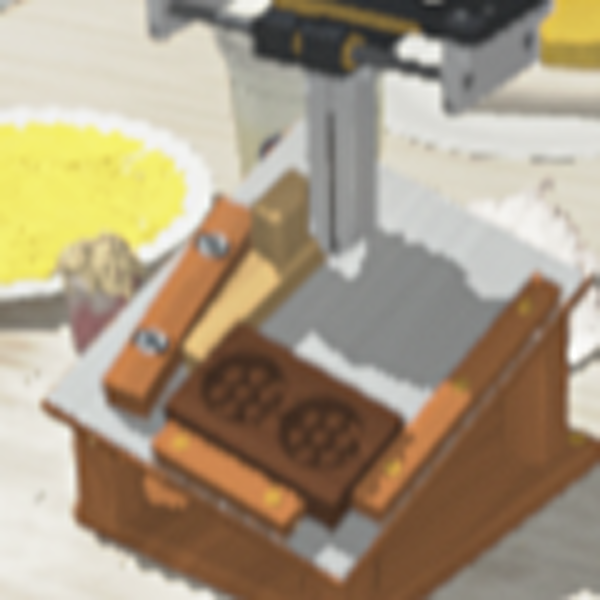

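Request:
drive_tool --steps '[{"delta_pos": [0, -8, 2], "yaw": 0, "hand": 0}, {"delta_pos": [0, -20, 20], "yaw": 0, "hand": 0}, {"delta_pos": [0, -38, 36], "yaw": 0, "hand": 0}, {"delta_pos": [0, -40, 0], "yaw": 0, "hand": 0}, {"delta_pos": [0, -40, 0], "yaw": 0, "hand": 0}]'

```text
clock: 30.7
eef_pos: [572.0, -128.0, 205.6]
eef_rot: [3.141, -0.003, -0.104]
wrist_force: [0.6, 0.1, -0.6]
finger_gap: 0.4
```

```bash
python3 look.py 33 2>/dev/null
```

```text
30.7 [ 572.05 -128.05  205.56] [ 3.14 -0.   -0.1 ] 0.37008622139351455 [ 0.56  0.13 -0.56]
block top 176 [102.55  98.86  56.38]
((101.0677719116211, 97.25074005126953), (18.727169036865234, 29.81627655029297), 82.83454132080078)
body 179 ((88.40921783447266, 99.27078247070312), (25.276363372802734, 56.82050704956055), 84.85262298583984)
```

View pics/top33c.png

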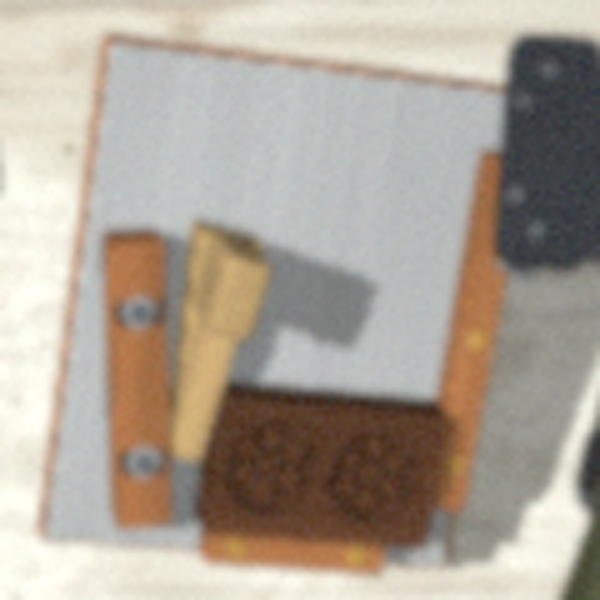

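View pics/scene33c.png

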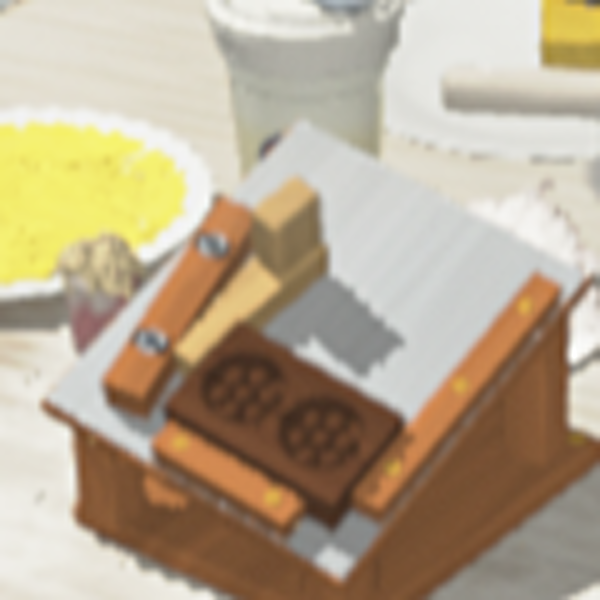

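Run:
```python
from wp import *
ps=-.187;ex=np.array([np.cos(ps),np.sin(ps),0])
n=R[:,2]
for x,y in((116.5,101),(106,103)):
    c=R@[x,y,13]+o; T=c+8*ex
    hh=lambda q:o[2]-(n[0]*(q[0]-o[0])+n[1]*(q[1]-o[1]))/n[2]
    ey=np.array([-np.sin(ps),np.cos(ps),0])
    print("contact",c,"TCP",T+[0,0,17],"tip z",c[2],"deck at up/left finger corner",hh(T+8*ex+12.5*ey),hh(T-8*ex))
print(R[:,0])
```

```text
contact [588.31  42.94 127.08] TCP [596.17  41.46 144.08] tip z 127.07654945891835 deck at up/left finger corner 122.12005257588548 112.7622521301544
contact [578.79  46.72 124.  ] TCP [586.66  45.24 141.  ] tip z 123.99600550854389 deck at up/left finger corner 119.039508625511 109.68170817977992
[ 0.92 -0.18  0.34]
```

Request:
drive_tool --steps '[{"delta_pos": [9, 35, 0], "yaw": -0.04, "hand": 0}, {"delta_pos": [10, 38, 0], "yaw": -0.042, "hand": 0}, {"delta_pos": [10, 38, 0], "yaw": 0, "hand": 0}, {"delta_pos": [9, 36, 0], "yaw": 0, "hand": 0}, {"delta_pos": [2, 18, 0], "yaw": 0, "hand": 0}]'

```text
clock: 31.22
eef_pos: [612.2, 42.5, 203.4]
eef_rot: [-3.141, 0.0, -0.185]
wrist_force: [-0.5, -0.6, -0.5]
finger_gap: 0.7
```

Request:
drive_tool --steps '[{"delta_pos": [0, 4, -15], "yaw": 0, "hand": 0}, {"delta_pos": [0, 0, -15], "yaw": 0, "hand": 0}, {"delta_pos": [0, 0, 0], "yaw": 0, "hand": 0}]'

```text
clock: 31.47
eef_pos: [610.6, 43.4, 170.6]
eef_rot: [3.141, 0.004, -0.186]
wrist_force: [-0.3, -0.1, -1.0]
finger_gap: 0.6
```

Request:
drive_tool --steps '[{"delta_pos": [-2, -2, -10], "yaw": 0, "hand": 0}, {"delta_pos": [-2, -1, -7], "yaw": 0, "hand": 0}, {"delta_pos": [0, 0, -4], "yaw": 0, "hand": 0}, {"delta_pos": [0, 0, 0], "yaw": 0, "hand": 0}]'

```text
clock: 31.8
eef_pos: [607.4, 39.4, 151.8]
eef_rot: [3.141, 0.001, -0.188]
wrist_force: [-0.5, -0.7, -0.6]
finger_gap: 0.5
```

```bash
python3 look.py 34 2>/dev/null
```

```text
31.8 [607.38  39.36 151.82] [ 3.14  0.   -0.19] 0.49364811272685255 [-0.49 -0.68 -0.56]
block top 0 [nan nan nan]
body 0
```

View pics/scene34c.png

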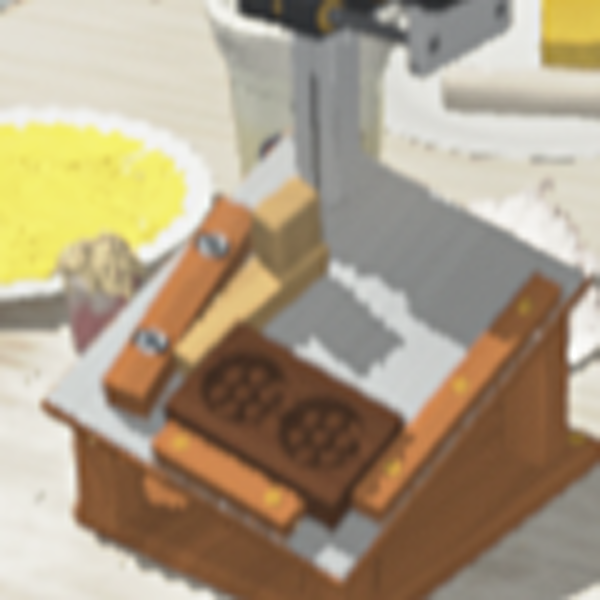

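Request:
drive_tool --steps '[{"delta_pos": [-2.2, 0.4, -1.8], "yaw": 0, "hand": 0}, {"delta_pos": [-2.2, 0.4, -1.8], "yaw": 0, "hand": 0}, {"delta_pos": [-2.2, 0.4, -0.8], "yaw": 0, "hand": 0}, {"delta_pos": [-1.4, 0.3, -0.5], "yaw": 0, "hand": 0}, {"delta_pos": [-0.9, 0.2, -0.3], "yaw": 0, "hand": 0}]'

```text
clock: 32.32
eef_pos: [598.6, 41.6, 147.3]
eef_rot: [-3.142, -0.0, -0.187]
wrist_force: [-0.3, 0.3, 0.4]
finger_gap: 0.6
```

Request:
drive_tool --steps '[{"delta_pos": [-0.9, 0.2, -0.3], "yaw": 0, "hand": 0}, {"delta_pos": [-0.9, 0.2, -0.3], "yaw": 0, "hand": 0}, {"delta_pos": [-0.9, 0.2, -0.3], "yaw": 0, "hand": 0}]'

```text
clock: 32.57
eef_pos: [596.3, 42.1, 146.5]
eef_rot: [-3.141, -0.001, -0.187]
wrist_force: [1.5, -0.4, 0.6]
finger_gap: 0.6
```

Request:
drive_tool --steps '[{"delta_pos": [-0.9, 0.2, -0.3], "yaw": 0, "hand": 0}, {"delta_pos": [-0.9, 0.2, -0.3], "yaw": 0, "hand": 0}]'

```text
clock: 32.73
eef_pos: [594.9, 42.6, 146.3]
eef_rot: [-3.141, -0.002, -0.187]
wrist_force: [5.3, 0.4, 2.8]
finger_gap: 0.7
```

```bash
python3 look.py 35 2>/dev/null
```

```text
32.7333 [594.93  42.57 146.26] [-3.14 -0.   -0.19] 0.675339899698178 [5.27 0.43 2.81]
block top 0 [nan nan nan]
body 0
```

View pics/scene35c.png

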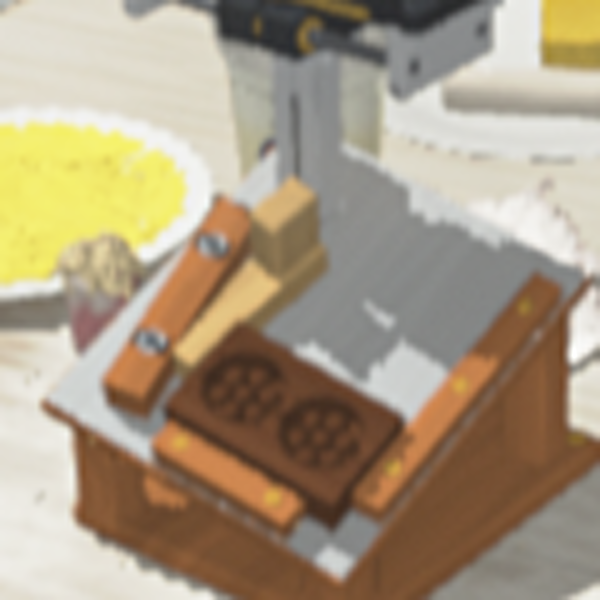

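The wedge pushed at 5.8 N is still yawed about -7°, so that is contact while crooked, not a proper jam. I'll back off, push the block towards +y until it lies flush on the rail, and then push down the slope.

Request:
drive_tool --steps '[{"delta_pos": [5, -1, 2], "yaw": 0, "hand": 0}, {"delta_pos": [8, -2, 15], "yaw": 0, "hand": 0}, {"delta_pos": [0, -15, 38], "yaw": 0, "hand": 0}, {"delta_pos": [-10, -35, 5], "yaw": 0.08, "hand": 0}, {"delta_pos": [-15, -20, 0], "yaw": 0, "hand": 0}]'

```text
clock: 33.25
eef_pos: [583.3, -32.5, 208.0]
eef_rot: [3.141, -0.003, -0.102]
wrist_force: [1.2, -0.7, 0.4]
finger_gap: 0.7
```

```bash
python3 look.py 36 2>/dev/null
```

```text
33.25 [583.26 -32.47 208.03] [ 3.14 -0.   -0.1 ] 0.6672124017814448 [ 1.24 -0.69  0.37]
block top 67 [ 99.98 105.63  55.59]
((101.0030517578125, 104.02462768554688), (6.874364852905273, 29.1273250579834), 83.36961364746094)
body 117 ((86.43328857421875, 102.48239135742188), (52.90053176879883, 14.96599292755127), 4.46093225479126)
```

View pics/scene36c.png

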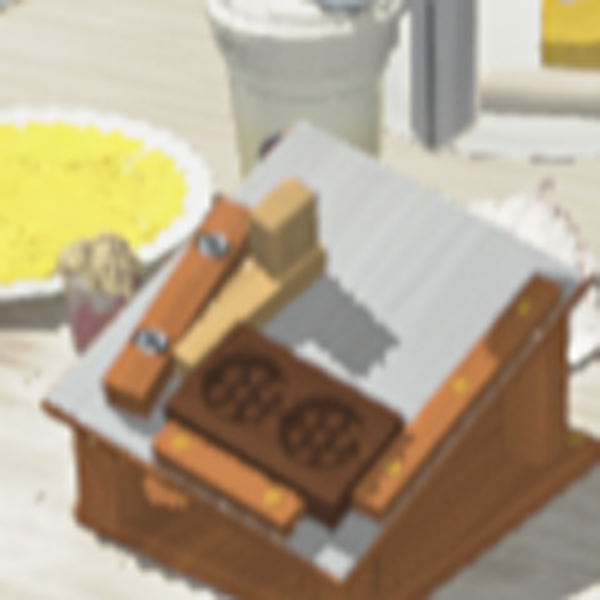

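Request:
drive_tool --steps '[{"delta_pos": [-8, 8, -20], "yaw": 0, "hand": 0}, {"delta_pos": [-4, 8, -25], "yaw": 0, "hand": 0}, {"delta_pos": [0, 5, -8], "yaw": 0, "hand": 0}, {"delta_pos": [0, 5, -2], "yaw": 0, "hand": 0}, {"delta_pos": [0, 4, 0], "yaw": 0, "hand": 0}]'

```text
clock: 33.77
eef_pos: [570.7, 0.2, 150.8]
eef_rot: [3.142, 0.001, -0.107]
wrist_force: [-0.4, 0.4, -0.3]
finger_gap: 0.5
```

Request:
drive_tool --steps '[{"delta_pos": [0, 3, 0], "yaw": 0, "hand": 0}, {"delta_pos": [0, 3, 0], "yaw": 0, "hand": 0}, {"delta_pos": [0, 2, 0], "yaw": 0, "hand": 0}, {"delta_pos": [0, 2, 0], "yaw": 0, "hand": 0}]'

```text
clock: 34.1
eef_pos: [570.6, 9.6, 151.4]
eef_rot: [-3.142, -0.001, -0.107]
wrist_force: [0.3, -0.5, 0.0]
finger_gap: 0.4
```

Request:
drive_tool --steps '[{"delta_pos": [0, 1.5, 0], "yaw": 0, "hand": 0}, {"delta_pos": [0, 1.5, 0], "yaw": 0, "hand": 0}, {"delta_pos": [0, 1, 0], "yaw": 0, "hand": 0}, {"delta_pos": [0, 0, 0], "yaw": 0, "hand": 0}]'

```text
clock: 34.43
eef_pos: [570.3, 13.6, 150.8]
eef_rot: [-3.142, 0.0, -0.107]
wrist_force: [0.0, -0.6, 0.6]
finger_gap: 0.5
```

Request:
drive_tool --steps '[{"delta_pos": [0, 1, 0], "yaw": 0, "hand": 0}, {"delta_pos": [0, 1, 0], "yaw": 0, "hand": 0}, {"delta_pos": [0, 0, 0], "yaw": 0, "hand": 0}]'

```text
clock: 34.68
eef_pos: [570.3, 15.6, 150.8]
eef_rot: [-3.142, -0.0, -0.107]
wrist_force: [0.5, -0.2, -0.5]
finger_gap: 0.2
```

```bash
python3 look.py 37 2>/dev/null
```

```text
34.6833 [570.35  15.6  150.78] [-3.14 -0.   -0.11] 0.2179308398846418 [ 0.5  -0.19 -0.52]
block top 36 [ 88.1  108.69  55.9 ]
((90.58824157714844, 104.26747131347656), (9.817085266113281, 17.138120651245117), 9.574365615844727)
body 4
```

View pics/scene37c.png

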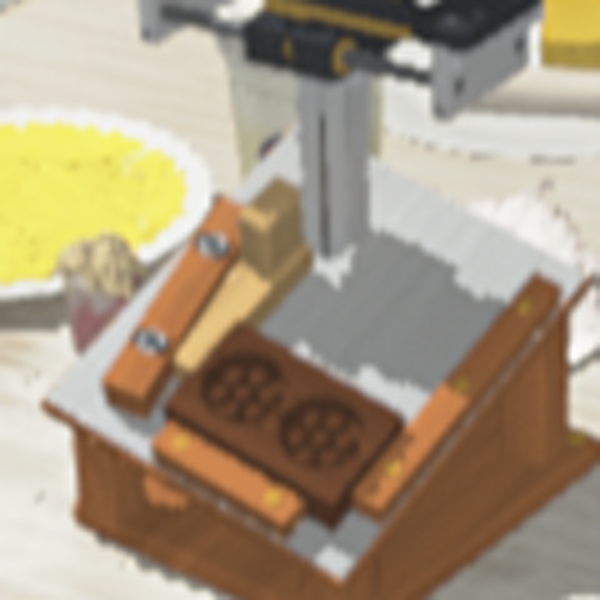

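Request:
drive_tool --steps '[{"delta_pos": [0, 1, 0], "yaw": 0, "hand": 0}, {"delta_pos": [0, 0.8, 0], "yaw": 0, "hand": 0}, {"delta_pos": [0, 0, 0], "yaw": 0, "hand": 0}]'

```text
clock: 35.03
eef_pos: [570.3, 17.4, 150.8]
eef_rot: [-3.142, 0.0, -0.107]
wrist_force: [-0.5, -0.5, 0.7]
finger_gap: 0.8
```

Request:
drive_tool --steps '[{"delta_pos": [0, 0.8, 0], "yaw": 0, "hand": 0}, {"delta_pos": [0, 0.7, 0], "yaw": 0, "hand": 0}, {"delta_pos": [0, 0, 0], "yaw": 0, "hand": 0}]'

```text
clock: 35.28
eef_pos: [570.3, 18.9, 150.8]
eef_rot: [-3.142, -0.0, -0.107]
wrist_force: [-0.2, 0.3, 1.2]
finger_gap: 0.4
```

```bash
python3 look.py 38 2>/dev/null
```

```text
35.2833 [570.35  18.9  150.78] [-3.14 -0.   -0.11] 0.370164493850296 [-0.16  0.28  1.2 ]
block top 34 [ 87.76 111.14  55.91]
((90.63650512695312, 106.28279113769531), (11.579233169555664, 17.833921432495117), 10.052858352661133)
body 0
```

View pics/scene38c.png

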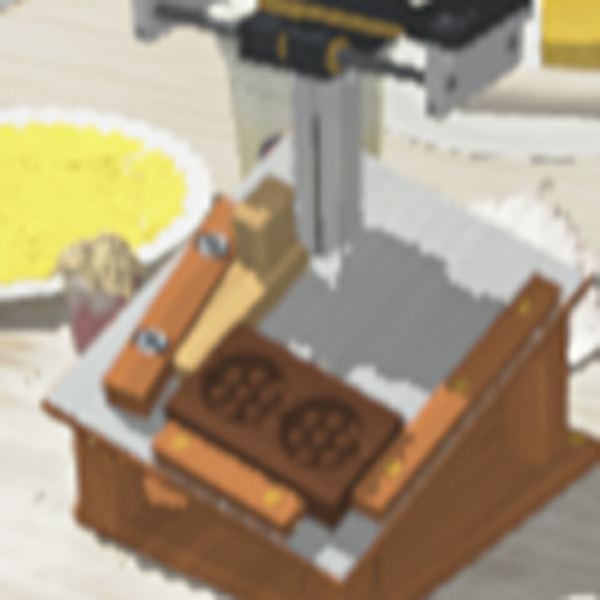

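Request:
drive_tool --steps '[{"delta_pos": [0, -2, 0], "yaw": 0, "hand": 0}, {"delta_pos": [0, -8, 2], "yaw": 0, "hand": 0}, {"delta_pos": [0, -20, 30], "yaw": 0, "hand": 0}, {"delta_pos": [0, -35, 25], "yaw": 0, "hand": 0}, {"delta_pos": [0, -40, 0], "yaw": -0.08, "hand": 0}]'

```text
clock: 35.8
eef_pos: [571.7, -86.0, 212.2]
eef_rot: [3.142, -0.007, -0.183]
wrist_force: [0.8, 0.3, 0.3]
finger_gap: 0.5
```

```bash
python3 look.py 39 2>/dev/null
```

```text
35.8 [571.71 -85.99 212.25] [ 3.14 -0.01 -0.18] 0.49922093349001717 [0.79 0.34 0.32]
block top 173 [ 93.92 102.96  56.13]
((92.77101135253906, 101.65730285644531), (18.127220153808594, 29.8179874420166), 86.74542999267578)
body 80 ((83.97212982177734, 100.07008361816406), (21.442289352416992, 47.75178909301758), 86.97089385986328)
```

View pics/top39c.png

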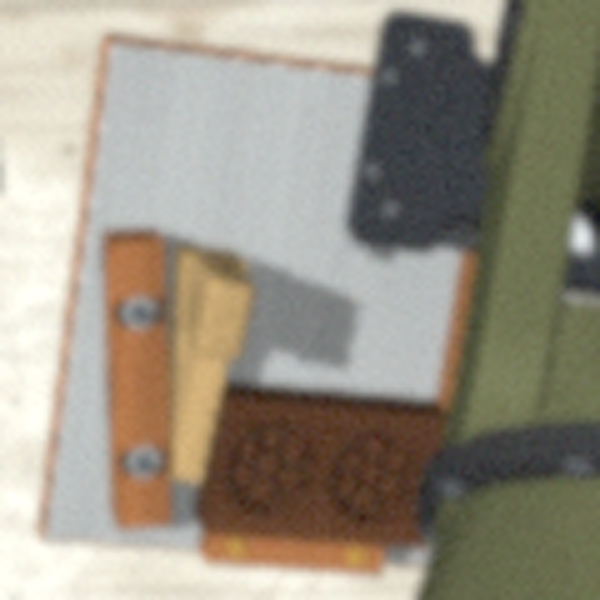

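View pics/scene39c.png

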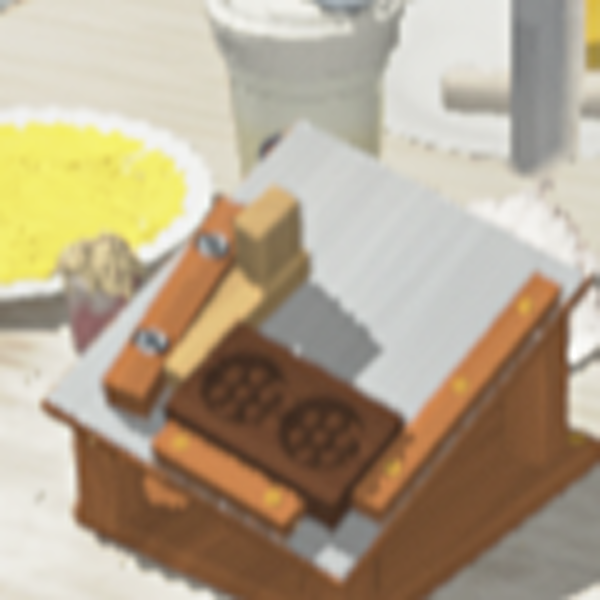

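Request:
drive_tool --steps '[{"delta_pos": [9, 35, 0], "yaw": 0, "hand": 0}, {"delta_pos": [10, 38, 0], "yaw": 0, "hand": 0}, {"delta_pos": [10, 36, 0], "yaw": 0, "hand": 0}, {"delta_pos": [3, 18, -10], "yaw": 0, "hand": 0}, {"delta_pos": [0, 0, -18], "yaw": 0, "hand": 0}]'

```text
clock: 36.32
eef_pos: [603.3, 45.5, 180.1]
eef_rot: [-3.14, -0.003, -0.183]
wrist_force: [-0.6, -0.5, 0.2]
finger_gap: 0.6
```

Request:
drive_tool --steps '[{"delta_pos": [0, 0, -10], "yaw": 0, "hand": 0}, {"delta_pos": [0, 0, 0], "yaw": 0, "hand": 0}, {"delta_pos": [0, 0, 0], "yaw": 0, "hand": 0}]'

```text
clock: 36.57
eef_pos: [602.1, 41.3, 168.9]
eef_rot: [3.141, 0.001, -0.188]
wrist_force: [0.4, 0.4, -0.3]
finger_gap: 0.6
```

Request:
drive_tool --steps '[{"delta_pos": [0, 1, -10], "yaw": 0, "hand": 0}, {"delta_pos": [0, 0, -7], "yaw": 0, "hand": 0}, {"delta_pos": [0, 0, -3.5], "yaw": 0, "hand": 0}, {"delta_pos": [0, 0, 0], "yaw": 0, "hand": 0}]'

```text
clock: 36.9
eef_pos: [602.0, 42.6, 147.5]
eef_rot: [3.141, 0.001, -0.187]
wrist_force: [0.4, -0.3, -0.3]
finger_gap: 0.4
```

Request:
drive_tool --steps '[{"delta_pos": [-2.8, 0.5, -1], "yaw": 0, "hand": 0}, {"delta_pos": [-2.8, 0.5, -1], "yaw": 0, "hand": 0}, {"delta_pos": [-1.8, 0.4, -0.7], "yaw": 0, "hand": 0}, {"delta_pos": [-0.9, 0.2, -0.3], "yaw": 0, "hand": 0}, {"delta_pos": [-0.9, 0.2, -0.3], "yaw": 0, "hand": 0}]'

```text
clock: 37.32
eef_pos: [593.1, 44.7, 145.4]
eef_rot: [-3.142, -0.0, -0.187]
wrist_force: [-0.2, -0.3, 1.2]
finger_gap: 0.5
```

Request:
drive_tool --steps '[{"delta_pos": [-0.9, 0.2, -0.5], "yaw": 0, "hand": 0}, {"delta_pos": [-0.9, 0.2, -0.5], "yaw": 0, "hand": 0}, {"delta_pos": [-0.9, 0.2, -0.5], "yaw": 0, "hand": 0}]'

```text
clock: 37.57
eef_pos: [590.4, 45.3, 143.7]
eef_rot: [-3.142, -0.0, -0.187]
wrist_force: [0.5, -0.5, -0.9]
finger_gap: 0.1
```

Request:
drive_tool --steps '[{"delta_pos": [-0.9, 0.2, -0.4], "yaw": 0, "hand": 0}, {"delta_pos": [-0.9, 0.2, -0.4], "yaw": 0, "hand": 0}]'

```text
clock: 37.73
eef_pos: [588.6, 45.7, 142.9]
eef_rot: [-3.142, -0.0, -0.187]
wrist_force: [0.1, 0.8, 1.3]
finger_gap: 0.5
```

Request:
drive_tool --steps '[{"delta_pos": [-0.9, 0.2, -0.3], "yaw": 0, "hand": 0}, {"delta_pos": [0, 0, 0], "yaw": 0, "hand": 0}]'

```text
clock: 37.9
eef_pos: [587.8, 46.0, 142.7]
eef_rot: [-3.141, -0.001, -0.187]
wrist_force: [0.9, 1.2, 1.5]
finger_gap: 0.6
```

Request:
drive_tool --steps '[{"delta_pos": [-0.6, 0.1, -0.2], "yaw": 0, "hand": 0}, {"delta_pos": [0, 0, 0], "yaw": 0, "hand": 0}]'

```text
clock: 38.07
eef_pos: [587.3, 46.1, 142.6]
eef_rot: [-3.141, -0.001, -0.187]
wrist_force: [2.1, 1.1, 1.0]
finger_gap: 0.6
```

Request:
drive_tool --steps '[{"delta_pos": [-0.6, 0.1, -0.2], "yaw": 0, "hand": 0}, {"delta_pos": [0, 0, 0], "yaw": 0, "hand": 0}]'

```text
clock: 38.23
eef_pos: [586.8, 46.2, 142.4]
eef_rot: [-3.141, -0.001, -0.187]
wrist_force: [2.7, 1.9, 1.9]
finger_gap: 0.5
```

```bash
python3 look.py 40 2>/dev/null
```

```text
38.2333 [586.81  46.2  142.41] [-3.14 -0.   -0.19] 0.47780073845824395 [2.66 1.91 1.93]
block top 0 [nan nan nan]
body 0
```

View pics/scene40c.png

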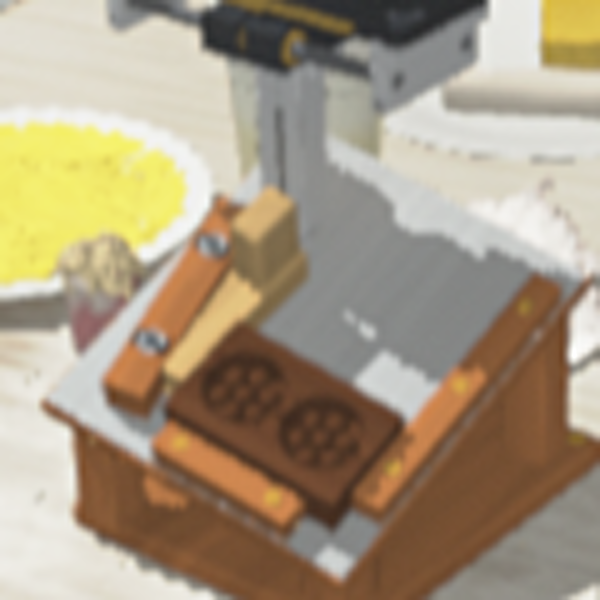

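Request:
drive_tool --steps '[{"delta_pos": [-0.7, 0.1, -0.3], "yaw": 0, "hand": 0}, {"delta_pos": [0, 0, 0], "yaw": 0, "hand": 0}]'

```text
clock: 38.5
eef_pos: [586.3, 46.3, 142.3]
eef_rot: [-3.141, -0.001, -0.187]
wrist_force: [6.0, 2.6, 1.6]
finger_gap: 0.6
```

Request:
drive_tool --steps '[{"delta_pos": [-0.7, 0.1, -0.3], "yaw": 0, "hand": 0}, {"delta_pos": [0, 0, 0], "yaw": 0, "hand": 0}]'

```text
clock: 38.67
eef_pos: [585.8, 46.5, 142.1]
eef_rot: [-3.141, -0.002, -0.187]
wrist_force: [6.9, 2.9, 3.1]
finger_gap: 0.4
```

Request:
drive_tool --steps '[{"delta_pos": [-0.5, 0.1, -0.2], "yaw": 0, "hand": 0}, {"delta_pos": [0, 0, 0], "yaw": 0, "hand": 0}]'

```text
clock: 38.83
eef_pos: [585.4, 46.6, 142.1]
eef_rot: [-3.141, -0.003, -0.187]
wrist_force: [7.5, 3.5, 3.4]
finger_gap: 0.3
```

Request:
drive_tool --steps '[{"delta_pos": [2, -0.4, 0.7], "yaw": 0, "hand": 0}, {"delta_pos": [3, -0.6, 1.2], "yaw": 0, "hand": 0}, {"delta_pos": [4, -1, 6], "yaw": 0, "hand": 0}, {"delta_pos": [0, 0, 40], "yaw": 0, "hand": 0}, {"delta_pos": [0, 40, 20], "yaw": 0, "hand": 0}]'

```text
clock: 39.25
eef_pos: [594.6, 77.6, 211.0]
eef_rot: [3.141, -0.001, -0.192]
wrist_force: [1.5, 0.4, 1.2]
finger_gap: 0.7
```

Request:
drive_tool --steps '[{"delta_pos": [0, 41, 0], "yaw": 0, "hand": 0}, {"delta_pos": [0, 41, 0], "yaw": 0, "hand": 0}]'

```text
clock: 39.42
eef_pos: [594.1, 164.5, 209.8]
eef_rot: [-3.141, -0.002, -0.189]
wrist_force: [1.3, 0.3, -0.4]
finger_gap: 0.6
```

```bash
python3 look.py 41 2>/dev/null
```

```text
39.4167 [594.08 164.49 209.83] [-3.14 -0.   -0.19] 0.6487434553142771 [ 1.27  0.32 -0.41]
block top 174 [ 90.21 103.56  56.18]
((89.03313446044922, 102.25907897949219), (18.743741989135742, 29.9299373626709), 89.10861206054688)
body 52 ((82.46162414550781, 99.92027282714844), (44.13236618041992, 19.93364906311035), 0.14359953999519348)
```

View pics/top41c.png

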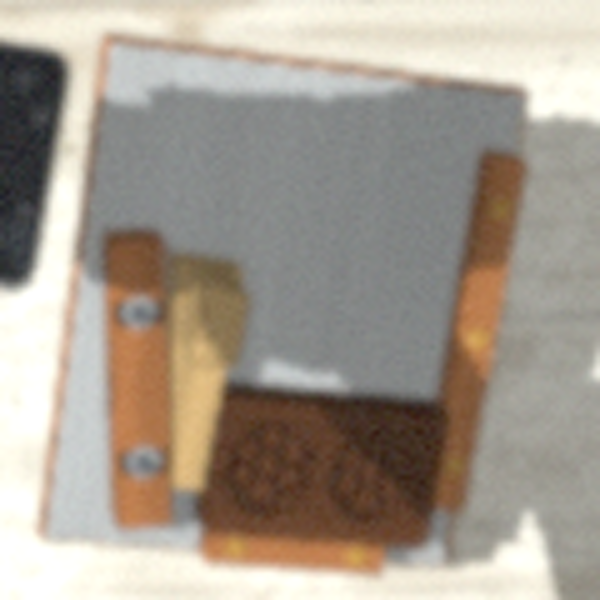

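View pics/scene41c.png

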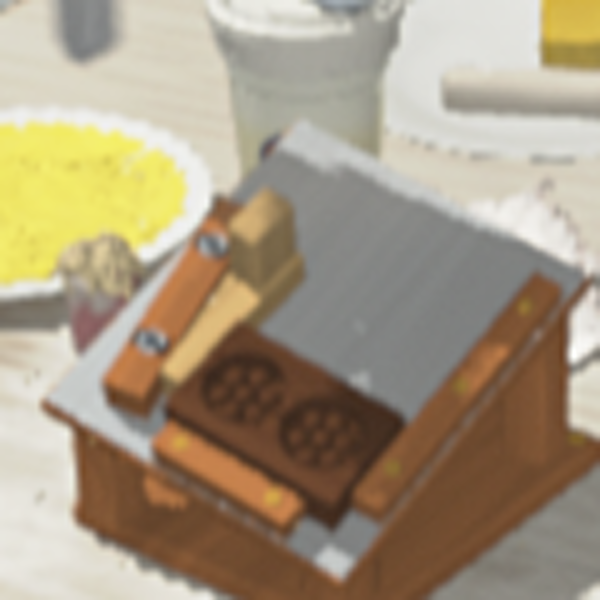

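The wedge now lies flush along the rail and board (yaw -1°, thin end at deck x of about 14). The last push reached 7.5 N with some sideways friction from turning it, so I'll do one clean final push to about 10 N.

Request:
drive_tool --steps '[{"delta_pos": [2, -35, 0], "yaw": 0, "hand": 0}, {"delta_pos": [2, -40, 0], "yaw": 0, "hand": 0}, {"delta_pos": [2, -32, 0], "yaw": 0, "hand": 0}, {"delta_pos": [2, -12, -12], "yaw": 0, "hand": 0}, {"delta_pos": [0, -2, -15], "yaw": 0, "hand": 0}]'

```text
clock: 39.93
eef_pos: [602.3, 39.5, 181.4]
eef_rot: [3.142, -0.002, -0.19]
wrist_force: [-0.2, -0.1, -0.8]
finger_gap: 0.4
```

Request:
drive_tool --steps '[{"delta_pos": [0, 0, -10], "yaw": 0, "hand": 0}, {"delta_pos": [0, 0, 0], "yaw": 0, "hand": 0}, {"delta_pos": [0, 0, 0], "yaw": 0, "hand": 0}]'

```text
clock: 40.18
eef_pos: [601.5, 43.1, 170.5]
eef_rot: [3.141, 0.001, -0.187]
wrist_force: [0.1, 1.3, -0.9]
finger_gap: 0.6
```

Request:
drive_tool --steps '[{"delta_pos": [0, -0.5, -11], "yaw": 0, "hand": 0}, {"delta_pos": [0, 0, -8], "yaw": 0, "hand": 0}, {"delta_pos": [0, 0, -4], "yaw": 0, "hand": 0}, {"delta_pos": [0, 0, 0], "yaw": 0, "hand": 0}]'

```text
clock: 40.52
eef_pos: [601.1, 42.4, 146.6]
eef_rot: [3.141, 0.002, -0.187]
wrist_force: [-0.5, -0.6, -0.8]
finger_gap: 0.5
```

Request:
drive_tool --steps '[{"delta_pos": [-3, 0.6, -1.1], "yaw": 0, "hand": 0}, {"delta_pos": [-3, 0.6, -1.1], "yaw": 0, "hand": 0}, {"delta_pos": [-3, 0.6, -1.1], "yaw": 0, "hand": 0}, {"delta_pos": [-2, 0.4, -0.7], "yaw": 0, "hand": 0}, {"delta_pos": [-1.5, 0.3, -0.5], "yaw": 0, "hand": 0}]'

```text
clock: 40.93
eef_pos: [588.9, 44.8, 143.6]
eef_rot: [-3.142, -0.0, -0.187]
wrist_force: [-0.4, -0.3, 0.2]
finger_gap: 0.5
```

Request:
drive_tool --steps '[{"delta_pos": [-1, 0.2, -0.4], "yaw": 0, "hand": 0}, {"delta_pos": [-1, 0.2, -0.4], "yaw": 0, "hand": 0}, {"delta_pos": [0, 0, 0], "yaw": 0, "hand": 0}]'

```text
clock: 41.18
eef_pos: [587.0, 45.1, 142.6]
eef_rot: [-3.142, 0.0, -0.187]
wrist_force: [-0.6, -0.3, 1.1]
finger_gap: 0.5
```

Request:
drive_tool --steps '[{"delta_pos": [-0.9, 0.2, -0.3], "yaw": 0, "hand": 0}, {"delta_pos": [0, 0, 0], "yaw": 0, "hand": 0}]'

```text
clock: 41.35
eef_pos: [586.2, 45.3, 142.3]
eef_rot: [-3.142, 0.0, -0.187]
wrist_force: [-0.1, -0.3, -1.1]
finger_gap: 0.6
```

Request:
drive_tool --steps '[{"delta_pos": [-0.7, 0.1, -0.3], "yaw": 0, "hand": 0}, {"delta_pos": [0, 0, 0], "yaw": 0, "hand": 0}]'

```text
clock: 41.52
eef_pos: [585.5, 45.3, 142.0]
eef_rot: [-3.142, 0.0, -0.187]
wrist_force: [0.7, 0.1, 1.1]
finger_gap: 0.4
```

Request:
drive_tool --steps '[{"delta_pos": [-0.7, 0.1, -0.2], "yaw": 0, "hand": 0}, {"delta_pos": [0, 0, 0], "yaw": 0, "hand": 0}]'

```text
clock: 41.68
eef_pos: [584.9, 45.5, 141.8]
eef_rot: [-3.141, -0.0, -0.187]
wrist_force: [-0.4, 0.3, 0.3]
finger_gap: 0.5
```

Request:
drive_tool --steps '[{"delta_pos": [-0.6, 0.1, -0.2], "yaw": 0, "hand": 0}, {"delta_pos": [0, 0, 0], "yaw": 0, "hand": 0}]'

```text
clock: 41.85
eef_pos: [584.3, 45.6, 141.6]
eef_rot: [-3.141, -0.0, -0.187]
wrist_force: [1.4, 0.5, -0.3]
finger_gap: 0.5
```

Request:
drive_tool --steps '[{"delta_pos": [-0.5, 0.1, -0.2], "yaw": 0, "hand": 0}, {"delta_pos": [0, 0, 0], "yaw": 0, "hand": 0}]'

```text
clock: 42.02
eef_pos: [583.9, 45.8, 141.5]
eef_rot: [-3.141, -0.0, -0.187]
wrist_force: [2.0, 0.4, 0.6]
finger_gap: 0.5
```

Request:
drive_tool --steps '[{"delta_pos": [-0.6, 0.1, -0.2], "yaw": 0, "hand": 0}, {"delta_pos": [0, 0, 0], "yaw": 0, "hand": 0}]'

```text
clock: 42.18
eef_pos: [583.3, 45.9, 141.4]
eef_rot: [-3.141, -0.001, -0.187]
wrist_force: [2.4, 0.4, 1.0]
finger_gap: 0.5
```

Request:
drive_tool --steps '[{"delta_pos": [-0.6, 0.1, -0.2], "yaw": 0, "hand": 0}, {"delta_pos": [0, 0, 0], "yaw": 0, "hand": 0}]'

```text
clock: 42.35
eef_pos: [582.8, 46.0, 141.3]
eef_rot: [-3.141, -0.001, -0.187]
wrist_force: [3.8, 2.5, 2.0]
finger_gap: 0.6
```

Request:
drive_tool --steps '[{"delta_pos": [-0.6, 0.1, -0.2], "yaw": 0, "hand": 0}, {"delta_pos": [0, 0, 0], "yaw": 0, "hand": 0}]'

```text
clock: 42.52
eef_pos: [582.3, 46.1, 141.2]
eef_rot: [-3.141, -0.001, -0.187]
wrist_force: [5.1, 2.8, 2.3]
finger_gap: 0.8
```

Request:
drive_tool --steps '[{"delta_pos": [-0.4, 0.8, 0], "yaw": 0, "hand": 0}, {"delta_pos": [0, 0, 0], "yaw": 0, "hand": 0}]'

```text
clock: 42.68
eef_pos: [581.3, 46.8, 140.7]
eef_rot: [3.141, 0.001, -0.187]
wrist_force: [2.0, 1.7, 1.4]
finger_gap: 0.3
```

Request:
drive_tool --steps '[{"delta_pos": [-0.5, 0.5, -0.2], "yaw": 0, "hand": 0}, {"delta_pos": [0, 0, 0], "yaw": 0, "hand": 0}]'

```text
clock: 42.85
eef_pos: [580.7, 47.2, 140.4]
eef_rot: [3.141, 0.001, -0.187]
wrist_force: [1.2, 0.9, 0.3]
finger_gap: 0.4
```

```bash
python3 look.py 42 2>/dev/null
```

```text
42.85 [580.7   47.24 140.38] [ 3.14  0.   -0.19] 0.4075522270372059 [1.19 0.87 0.32]
block top 0 [nan nan nan]
body 0
```

View pics/scene42c.png

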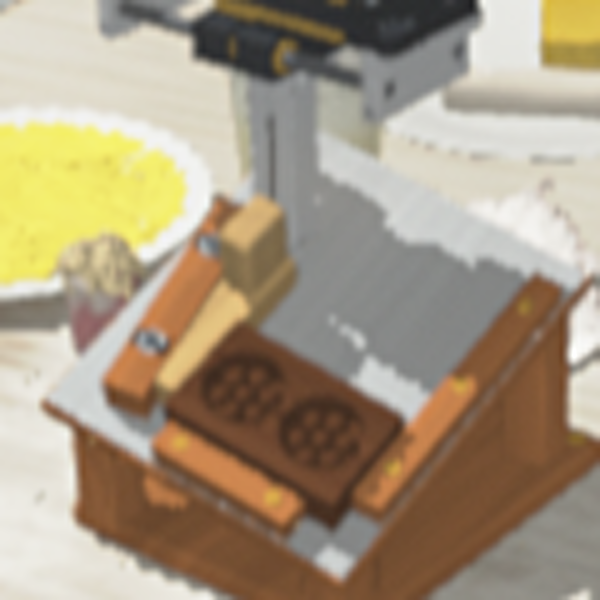

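Request:
drive_tool --steps '[{"delta_pos": [-0.6, 0.2, -0.2], "yaw": 0, "hand": 0}, {"delta_pos": [0, 0, 0], "yaw": 0, "hand": 0}]'

```text
clock: 43.12
eef_pos: [580.2, 47.4, 140.3]
eef_rot: [3.141, 0.0, -0.187]
wrist_force: [0.6, 1.4, 1.1]
finger_gap: 0.5
```

Request:
drive_tool --steps '[{"delta_pos": [-0.6, 0.2, -0.2], "yaw": 0, "hand": 0}, {"delta_pos": [0, 0, 0], "yaw": 0, "hand": 0}]'

```text
clock: 43.28
eef_pos: [579.7, 47.7, 140.1]
eef_rot: [3.142, 0.0, -0.187]
wrist_force: [0.9, 0.2, 0.1]
finger_gap: 0.7
```

Request:
drive_tool --steps '[{"delta_pos": [-0.6, 0.2, -0.2], "yaw": 0, "hand": 0}, {"delta_pos": [0, 0, 0], "yaw": 0, "hand": 0}]'

```text
clock: 43.45
eef_pos: [579.1, 47.9, 139.9]
eef_rot: [3.142, 0.0, -0.187]
wrist_force: [0.2, 0.8, -0.0]
finger_gap: 0.6
```

Request:
drive_tool --steps '[{"delta_pos": [-0.7, 0.1, -0.3], "yaw": 0, "hand": 0}, {"delta_pos": [0, 0, 0], "yaw": 0, "hand": 0}]'

```text
clock: 43.62
eef_pos: [578.5, 48.0, 139.7]
eef_rot: [-3.142, -0.0, -0.187]
wrist_force: [0.7, 0.8, 0.0]
finger_gap: 0.4
```

Request:
drive_tool --steps '[{"delta_pos": [-0.7, 0.1, -0.3], "yaw": 0, "hand": 0}, {"delta_pos": [0, 0, 0], "yaw": 0, "hand": 0}]'

```text
clock: 43.78
eef_pos: [578.0, 48.1, 139.6]
eef_rot: [-3.141, -0.001, -0.187]
wrist_force: [4.5, 0.8, 0.0]
finger_gap: 0.5
```

```bash
python3 look.py 43 2>/dev/null;python3 -c "
from h import *
a=cv2.imread(f'pics/scene43.png')[205:260,250:320]
cv2.imwrite('pics/cmp43.png',cv2.resize(a,None,fx=10,fy=10,interpolation=cv2.INTER_CUBIC))"
```

```text
43.7833 [578.05  48.09 139.59] [-3.14 -0.   -0.19] 0.4868459093899312 [4.45 0.84 0.02]
block top 0 [nan nan nan]
body 0
```

View pics/cmp43.png

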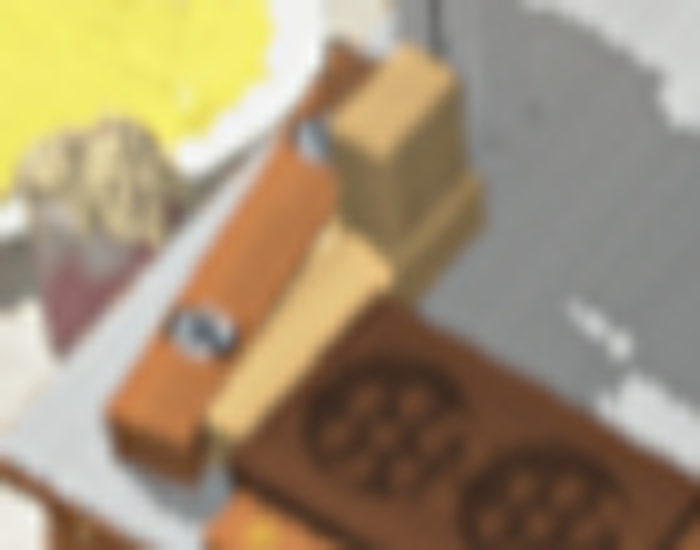

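The wedge fills the gap, flush on the board and the rail, and the force has begun to rise. I'll continue in small steps to about 10 N.

Request:
drive_tool --steps '[{"delta_pos": [-0.6, 0.1, -0.2], "yaw": 0, "hand": 0}, {"delta_pos": [0, 0, 0], "yaw": 0, "hand": 0}]'

```text
clock: 44.05
eef_pos: [577.6, 48.2, 139.5]
eef_rot: [-3.141, -0.001, -0.187]
wrist_force: [4.3, 1.2, 1.1]
finger_gap: 0.3
```

Request:
drive_tool --steps '[{"delta_pos": [-0.5, 0.1, -0.2], "yaw": 0, "hand": 0}, {"delta_pos": [0, 0, 0], "yaw": 0, "hand": 0}]'

```text
clock: 44.22
eef_pos: [577.3, 48.3, 139.5]
eef_rot: [-3.141, -0.002, -0.187]
wrist_force: [6.6, 1.2, 1.1]
finger_gap: 0.9
```

Request:
drive_tool --steps '[{"delta_pos": [-0.6, 0.1, -0.2], "yaw": 0, "hand": 0}, {"delta_pos": [0, 0, 0], "yaw": 0, "hand": 0}]'

```text
clock: 44.38
eef_pos: [577.0, 48.3, 139.5]
eef_rot: [-3.141, -0.003, -0.187]
wrist_force: [7.7, 0.9, 2.7]
finger_gap: 0.2
```

Request:
drive_tool --steps '[{"delta_pos": [-0.5, 0.1, -0.2], "yaw": 0, "hand": 0}, {"delta_pos": [0, 0, 0], "yaw": 0, "hand": 0}]'

```text
clock: 44.55
eef_pos: [576.7, 48.4, 139.4]
eef_rot: [-3.141, -0.003, -0.187]
wrist_force: [8.0, -0.3, 2.5]
finger_gap: 0.6
```

Request:
drive_tool --steps '[{"delta_pos": [-0.6, 0.1, -0.2], "yaw": 0, "hand": 0}, {"delta_pos": [0, 0, 0], "yaw": 0, "hand": 0}]'

```text
clock: 44.72
eef_pos: [576.4, 48.4, 139.4]
eef_rot: [-3.141, -0.004, -0.187]
wrist_force: [10.6, 1.5, 3.3]
finger_gap: 0.1
```

Request:
drive_tool --steps '[{"delta_pos": [0, 0, 0], "yaw": 0, "hand": 0}]'

```text
clock: 44.8
eef_pos: [576.4, 48.4, 139.5]
eef_rot: [-3.141, -0.004, -0.187]
wrist_force: [10.3, 0.1, 3.4]
finger_gap: 0.4
```

Request:
drive_tool --steps '[{"delta_pos": [0, 0, 0], "yaw": 0, "hand": 0}]'

```text
clock: 44.88
eef_pos: [576.4, 48.4, 139.4]
eef_rot: [-3.141, -0.004, -0.187]
wrist_force: [10.7, 0.6, 3.7]
finger_gap: 0.3
```

The push along the slope is about 10.7 N. Letting go: back off straight up the slope, then up and away.

Request:
drive_tool --steps '[{"delta_pos": [1.5, -0.3, 0.5], "yaw": 0, "hand": 0}, {"delta_pos": [3, -0.6, 1.2], "yaw": 0, "hand": 0}, {"delta_pos": [5, -1, 4], "yaw": 0, "hand": 0}, {"delta_pos": [3, 0, 25], "yaw": 0, "hand": 0}, {"delta_pos": [0, 10, 35], "yaw": 0, "hand": 0}]'

```text
clock: 45.3
eef_pos: [586.7, 55.4, 202.1]
eef_rot: [3.14, 0.006, -0.189]
wrist_force: [0.3, -0.3, 0.1]
finger_gap: 0.6
```

Request:
drive_tool --steps '[{"delta_pos": [0, 38, 5], "yaw": 0, "hand": 0}, {"delta_pos": [0, 40, 0], "yaw": 0, "hand": 0}, {"delta_pos": [0, 40, 0], "yaw": 0, "hand": 0}, {"delta_pos": [0, 20, 0], "yaw": 0, "hand": 0}, {"delta_pos": [0, 0, 0], "yaw": 0, "hand": 0}]'

```text
clock: 45.72
eef_pos: [586.9, 198.3, 208.8]
eef_rot: [3.141, 0.001, -0.183]
wrist_force: [-0.9, 0.6, 0.3]
finger_gap: 0.8
```

```bash
python3 look.py 44 2>/dev/null;python3 -c "
from h import *
a=cv2.imread(f'pics/scene44.png')[205:265,250:330]
cv2.imwrite('pics/cmp44.png',cv2.resize(a,None,fx=9,fy=9,interpolation=cv2.INTER_CUBIC))"
```

```text
45.7167 [586.88 198.34 208.77] [ 3.14  0.   -0.18] 0.794628514555071 [-0.91  0.64  0.33]
block top 176 [ 82.19 104.87  56.11]
((80.23072814941406, 103.87261199951172), (29.851581573486328, 18.36566162109375), 0.40489640831947327)
body 22 ((94.48401641845703, 99.97650909423828), (19.63694190979004, 3.331324577331543), 79.0525131225586)
```

View pics/cmp44.png

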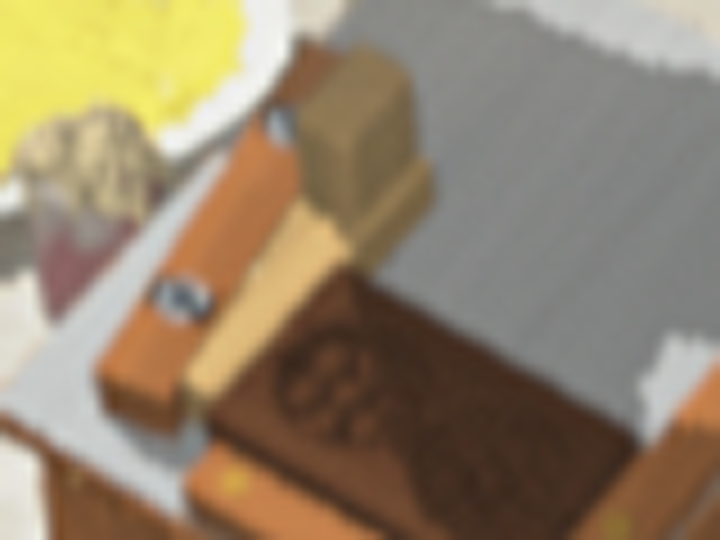

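View pics/top44c.png

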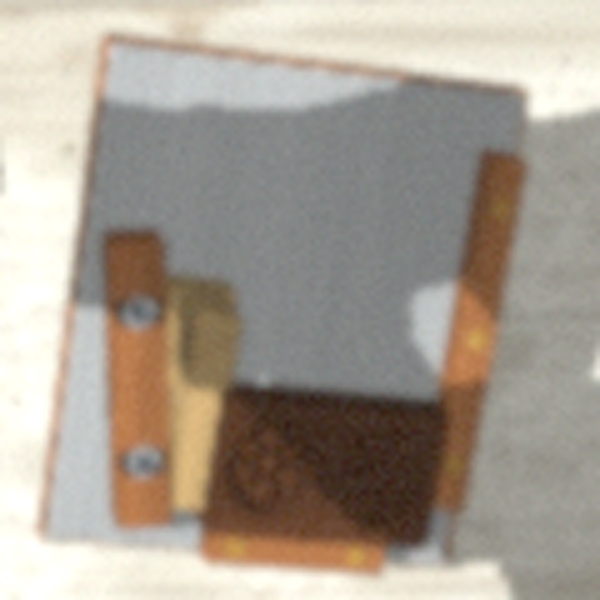

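View pics/scene44.png

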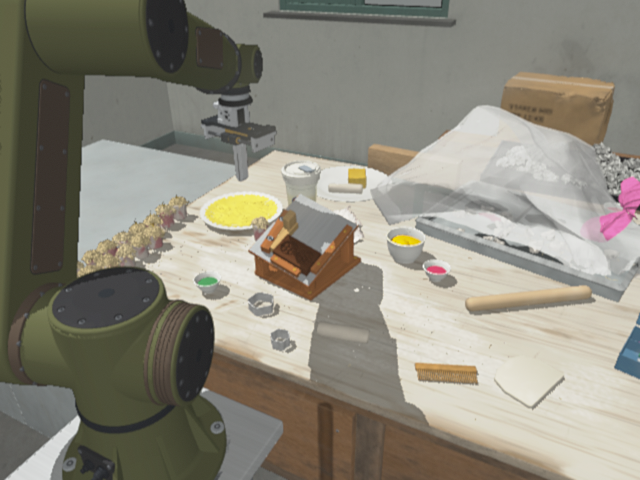

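The final views show the wedge flush between board and rail (yaw 0.4°, thin end at deck x of about 5 mm), and the board square on both fences. Other objects are where they were. Handing in.

```bash
python3 -c "
from cell import manip
print(manip.sign_off())"
```

```text
the job is handed in; nothing more can be done
None
```

The board is home in the corner of the two fences and the wedge is jammed between it and the skewed rail. I handed the job in at about 45.7 s of the 66 s allowed; no verdict was reported.

**Board:** I let go of it, hollows up, at about deck x 112. It slid down by itself onto both fences.

**Wedge:** It first settled crooked. I regripped it once, then turned and shifted it with low-force pushes on its sides and block. One early sideways push reached about 24 N on the wrist because the fingers hit the leaning block. The first two pushes down the slope stopped at about 6 N and 7.5 N with the wedge still crooked. I backed off each time instead of forcing it. The last push rose steadily to about 10.7 N along the slope, then I let go.

**Last checks:**
- In both cameras the wedge lies flat and flush with the board and rail, turned by 0.4°.
- Its thin end is at about deck x 5 mm, near the lower limit of the 4–37 mm range. My camera estimate of the rail setting (a of about 101.3 mm) predicted about 16 mm, so that estimate was about 2 mm low.
- The board looks square on both fences, the other things stand where they were, and the arm touches nothing.
- I could not measure the clamping force on the board directly.

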